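# Stand rinsed cooling plates in the drying bay, with its locked blower switch

### The job

Switch the drying bay's blower off at the grey box: its locking bat must be pulled outward before it is flipped past the ridge, never forced, to the end away from the green lamp, and let snap home there. Then stand every loose cooling plate upright on its long thin edge in the black bay, each by itself in a lane of its own, lengthwise along the lane and about in the middle of it. With all of them standing, pull and flip the bat back to the lamp's end, let it lock, and leave the screwdriver, the reservoir and the metal elbow where they are.

Things in the scene. Friction and masses are not known exactly. Their poses are not given: they have to be found in the camera images.
- pivot (a point): hinge axis of the locking bat, in a fixed grey box (130 x 90 x 50 mm; green lamp on top at +x). Point: over the box's middle, 45 mm above the table; x along the box towards the lamp, y the hinge axis, z up. The bat rises between two steel cheeks (28 mm over their outsides, tops 80 mm above the table); a lock ridge, 10 mm wide and 80 mm high, crosses the middle between them.
- bat_head (a point): the middle of the bat's aluminium grip head, 16 x 16 mm across, 26 mm long along the bat, 73 mm from the hinge axis with the bat home (more when pulled out); two of its flat sides face along the hinge axis. x, y, z of the bat itself are not needed.
- bat_swing (a joint): swing of the bat, rad: 0 = leaning 0.45 rad from upright towards the green lamp (blower on, as it starts), 0.45 = upright, 0.90 = leaning 0.45 rad from upright away from the lamp (blower off). Light friction holds it; locked, it has about 0.1 rad of play at either end.
- bat_pull (a joint): how far the bat is pulled outward along its own length, m: 0 = home, 0.014 = the most. A spring pulls it back home (about 5.5 N at home, 9 N at full pull). At home the ridge blocks the swing; about 6 mm of pull or more clears it.
- lane0 (a point): lane 0 of the fixed black drying bay: strip of flat perforated top 44 mm wide (x) and 130 mm long (y), between ribs 4 mm wide and 4 mm high. Point: middle of the strip on its flat top, 20 mm above the table; x across the lanes (towards the robot's left), y along the lane, z up. Lanes are 48 mm apart along x, lane 0 to lane 3 from the robot's right to its left.
- lane1 (a point): lane 1 of the fixed black drying bay: strip of flat perforated top 44 mm wide (x) and 130 mm long (y), between ribs 4 mm wide and 4 mm high. Point: middle of the strip on its flat top, 20 mm above the table; x across the lanes (towards the robot's left), y along the lane, z up. Lanes are 48 mm apart along x, lane 0 to lane 3 from the robot's right to its left.
- lane2 (a point): lane 2 of the fixed black drying bay: strip of flat perforated top 44 mm wide (x) and 130 mm long (y), between ribs 4 mm wide and 4 mm high. Point: middle of the strip on its flat top, 20 mm above the table; x across the lanes (towards the robot's left), y along the lane, z up. Lanes are 48 mm apart along x, lane 0 to lane 3 from the robot's right to its left.
- lane3 (a point): lane 3 of the fixed black drying bay: strip of flat perforated top 44 mm wide (x) and 130 mm long (y), between ribs 4 mm wide and 4 mm high. Point: middle of the strip on its flat top, 20 mm above the table; x across the lanes (towards the robot's left), y along the lane, z up. Lanes are 48 mm apart along x, lane 0 to lane 3 from the robot's right to its left.
- plate0_mid (a point): rinsed aluminium cooling plate (copper patch on one face, fins on the other): flat slab 64 long x 52 wide x 18 mm thick, 0.16 kg, lying flat at the start. Point: its centre; x along the 64 mm length, y along the width, z through the thickness (up or down when flat). None: absent in this run, or held by the fingers. Three or four of plate0 to plate3 are present.
- plate1_mid (a point): another cooling plate exactly like plate0 (64 x 52 x 18 mm, 0.16 kg); the point is its centre, axes as for plate0; None when absent or held.
- plate2_mid (a point): another cooling plate exactly like plate0 (64 x 52 x 18 mm, 0.16 kg); the point is its centre, axes as for plate0; None when absent or held.
- plate3_mid (a point): another cooling plate exactly like plate0 (64 x 52 x 18 mm, 0.16 kg); the point is its centre, axes as for plate0; None when absent or held.
- driver_grip (a point): the handle of a loose screwdriver, 170 mm long, lying beyond the work: leave it alone
- reservoir_mid (a point): the middle of a loose clear cylinder with black ends, 62 mm wide, 129 mm tall, standing beyond the work: leave it alone
- elbow_mid (a point): a small loose steel elbow fitting, 40 mm high, standing beyond the work: leave it alone
Things that resemble listed ones, but are neither listed nor needed, are in the scene too. Leave any turquoise look-alike of the part that bears plate3_mid alone. What is shaped like the part that bears plate1_mid but turquoise is not meant.

How it is judged (in metres and radians):
On the way, in this order (a step that is already met when the one before it is completed fails the run):
1. the bat is flipped away from the lamp and locked home there (blower off) (value of joint bat_swing above 0.7 rad and value of joint bat_pull below 0.0025 m), for 0.2 s.
2. with the blower off, every plate stands on its long thin edge in a lane of its own (all of step 1 and angle between plate0_mid's own z axis and vertical between 1.4208 and 1.7208 rad and angle between plate0_mid's own x axis and vertical between 1.4208 and 1.7208 rad and y of plate0_mid in the frame of lane0 between -0.03 and 0.03 m and z of plate0_mid in the frame of lane0 between 0.02 and 0.032 m and angle between the z axis of each of plate0_mid, plate1_mid, plate2_mid, plate3_mid and the x axis of lane0, either way round below 0.3 rad and (x of plate0_mid in the frame of lane0 between -0.014 and 0.014 m or x of plate0_mid in the frame of lane0 between 0.034 and 0.062 m or x of plate0_mid in the frame of lane0 between 0.082 and 0.11 m or x of plate0_mid in the frame of lane0 between 0.13 and 0.158 m) and angle between plate1_mid's own z axis and vertical between 1.4208 and 1.7208 rad and angle between plate1_mid's own x axis and vertical between 1.4208 and 1.7208 rad and y of plate1_mid in the frame of lane0 between -0.03 and 0.03 m and z of plate1_mid in the frame of lane0 between 0.02 and 0.032 m and (x of plate1_mid in the frame of lane0 between -0.014 and 0.014 m or x of plate1_mid in the frame of lane0 between 0.034 and 0.062 m or x of plate1_mid in the frame of lane0 between 0.082 and 0.11 m or x of plate1_mid in the frame of lane0 between 0.13 and 0.158 m) and angle between plate2_mid's own z axis and vertical between 1.4208 and 1.7208 rad and angle between plate2_mid's own x axis and vertical between 1.4208 and 1.7208 rad and y of plate2_mid in the frame of lane0 between -0.03 and 0.03 m and z of plate2_mid in the frame of lane0 between 0.02 and 0.032 m and (x of plate2_mid in the frame of lane0 between -0.014 and 0.014 m or x of plate2_mid in the frame of lane0 between 0.034 and 0.062 m or x of plate2_mid in the frame of lane0 between 0.082 and 0.11 m or x of plate2_mid in the frame of lane0 between 0.13 and 0.158 m) and angle between plate3_mid's own z axis and vertical between 1.4208 and 1.7208 rad and angle between plate3_mid's own x axis and vertical between 1.4208 and 1.7208 rad and y of plate3_mid in the frame of lane0 between -0.03 and 0.03 m and z of plate3_mid in the frame of lane0 between 0.02 and 0.032 m and (x of plate3_mid in the frame of lane0 between -0.014 and 0.014 m or x of plate3_mid in the frame of lane0 between 0.034 and 0.062 m or x of plate3_mid in the frame of lane0 between 0.082 and 0.11 m or x of plate3_mid in the frame of lane0 between 0.13 and 0.158 m) and distance between each of plate1_mid, plate2_mid, plate3_mid and plate0_mid above 0.035 m and distance between each of plate2_mid, plate3_mid and plate1_mid above 0.035 m and distance between plate3_mid and plate2_mid above 0.035 m), for 0.3 s.
3. the bat is flipped back towards the lamp and locked home there (blower on) (value of joint bat_swing below 0.2 rad and value of joint bat_pull below 0.0025 m), for 0.2 s.
At the end, for the whole second after the job is handed in: Bat within 0.2 rad of its lamp-side stop and within 2.5 mm of home; every plate upright (0.15 rad) on a long thin edge on the bay, centre within 14 mm of its lane's middle across and 30 mm along, length along the lane within 0.3 rad, one plate to a lane (all of step 3 and angle between plate0_mid's own z axis and vertical between 1.4208 and 1.7208 rad and angle between plate0_mid's own x axis and vertical between 1.4208 and 1.7208 rad and y of plate0_mid in the frame of lane0 between -0.03 and 0.03 m and z of plate0_mid in the frame of lane0 between 0.02 and 0.032 m and angle between the z axis of each of plate0_mid, plate1_mid, plate2_mid, plate3_mid and the x axis of lane0, either way round below 0.3 rad and (x of plate0_mid in the frame of lane0 between -0.014 and 0.014 m or x of plate0_mid in the frame of lane0 between 0.034 and 0.062 m or x of plate0_mid in the frame of lane0 between 0.082 and 0.11 m or x of plate0_mid in the frame of lane0 between 0.13 and 0.158 m) and angle between plate1_mid's own z axis and vertical between 1.4208 and 1.7208 rad and angle between plate1_mid's own x axis and vertical between 1.4208 and 1.7208 rad and y of plate1_mid in the frame of lane0 between -0.03 and 0.03 m and z of plate1_mid in the frame of lane0 between 0.02 and 0.032 m and (x of plate1_mid in the frame of lane0 between -0.014 and 0.014 m or x of plate1_mid in the frame of lane0 between 0.034 and 0.062 m or x of plate1_mid in the frame of lane0 between 0.082 and 0.11 m or x of plate1_mid in the frame of lane0 between 0.13 and 0.158 m) and angle between plate2_mid's own z axis and vertical between 1.4208 and 1.7208 rad and angle between plate2_mid's own x axis and vertical between 1.4208 and 1.7208 rad and y of plate2_mid in the frame of lane0 between -0.03 and 0.03 m and z of plate2_mid in the frame of lane0 between 0.02 and 0.032 m and (x of plate2_mid in the frame of lane0 between -0.014 and 0.014 m or x of plate2_mid in the frame of lane0 between 0.034 and 0.062 m or x of plate2_mid in the frame of lane0 between 0.082 and 0.11 m or x of plate2_mid in the frame of lane0 between 0.13 and 0.158 m) and angle between plate3_mid's own z axis and vertical between 1.4208 and 1.7208 rad and angle between plate3_mid's own x axis and vertical between 1.4208 and 1.7208 rad and y of plate3_mid in the frame of lane0 between -0.03 and 0.03 m and z of plate3_mid in the frame of lane0 between 0.02 and 0.032 m and (x of plate3_mid in the frame of lane0 between -0.014 and 0.014 m or x of plate3_mid in the frame of lane0 between 0.034 and 0.062 m or x of plate3_mid in the frame of lane0 between 0.082 and 0.11 m or x of plate3_mid in the frame of lane0 between 0.13 and 0.158 m) and distance between each of plate1_mid, plate2_mid, plate3_mid and plate0_mid above 0.035 m and distance between each of plate2_mid, plate3_mid and plate1_mid above 0.035 m and distance between plate3_mid and plate2_mid above 0.035 m); the robot touches nothing.
It fails at once if the bat is forced across the middle without being pulled out (value of joint bat_swing between 0.33 and 0.57 rad and value of joint bat_pull below 0.0025 m).
It fails at once if the driver is displaced by more than 3 cm (distance of driver_grip from where it was at the start of the episode above 0.03 m).
It fails at once if the reservoir is displaced by more than 3 cm (distance of reservoir_mid from where it was at the start of the episode above 0.03 m).
It fails at once if the elbow is displaced by more than 3 cm (distance of elbow_mid from where it was at the start of the episode above 0.03 m).
Of plate0, plate1, plate2, plate3 only 3 to 4 are there at a start; the rules pass over those that are not, and their reading is None.
At some moment in a run one of plate0, plate1, plate2, plate3 may be knocked a few centimetres aside while the robot is not near it.
Once in a run the grip may slacken for a moment while it holds something.
It also fails if it takes over 210 s, if anything falls off the work surface, if the arm or the gripper's body presses on something with over 40 N, if the wrist force passes 120 N, or if a joint passes its speed limit or range.

### The arm

A 6-joint arm with a two-finger parallel gripper is mounted at the origin on the work surface. World frame = base frame: x ahead of the robot, y to its left, z up, the work surface at z = 0. Lengths are in mm, angles in rad, forces in N, time in s.
With the tool pointing down it reaches from about 350 to 975 mm from the base axis. Payload 7.1 kg.
Tool frame: the origin (TCP) lies at the very end of the fingers, on their centre line; the grasp point (between the pads) lies 19 mm behind it (ctrl.grip_point_offset is the distance from the TCP to the grasp point, in mm); z points along the fingers, y is the direction in which the jaws open and shut (so a half turn about z gives the same grasp; the last joint's range is limited). The gripper opens to 88 mm and grips with 3 to 60 N. Pads are 20 mm wide; open, the fingers measure 115 mm over their backs; the gripper's body (75 mm by 178 mm) begins 61 mm behind the grasp point.
Start: joints at [-1.285, 0.423, 1.63, -0, 1.089, -0.019], TCP at [187.582, -596.169, 222.675] pointing down, gripper open.
Joint ranges: [-3, 3], [-0.9, 2.11], [0.09, 2.58], [-1.31, 4.45], [0.11, 2.69], [-2.54, 2.54]. Speed limits (rad/s): [2.39, 2.39, 3.01, 3.14, 3.14, 3.14].

### API

Orientations are given as a rotation vector (axis times angle).
In Python, from workcell import ctrl gives the robot as it stands.
- The arm moves only by the tool move_arm, never from a script. Its argument "increments" is one flat list of numbers, 5 for each row, row after row: the closure in counts, from 0 (fully open) to 255 (shut), then the shift along the tool's x, y, z in mm, then the turn about the tool's z in degrees. In form: [grip, dx, dy, dz, yaw, grip, dx, dy, dz, yaw, ...]. A call has 1 to 12 rows; each row is the pose to reach, as a shift and turn from the pose measured when the call began, along the tool's axes at that moment; what a row does not reach only later rows make up. A row lasts 1/8 s, in which the tool goes at most 62.5 mm and 10.7 degrees, less where a joint would pass 70% of its speed; a pose out of reach is approached as far as the arm can. A call with a gripper value outside its range is refused whole. The fingers move at their own pace and stop on an object; the grip force is fixed at half the most. Time passes only in rows, so rows that repeat a pose let the fingers close. It gives the time, the measured TCP pose, the force and the opening at its end, in the units of the state.
- ctrl.get_obs(): the state, without advancing time (a new reading comes with each control period).
- ctrl.get_image(name): name is "scene" or "top"; returns a dict with "frame" (420x560x3 uint8, red, green, blue), "vertical_fov" (degrees; the focal length in pixels is half the picture's height over the tangent of half this angle, whatever the lens; pixels are square), "cx", "cy" (the principal point, pixels), "distortion" ([k1, k2, p1, p2, k3] as OpenCV has them; the pictures are not rectified), "pose" (4x4, takes a point from camera to world coordinates). Camera axes: x right, y down, z forward; pixel columns grow to the right and rows downward; lengths in mm; the calibration is good to about 2 mm. A picture is of the moment at which its call begins. There is no depth.
- ctrl.close_job(): hands the job in, once; it reports no verdict.
The state is a dict: "t": time; "qpos": joint angles; "qvel": joint speeds; "joint_torque": joint torques, N m; "ee_pos": TCP position; "orientation": TCP orientation; "ft_force": force on the tool from outside, world axes, zero at the start; "moment": the same for the moment, N m; "width": finger opening in mm.
Only numpy, scipy, OpenCV 4.12 (cv2) and the standard library are available. Lean on these libraries where they do the work, as an engineer would, in place of code of your own. Each camera call takes 0.05 s, during which the arm holds its last target.

## Working session

There is one attempt and no reset: what is moved stays moved. The work goes in short steps, Python scripts to look and compute and a tool call to move; the robot and the scene stay as the last step left them, time stands still between calls to the robot, and variables do not carry over. Pictures are saved under pics/ and viewed, and the job is handed in when it is done.

Besides the shell and the picture viewer there is one more tool, called after "Call:" by a JSON object that holds its "op" and its "data". move_arm: Moves the arm, as the interface text tells. Its arguments: {"type":"object","properties":{"increments":{"type":"array","items":{"type":"number"}}},"required":["increments"]}

```bash
ls; mkdir -p pics
cat > h.py <<'E'
import numpy as np,cv2
from workcell import ctrl
def snap(cam,fn):
    im=ctrl.get_image(cam); cv2.imwrite('pics/'+fn+'.png',im['frame'][:,:,::-1]); np.save('pics/%s.npy'%fn,im,allow_pickle=True); return im
def load(fn): return np.load('pics/%s.npy'%fn,allow_pickle=True).item()
def K(im):
    f=im['frame'].shape[0]/2/np.tan(np.radians(im['vertical_fov'])/2)
    return np.array([[f,0,im['cx']],[0,f,im['cy']],[0,0,1.]])
def ray(im,uv):
    p=cv2.undistortPoints(np.array(uv,float).reshape(-1,1,2),K(im),np.array(im['distortion'],float)).reshape(-1,2)
    P=np.array(im['pose']);d=np.c_[p,np.ones(len(p))]@P[:3,:3].T
    return P[:3,3],d
def onz(im,uv,z):
    o,d=ray(im,uv); s=(z-o[2])/d[:,2]; return o+d*s[:,None]
def proj(im,X):
    P=np.linalg.inv(np.array(im['pose'])); X=np.array(X,float).reshape(-1,3)
    return cv2.projectPoints(X,cv2.Rodrigues(P[:3,:3])[0],P[:3,3],K(im),np.array(im['distortion'],float))[0].reshape(-1,2)
def tri(obs):
    A=np.zeros((3,3));b=np.zeros(3)
    for im,uv in obs:
        o,d=ray(im,[uv]);d=d[0]/np.linalg.norm(d[0]);M=np.eye(3)-np.outer(d,d);A+=M;b+=M@o
    X=np.linalg.solve(A,b); return X
E
python3 - <<'E'
from h import *
np.set_printoptions(precision=3,suppress=True)
for c in ['scene','top']:
    im=snap(c,c+'0'); print(c,im['vertical_fov'],im['cx'],im['cy'],im['distortion']);print(np.array(im['pose']))
print(ctrl.get_obs())
E
```

```text
pics
scene 48.738130464761944 275.4173343422066 202.57465003023057 [-0.023  0.     0.     0.     0.   ]
[[  -0.814    0.371   -0.447 1018.54 ]
 [   0.581    0.508   -0.636  590.319]
 [  -0.009   -0.777   -0.629  730.316]
 [   0.       0.       0.       1.   ]]
top 51.4275865488899 279.6648544948131 213.03173501903643 [-0.12  0.    0.    0.    0.  ]
[[  0.021  -0.987   0.16  442.674]
 [ -1.     -0.022  -0.003 -20.953]
 [  0.006  -0.16   -0.987 996.934]
 [  0.      0.      0.      1.   ]]
{'t': 0.1, 'qpos': array([-1.285,  0.424,  1.631,  0.   ,  1.089, -0.019]), 'qvel': array([ 0.001, -0.002, -0.002, -0.001,  0.001,  0.001]), 'joint_torque': array([  0.   , -54.561, -27.432,   0.064,   0.019,  -0.   ]), 'ee_pos': array([ 187.45 , -595.717,  222.009]), 'orientation': array([-3.104, -0.477,  0.   ]), 'ft_force': array([0.522, 0.892, 0.448]), 'moment': array([ 0.008, -0.001,  0.022]), 'width': 87.78137165077237}
```

View pics/scene0.png

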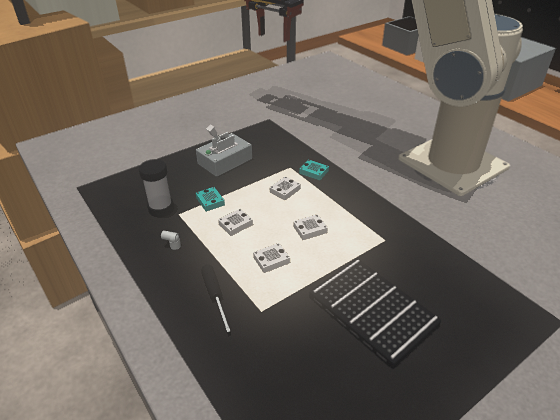

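View pics/top0.png

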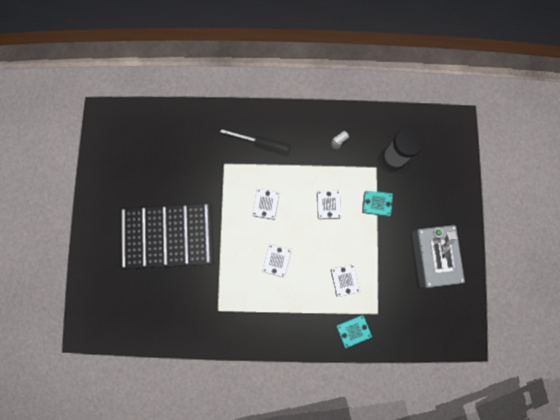

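Top view: four aluminium plates at about (266,204), (329,204), (277,260) and (345,280), two turquoise decoys at (378,203) and (354,331), the bay at (167,236), and the box at (440,256) with its lamp at (438,233). I'll zoom in to pick points.

Run:
```python
from h import *
def crop(fn,x0,y0,w,h,s,out):
    f=load(fn)['frame'][y0:y0+h,x0:x0+w,::-1]
    f=cv2.resize(f,None,fx=s,fy=s,interpolation=cv2.INTER_CUBIC)
    for i in range(0,w,10):
        cv2.putText(f,str(x0+i),(i*s,8),0,.3,(0,0,255),1); cv2.line(f,(i*s,10),(i*s,14),(0,0,255),1)
    for i in range(0,h,10):
        cv2.putText(f,str(y0+i),(0,i*s+4),0,.3,(0,0,255),1)
    cv2.imwrite('pics/%s.png'%out,f)
crop('top0',235,180,130,120,6,'c1')
crop('top0',405,215,70,80,7,'c2')
crop('scene0',185,115,75,65,9,'c3')
crop('scene0',215,170,120,105,6,'c4')
crop('top0',115,195,105,80,7,'c5')
crop('scene0',305,255,140,110,5,'c6')
```

```text
(no output)
```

View pics/c1.png

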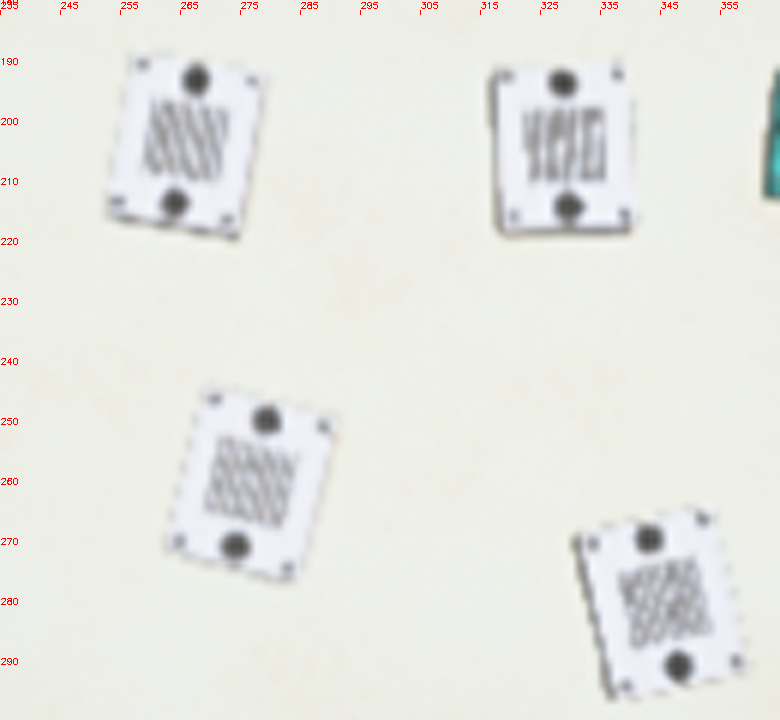

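View pics/c2.png

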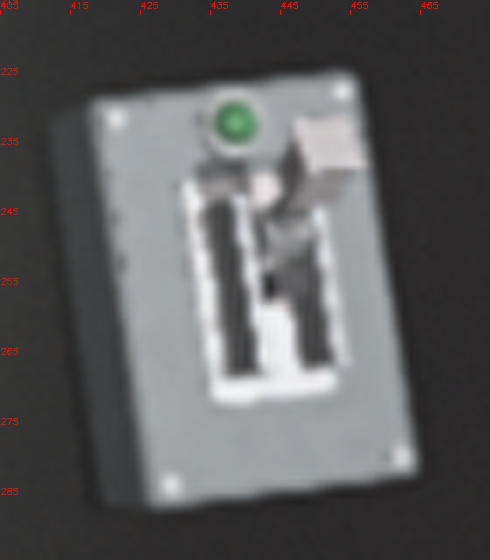

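View pics/c3.png

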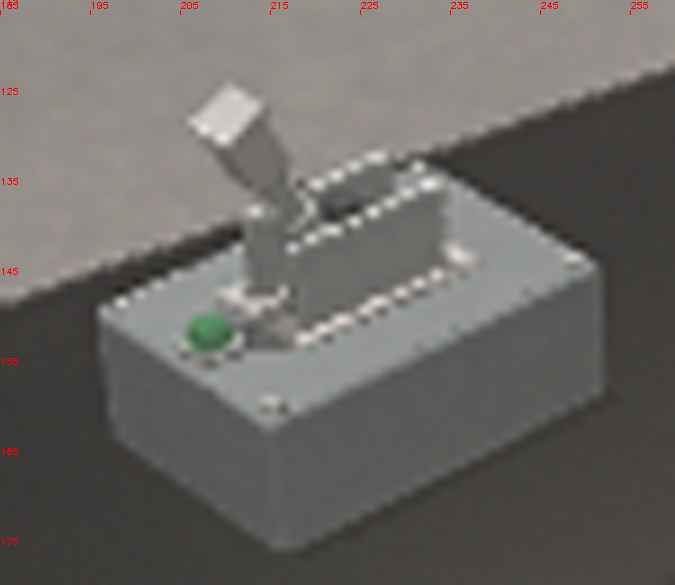

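View pics/c4.png

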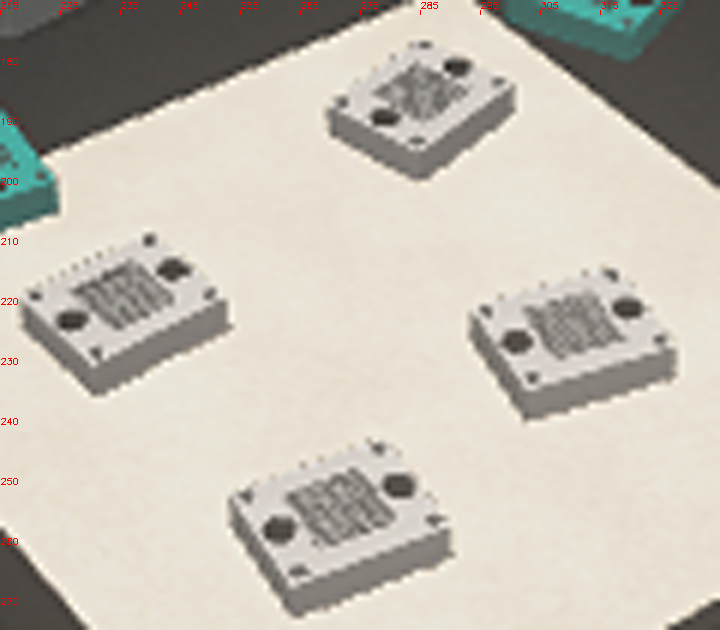

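View pics/c5.png

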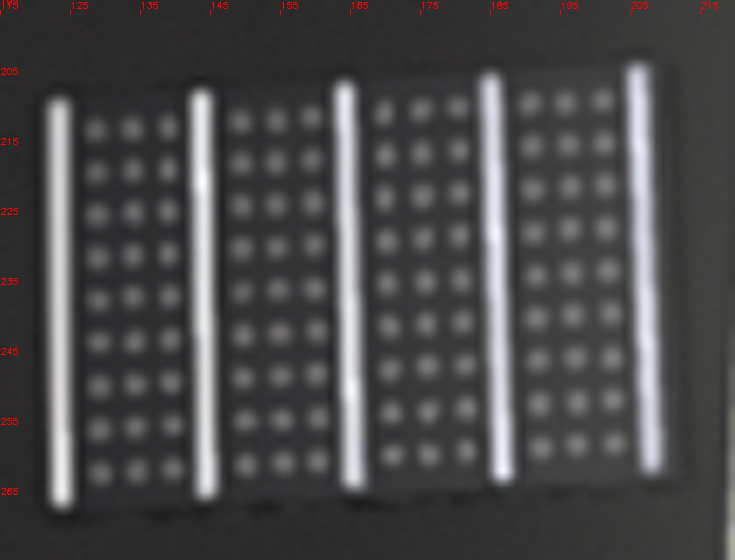

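View pics/c6.png

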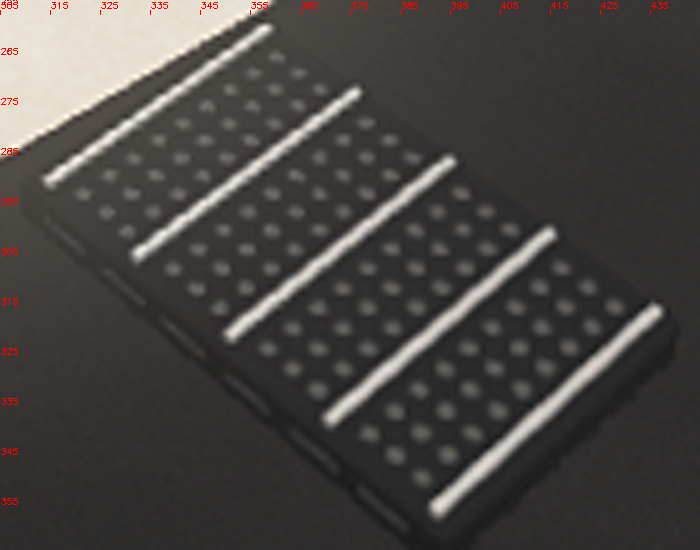

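Run:
```python
from h import *
np.set_printoptions(precision=1,suppress=True)
T=load('top0');S=load('scene0')
def px(p,x0,y0,s): return (x0+(p[0]+.5)/s-.5, y0+(p[1]+.5)/s-.5)
t=lambda a,x0,y0,s:[px(p,x0,y0,s) for p in a]
def go(name,a,b):
    out=[]
    for p,q in zip(a,b):
        X=tri([(T,p),(S,q)]); e=np.r_[proj(T,X)[0]-p,proj(S,X)[0]-q]; out.append(X); print(name,X,'res',e)
    return np.array(out)
tp=t([(196,79),(175,203),(563,83),(568,207),(267,420),(235,546),(649,539),(679,666)],235,180,6)
# order scene: upper end in top (=+x) first
sp=t([(280,530),(399,485),(72,320),(173,269),(517,341),(628,307),(385,117),(458,67)],215,170,6)
P=go('plate',tp,sp)
for i in range(4):
    a,b=P[2*i],P[2*i+1];d=a-b;print('ABCD'[i],(a+b)/2,np.degrees(np.arctan2(d[1],d[0])),np.linalg.norm(d))
bt=t([(59,98),(62,507),(201,90),(207,498),(345,82),(354,488),(490,73),(503,481),(637,65),(652,473)],115,195,7)
bs=t([(436,511),(659,311),(330,420),(552,233),(231,334),(452,160),(137,256),(357,92),(48,181),(268,29)],305,255,5)
B=go('rib',bt,bs)
ht=t([(298,120),(352,115),(366,166),(310,172)],405,215,7)
hs=t([(232,146),(190,120),(232,84),(265,108)],185,115,9)
H=go('head',ht,hs);print(H.mean(0))
bt=t([(116,119),(342,90),(402,457),(171,485)],405,215,7)
bs=t([(274,404),(122,303),(418,168),(574,258)],185,115,9)
X=go('box',bt,bs);print(X.mean(0)); d=X[0]+X[1]-X[2]-X[3];print(np.degrees(np.arctan2(d[1],d[0])))
d=X[0]+X[3]-X[2]-X[1];print(np.degrees(np.arctan2(-d[0],d[1])))
```

```text
plate [647.1   6.   19.8] res [-0.1  0.1 -0.1 -0. ]
plate [599.3  12.5  19.4] res [ 0. -0.  0.  0.]
plate [ 648.8 -134.3   19.7] res [-0.1  0.1 -0.1 -0. ]
plate [ 601.  -136.4   20. ] res [ 0. -0.  0.  0.]
plate [517.7 -23.8  19.5] res [-0.1  0.1 -0.2 -0. ]
plate [470.9 -13.3  20. ] res [ 0.  -0.   0.1  0. ]
plate [ 476.2 -167.1   20.2] res [-0.1  0.1 -0.1 -0. ]
plate [ 429.4 -178.5   19.2] res [-0.1  0.1 -0.2 -0. ]
A [623.2   9.2  19.6] -7.771725313788848 48.18843663034844
B [ 624.9 -135.3   19.8] 2.5764591558469814 47.853887971395515
C [494.3 -18.6  19.8] -12.703476449608472 47.93252737508314
D [ 452.8 -172.8   19.7] 13.665513500180172 48.22653768099455
rib [601.7 336.4  25.4] res [-0.3  0.3 -0.6 -0. ]
rib [469.6 325.9  21.8] res [ 0.1 -0.1  0.1  0. ]
rib [605.4 288.8  25.6] res [-0.3  0.3 -0.5 -0. ]
rib [474.1 277.9  22.4] res [ 0.1 -0.1  0.2  0. ]
rib [608.9 241.1  26.2] res [-0.3  0.3 -0.6 -0. ]
rib [478.6 230.1  23. ] res [ 0.1 -0.1  0.1  0. ]
rib [613.  193.5  25.8] res [-0.3  0.3 -0.5 -0. ]
rib [482.5 182.   22.4] res [ 0.2 -0.2  0.3  0. ]
rib [616.8 145.4  25.8] res [-0.2  0.2 -0.3 -0. ]
rib [486.5 134.2  21.6] res [ 0.2 -0.2  0.4  0. ]
head [ 551.5 -368.2  121.3] res [-0.6  0.8 -0.8 -0.2]
head [ 554.2 -385.3  122.4] res [-0.2  0.3 -0.3 -0.1]
head [ 538.7 -386.7  128.4] res [-0.2  0.2 -0.2 -0.1]
head [ 536.9 -370.1  127.3] res [-0.1  0.1 -0.1 -0. ]
[ 545.3 -377.6  124.9]
box [ 560.8 -337.2   52. ] res [-0.1  0.2 -0.2 -0. ]
box [ 571.2 -411.4   53. ] res [-0.2  0.2 -0.2 -0.1]
box [ 455.7 -428.3   51.3] res [ 0. -0.  0.  0.]
box [ 446.3 -352.2   52.3] res [-0.1  0.1 -0.1 -0. ]
[ 508.5 -382.3   52.1]
7.8972918455981995
7.557036312374299
```

```bash
cat >> h.py <<'E'
def rel(targets,o=None):
    """targets: list of (x,y,z,heading_deg of tool x) -> rows dx,dy,dz,yaw"""
    from scipy.spatial.transform import Rotation as R
    o=o or ctrl.get_obs(); M=R.from_rotvec(o['orientation']).as_matrix(); p=np.array(o['ee_pos'])
    h=np.degrees(np.arctan2(M[1,0],M[0,0]))
    out=[]
    for x,y,z,hd in targets:
        d=M.T@(np.array([x,y,z])-p); out.append([*d.round(1),round((h-hd+180)%360-180,1)])
    return out
def st():
    from scipy.spatial.transform import Rotation as R
    o=ctrl.get_obs(); M=R.from_rotvec(o['orientation']).as_matrix()
    print('t',round(o['t'],2),'p',np.round(o['ee_pos'],1),'h',round(float(np.degrees(np.arctan2(M[1,0],M[0,0]))),1),'tilt',np.round(M[:,2],3),'F',np.round(o['ft_force'],1),'w',round(o['width'],1),'q',np.round(o['qpos'],2))
    return o
PIV=np.array([508.5,-382.3,45.]);BH=7.75
def bat(a,r):
    c,s=np.cos(np.radians(BH)),np.sin(np.radians(BH))
    return (PIV[0]+r*np.sin(a)*c,PIV[1]+r*np.sin(a)*s,PIV[2]+r*np.cos(a)-19,BH)
E
python3 - <<'E'
from h import *
st()
b=bat(.45,73);print(b)
print(rel([(b[0],b[1],200,BH),b]))
E
```

```text
t 0.1 p [ 187.5 -595.7  222. ] h 17.5 tilt [-0.     0.001 -1.   ] F [0.5 0.9 0.4] w 87.8 q [-1.29  0.42  1.63  0.    1.09 -0.02]
(np.float64(539.9624535431327), np.float64(-378.01814799543087), np.float64(91.73263847174542), 7.75)
[[np.float64(401.6), np.float64(-101.8), np.float64(22.2), np.float64(9.7)], [np.float64(401.6), np.float64(-101.7), np.float64(130.4), np.float64(9.7)]]
```

Call:
{"op": "move_arm", "data": {"increments": [0,50,-13,3,0,0,100,-25,6,2,0,150,-38,8,4,0,200,-51,11,6,0,250,-64,14,8,0,300,-76,17,9.7,0,350,-89,20,9.7,0,401.6,-101.8,22,9.7,0,401.6,-101.8,22,9.7,0,401.6,-101.8,22,9.7]}}

```text
t: 1.35
ee_pos: [539.4, -377.9, 199.6]
orientation: [-3.132, -0.214, 0.002]
ft_force: [0.2, -0.7, -0.6]
width: 87.4
```

Run:
```python
from h import *
st()
b=bat(.45,73)
print(rel([(b[0],b[1],200,BH),b]))
snap('top','t1')
```

```text
t 1.35 p [ 539.4 -377.9  199.6] h 7.8 tilt [-0.002  0.002 -1.   ] F [ 0.2 -0.7 -0.6] w 87.4 q [-0.63  0.5   1.57  0.    1.08  0.8 ]
[[np.float64(0.6), np.float64(0.2), np.float64(-0.4), np.float64(0.1)], [np.float64(0.7), np.float64(0.4), np.float64(107.9), np.float64(0.1)]]
```

Call:
{"op": "move_arm", "data": {"increments": [0,0.6,0.3,30,0,0,0.6,0.3,60,0,0,0.6,0.3,85,0,0,0.6,0.3,100,0,0,0.6,0.3,108,0,0,0.6,0.3,108,0,130,0.6,0.3,108,0,180,0.6,0.3,108,0,255,0.6,0.3,108,0,255,0.6,0.3,108,0,255,0.6,0.3,108,0,255,0.6,0.3,108,0]}}

```text
t: 2.9
ee_pos: [539.5, -378.5, 91.8]
orientation: [-3.133, -0.212, 0.002]
ft_force: [-0.0, 0.7, 0.6]
width: 31.1
```

Run:
```python
from h import *
st()
print(rel([bat(.45,r) for r in (73,76,79,82,84)]))
print(rel([bat(a,84) for a in np.linspace(.45,-.45,11)]))
snap('scene','s2')
```

```text
t 2.9 p [ 539.5 -378.5   91.8] h 7.7 tilt [-0.001  0.002 -1.   ] F [-0.   0.7  0.6] w 31.1 q [-0.63  0.63  1.62  0.    0.89  0.81]
[[np.float64(0.6), np.float64(-0.4), np.float64(0.1), np.float64(-0.0)], [np.float64(1.9), np.float64(-0.4), np.float64(-2.6), np.float64(-0.0)], [np.float64(3.2), np.float64(-0.4), np.float64(-5.3), np.float64(-0.0)], [np.float64(4.5), np.float64(-0.4), np.float64(-8.0), np.float64(-0.0)], [np.float64(5.3), np.float64(-0.4), np.float64(-9.8), np.float64(-0.0)]]
[[np.float64(5.3), np.float64(-0.4), np.float64(-9.8), np.float64(-0.0)], [np.float64(-1.6), np.float64(-0.4), np.float64(-12.8), np.float64(-0.0)], [np.float64(-8.8), np.float64(-0.4), np.float64(-15.1), np.float64(-0.0)], [np.float64(-16.2), np.float64(-0.4), np.float64(-16.8), np.float64(-0.0)], [np.float64(-23.7), np.float64(-0.4), np.float64(-17.8), np.float64(-0.0)], [np.float64(-31.2), np.float64(-0.4), np.float64(-18.2), np.float64(-0.0)], [np.float64(-38.8), np.float64(-0.4), np.float64(-17.8), np.float64(-0.0)], [np.float64(-46.2), np.float64(-0.4), np.float64(-16.8), np.float64(-0.0)], [np.float64(-53.6), np.float64(-0.4), np.float64(-15.1), np.float64(-0.0)], [np.float64(-60.8), np.float64(-0.4), np.float64(-12.7), np.float64(-0.0)], [np.float64(-67.7), np.float64(-0.4), np.float64(-9.8), np.float64(-0.0)]]
```

View pics/s2.png

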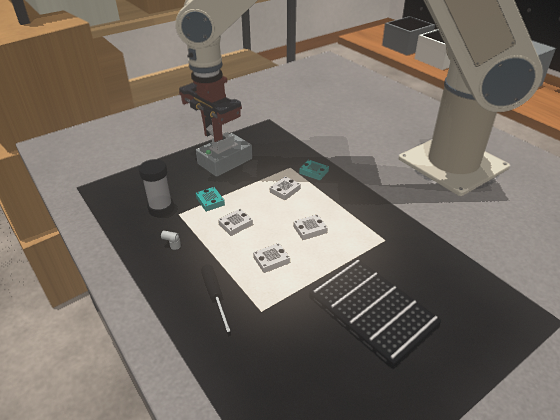

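The gripper is over the bat head at about (213,130), and the fingers are still closing.

Call:
{"op": "move_arm", "data": {"increments": [255,0,0,0,0,255,0,0,0,0,255,0,0,0,0,255,0,0,0,0]}}

```text
t: 3.45
ee_pos: [539.5, -379.0, 91.8]
orientation: [-3.134, -0.212, 0.002]
ft_force: [-0.1, -5.5, -2.0]
width: 15.6
```

Run:
```python
from h import *
st()
```

```text
t 3.45 p [ 539.5 -379.    91.8] h 7.7 tilt [-0.001  0.001 -1.   ] F [-0.1 -5.5 -2. ] w 15.6 q [-0.63  0.63  1.62  0.    0.89  0.81]
```

Call:
{"op": "move_arm", "data": {"increments": [255,1,0,-2.7,0,255,2.6,0,-5.4,0,255,3.9,0,-8.1,0,255,5,0,-10,0,255,5,0,-10,0,255,5,0,-10,0]}}

```text
t: 4.2
ee_pos: [543.6, -378.3, 100.8]
orientation: [-3.133, -0.212, 0.004]
ft_force: [-0.7, -5.5, -7.8]
width: 16.1
```

Run:
```python
from h import *
st()
snap('top','t3');snap('scene','s3')
for n,b in(('t3',(405,200,90,110)),('s3',(180,80,90,100))):
    x,y,w,h=b;cv2.imwrite('pics/%sc.png'%n,cv2.resize(load(n)['frame'][y:y+h,x:x+w,::-1],None,fx=5,fy=5,interpolation=cv2.INTER_CUBIC))
```

```text
t 4.2 p [ 543.6 -378.3  100.8] h 7.7 tilt [-0.003  0.001 -1.   ] F [-0.7 -5.5 -7.8] w 16.1 q [-0.63  0.62  1.61 -0.    0.91  0.81]
```

View pics/s3c.png

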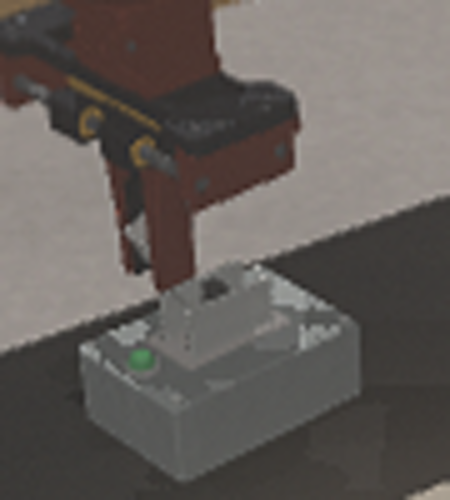

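Run:
```python
from h import *
for r in rel([bat(a,84) for a in np.linspace(.36,-.45,10)]): print([float(v) for v in r])
```

```text
[-5.7, -0.8, -3.8, 0.0]
[-12.9, -0.8, -6.1, 0.0]
[-20.3, -0.8, -7.8, 0.0]
[-27.8, -0.8, -8.8, 0.0]
[-35.3, -0.8, -9.1, 0.0]
[-42.9, -0.8, -8.7, 0.0]
[-50.4, -0.8, -7.7, 0.0]
[-57.7, -0.8, -6.0, 0.0]
[-64.9, -0.8, -3.6, 0.0]
[-71.9, -0.8, -0.6, 0.0]
```

Call:
{"op": "move_arm", "data": {"increments": [255,-5.7,0,-3.8,0,255,-12.9,0,-6.1,0,255,-16,0,-7,0,255,-16,0,-7,0]}}

```text
t: 4.8
ee_pos: [527.6, -380.6, 107.3]
orientation: [-3.133, -0.212, 0.004]
ft_force: [1.6, -5.5, -9.1]
width: 16.0
```

Run:
```python
from h import *
o=st(); p=o['ee_pos']+[0,0,19]-PIV; print(np.linalg.norm(p), np.arctan2(np.hypot(p[0],p[1]),p[2]))
for r in rel([bat(a,84) for a in np.linspace(.18,-.45,8)]): print([float(v) for v in r])
```

```text
t 4.8 p [ 527.6 -380.6  107.3] h 7.7 tilt [-0.003  0.001 -1.   ] F [ 1.6 -5.5 -9.1] w 16.0 q [-0.64  0.6   1.64 -0.    0.91  0.79]
83.54635292687135 0.23215198722977215
[-4.2, -0.9, -1.3, -0.0]
[-11.7, -0.9, -2.3, -0.0]
[-19.2, -0.9, -2.6, -0.0]
[-26.8, -0.9, -2.3, -0.0]
[-34.2, -0.9, -1.2, -0.0]
[-41.6, -0.9, 0.5, -0.0]
[-48.8, -0.9, 2.8, -0.0]
[-55.7, -0.9, 5.8, -0.0]
```

Force shows the spring at about 8–9 N, so the bat is still pulled out. Continuing.

Call:
{"op": "move_arm", "data": {"increments": [255,-4.2,0,-1.3,0,255,-11.7,0,-2.3,0,255,-19.2,0,-2.6,0,255,-26.8,0,-2.3,0,255,-34.2,0,-1.2,0,255,-41.6,0,0.5,0,255,-48.8,0,2.8,0,255,-55.7,0,5.8,0,255,-55.7,0,5.8,0]}}

```text
t: 5.92
ee_pos: [473.6, -388.0, 101.7]
orientation: [-3.134, -0.211, 0.0]
ft_force: [4.6, -2.3, -6.4]
width: 16.1
```

Run:
```python
from h import *
o=st(); p=o['ee_pos']+[0,0,19]-PIV; print(np.linalg.norm(p), np.arctan2(np.hypot(p[0],p[1]),p[2]))
for r in rel([bat(-.45,84),bat(-.45,80),bat(-.45,76),bat(-.45,73.5)]): print([float(v) for v in r])
```

```text
t 5.92 p [ 473.6 -388.   101.7] h 7.7 tilt [-0.     0.001 -1.   ] F [ 4.6 -2.3 -6.4] w 16.1 q [-0.71  0.56  1.73  0.    0.85  0.73]
83.5607646520573 0.43623848057389086
[-1.2, -0.9, 0.1, -0.1]
[0.5, -0.9, 3.7, -0.1]
[2.2, -0.9, 7.3, -0.1]
[3.3, -0.9, 9.6, -0.1]
```

Call:
{"op": "move_arm", "data": {"increments": [255,0.5,0,3.7,0,255,2.2,0,7.3,0,255,3.3,0,9,0,255,3.3,0,9,0,0,3.3,0,9,0,0,3.3,0,9,0,0,3.3,0,9,0,0,3.3,0,9,0,0,3.3,0,0,0,0,3.3,0,-40,0,0,3.3,0,-80,0,0,3.3,0,-80,0]}}

```text
t: 7.42
ee_pos: [478.8, -389.1, 185.8]
orientation: [3.131, 0.211, 0.008]
ft_force: [0.1, 1.2, -0.5]
width: 87.6
```

Run:
```python
from h import *
st()
snap('top','t4');snap('scene','s4')
for n,b in(('t4',(405,200,90,110)),('s4',(180,80,90,100))):
    x,y,w,h=b;cv2.imwrite('pics/%sc.png'%n,cv2.resize(load(n)['frame'][y:y+h,x:x+w,::-1],None,fx=5,fy=5,interpolation=cv2.INTER_CUBIC))
```

```text
t 7.42 p [ 478.8 -389.1  185.8] h 7.7 tilt [ 0.005 -0.004 -1.   ] F [ 0.1  1.2 -0.5] w 87.6 q [-0.7   0.45  1.68  0.    1.    0.73]
```

View pics/s4.png

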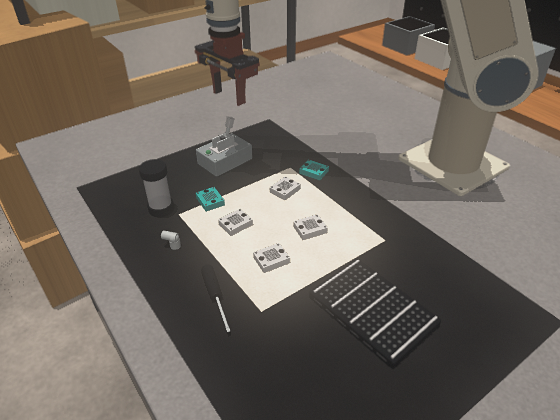

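View pics/s4c.png

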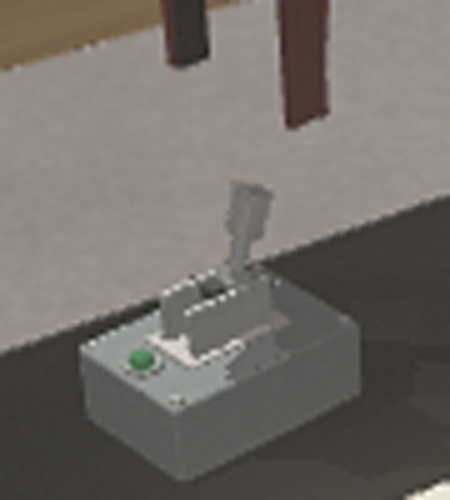

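Run:
```python
from h import *
S=load('s4')
for a,r in((-.45,86),(-.45,92),(-.35,86),(-.2,86)):
    b=np.array(bat(a,r)[:3])+[0,0,19]; print(a,r,proj(S,b))
```

```text
-0.45 86 [[232.09108334 118.29592573]]
-0.45 92 [[232.70952767 116.17913189]]
-0.35 86 [[229.71185137 118.18969407]]
-0.2 86 [[225.98583076 118.60459766]]
```

View pics/t4c.png

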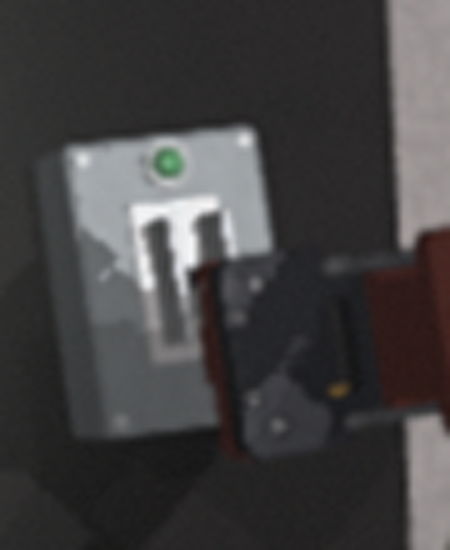

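```bash
cat >> h.py <<'E'
PL={'A':(623.2,9.2,-7.8),'B':(624.9,-135.3,2.6),'C':(494.3,-18.6,-12.7),'D':(452.8,-172.8,13.7)}
LN={0:(549.7,163.8),1:(545.8,211.7),2:(541.8,259.5),3:(537.7,307.2)}; LH=4.8
def grasp(n,z,off=17):
    x,y,a=PL[n]; h=a+90; return (x+off*np.cos(np.radians(h)),y+off*np.sin(np.radians(h)),z,h)
def show(l):
    for r in rel(l): print([float(v) for v in r])
E
python3 - <<'E'
from h import *
print(grasp('D',3)); show([grasp('D',120),grasp('D',3)])
E
```

```text
(np.float64(448.7737515168845), np.float64(-156.28366496004003), 3, 103.7)
[3.0, -233.0, 62.3, -96.0]
[3.0, -232.9, 179.3, -96.0]
```

Call:
{"op": "move_arm", "data": {"increments": [0,0,-25,0,-10,0,0,-50,0,-20,0,1,-75,0,-30,0,1,-100,10,-40,0,2,-125,15,-50,0,2,-150,22,-60,0,3,-175,30,-70,0,3,-200,40,-80,0,3,-220,50,-90,0,3,-233,62,-96,0,3,-233,62,-96,0,3,-233,62,-96]}}

```text
t: 9.02
ee_pos: [448.7, -156.5, 120.0]
orientation: [-1.943, -2.468, -0.0]
ft_force: [1.0, -0.2, 1.1]
width: 88.0
```

Run:
```python
from h import *
st();show([grasp('D',120),grasp('D',3)])
```

```text
t 9.03 p [ 448.7 -156.5  120. ] h 103.6 tilt [-0.  0. -1.] F [ 1.  -0.2  1.1] w 88.0 q [-0.36  0.37  2.03  0.    0.75 -0.6 ]
[0.2, 0.1, 0.0, -0.1]
[0.1, 0.1, 117.0, -0.1]
```

Call:
{"op": "move_arm", "data": {"increments": [0,0,0,30,0,0,0,0,60,0,0,0,0,90,0,0,0,0,110,0,0,0,0,117,0,0,0,0,117,0,255,0,0,117,0,255,0,0,117,0,255,0,0,117,0,255,0,0,117,0,255,0,0,117,0,255,0,0,117,0]}}

```text
t: 10.52
ee_pos: [449.1, -156.6, 3.6]
orientation: [1.943, 2.468, 0.001]
ft_force: [0.0, -0.2, 6.7]
width: 63.8
```

Run:
```python
from h import *
st()
```

```text
t 10.53 p [ 449.1 -156.6    3.6] h 103.6 tilt [ 0.001  0.    -1.   ] F [ 0.  -0.2  6.7] w 63.8 q [-0.36  0.6   2.06  0.    0.49 -0.6 ]
```

Gripped at 63.8 mm. I'll lift it and see whether it swings.

Call:
{"op": "move_arm", "data": {"increments": [255,0,0,-10,0,255,0,0,-25,0,255,0,0,-45,0,255,0,0,-70,0,255,0,0,-90,0,255,0,0,-90,0,255,0,0,-90,0]}}

```text
t: 11.4
ee_pos: [448.7, -156.4, 93.6]
orientation: [1.943, 2.468, 0.001]
ft_force: [-0.9, 0.1, -1.1]
width: 64.0
```

Run:
```python
from h import *
st(); snap('scene','s5'); 
x,y,w,h=(230,70,120,150);cv2.imwrite('pics/s5c.png',cv2.resize(load('s5')['frame'][y:y+h,x:x+w,::-1],None,fx=4,fy=4,interpolation=cv2.INTER_CUBIC))
```

```text
t 11.4 p [ 448.7 -156.4   93.6] h 103.6 tilt [ 0.001  0.    -1.   ] F [-0.9  0.1 -1.1] w 64.0 q [-0.36  0.42  2.04  0.    0.69 -0.6 ]
```

View pics/s5c.png

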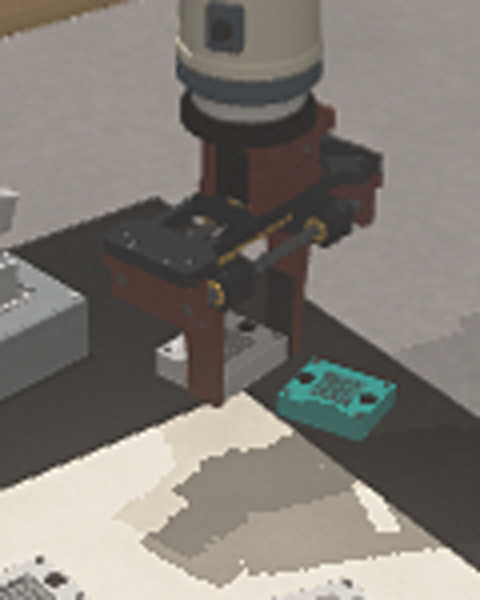

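The plate stays rigid in the grip and flat, centred at about (285,160) in the scene view. Back on the table, where it can't be hurt, I'll test a lighter finger command so it pivots while lifting.

Call:
{"op": "move_arm", "data": {"increments": [255,0,0,50,0,255,0,0,80,0,255,0,0,90,0,255,0,0,90,0,80,0,0,90,0,80,0,0,90,0,80,0,0,90,0]}}

```text
t: 12.32
ee_pos: [448.7, -156.4, 3.4]
orientation: [1.943, 2.468, 0.001]
ft_force: [0.2, 0.4, -1.6]
width: 63.7
```

Call:
{"op": "move_arm", "data": {"increments": [74,0,0,0,0,74,0,0,0,0]}}

```text
t: 12.58
ee_pos: [448.8, -156.4, 3.5]
orientation: [1.943, 2.468, 0.001]
ft_force: [-0.3, 0.6, -1.5]
width: 63.6
```

Call:
{"op": "move_arm", "data": {"increments": [72,0,0,0,0,72,0,0,0,0]}}

```text
t: 12.82
ee_pos: [448.8, -156.4, 3.6]
orientation: [1.943, 2.468, 0.001]
ft_force: [0.1, -0.6, -2.8]
width: 64.1
```

Call:
{"op": "move_arm", "data": {"increments": [70,0,0,0,0,70,0,0,0,0]}}

```text
t: 13.08
ee_pos: [448.8, -156.4, 3.5]
orientation: [1.943, 2.468, 0.001]
ft_force: [-0.7, -0.1, -1.3]
width: 63.8
```

Call:
{"op": "move_arm", "data": {"increments": [70,0,0,-5,0,70,0,0,-10,0,70,0,0,-15,0,70,0,0,-20,0,70,0,0,-20,0]}}

```text
t: 13.7
ee_pos: [449.1, -156.6, 24.0]
orientation: [1.942, 2.468, 0.001]
ft_force: [0.5, -0.1, -2.1]
width: 63.9
```

```bash
cat >> h.py <<'E'
def zoom(cam,n,x,y,w,h,s):
    im=snap(cam,n); cv2.imwrite('pics/%sc.png'%n,cv2.resize(im['frame'][y:y+h,x:x+w,::-1],None,fx=s,fy=s,interpolation=cv2.INTER_CUBIC))
E
python3 - <<'E'
from h import *
st(); zoom('scene','s6',230,90,120,130,4)
E
```

```text
t 13.7 p [ 449.1 -156.6   24. ] h 103.6 tilt [ 0.001 -0.    -1.   ] F [ 0.5 -0.1 -2.1] w 63.9 q [-0.36  0.55  2.06  0.    0.53 -0.6 ]
```

View pics/s6c.png

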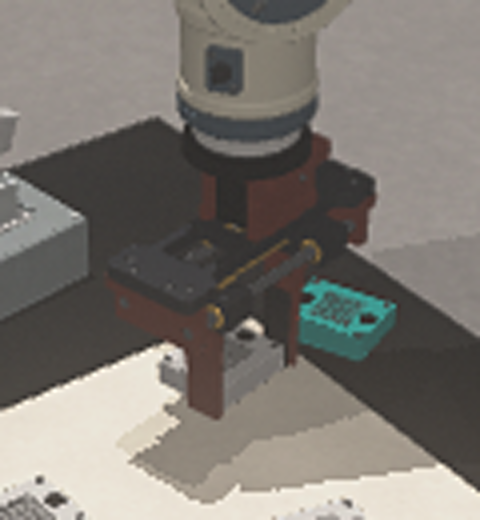

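Call:
{"op": "move_arm", "data": {"increments": [69,0,0,0,0,69,0,0,0,0]}}

```text
t: 14.0
ee_pos: [449.0, -156.5, 23.8]
orientation: [1.943, 2.468, 0.001]
ft_force: [-0.3, -0.3, -0.2]
width: 64.4
```

Run:
```python
from h import *
st(); zoom('scene','s7',230,90,120,130,4)
```

```text
t 14.0 p [ 449.  -156.5   23.8] h 103.6 tilt [ 0.001  0.    -1.   ] F [-0.3 -0.3 -0.2] w 64.4 q [-0.36  0.56  2.06  0.    0.53 -0.6 ]
```

View pics/s7c.png

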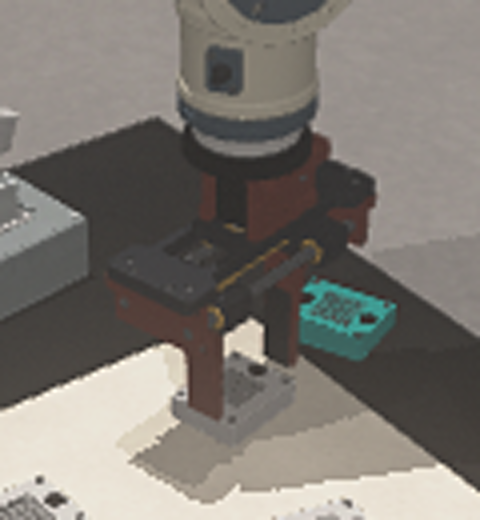

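The plate dropped back flat in place once the grip went light, so it won't pivot reliably that way. Instead I'll grip firmly off-centre and press the overhang down on the fixed box's 50 mm edge to turn the plate up. I'll do plate B first and re-measure D later.

Run:
```python
from h import *
st(); print(grasp('B',3,15)); x,y,z,h=grasp('B',3,15)
show([(449,-156.5,110,103.6),(x,y,110,h)])
```

```text
t 14.05 p [ 449.  -156.5   23.8] h 103.6 tilt [ 0.001  0.    -1.   ] F [-1.   0.5 -0.5] w 63.6 q [-0.36  0.56  2.06  0.    0.53 -0.6 ]
(np.float64(624.2195551780612), np.float64(-120.31544145313929), 3, 92.6)
[-0.0, 0.1, -86.2, -0.0]
[-6.0, 178.9, -86.0, 11.0]
```

Call:
{"op": "move_arm", "data": {"increments": [0,0,0,0,0,0,0,0,0,0,0,0,0,-40,0,0,0,0,-86,0,0,-2,45,-86,5,0,-4,90,-86,11,0,-6,135,-86,11,0,-6,179,-86,11,0,-6,179,-86,11,0,-6,179,-86,11]}}

```text
t: 15.3
ee_pos: [622.9, -120.2, 109.3]
orientation: [-2.17, -2.271, 0.001]
ft_force: [0.5, 0.3, -0.5]
width: 87.7
```

Run:
```python
from h import *
st(); show([grasp('B',3,15)])
zoom('top','t8',310,160,130,150,5)
zoom('scene','s8',185,90,150,150,4)
```

```text
t 15.3 p [ 622.9 -120.2  109.3] h 92.6 tilt [-0.001  0.    -1.   ] F [ 0.5  0.3 -0.5] w 87.7 q [-0.21  0.58  1.68  0.    0.89 -0.25]
[-0.2, 1.4, 106.3, -0.0]
```

View pics/t8c.png

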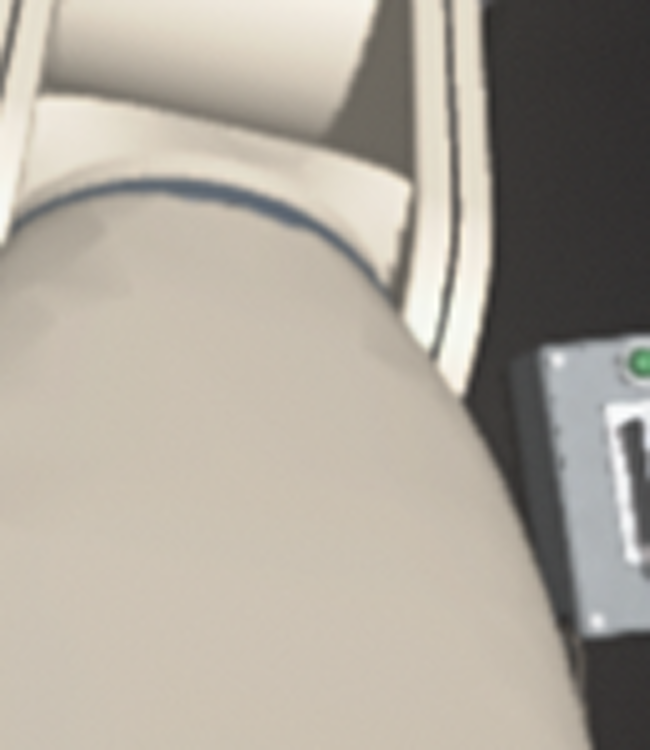

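View pics/s8c.png

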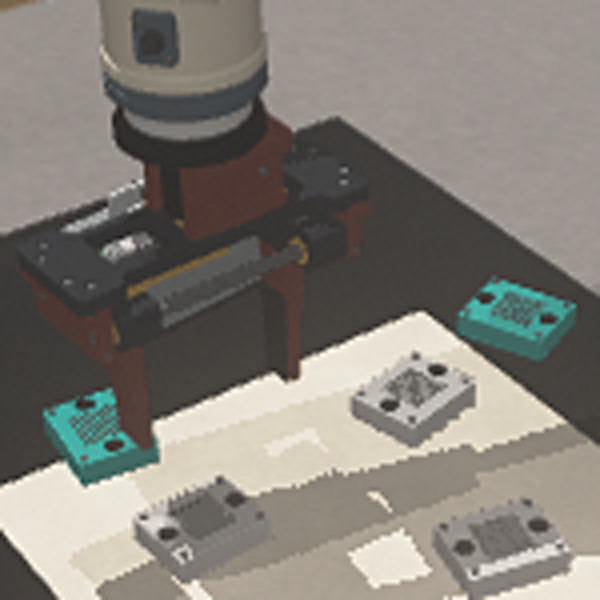

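B and D both lie flat; D's holes are at about (282,191) and (294,182). Descending on B.

Call:
{"op": "move_arm", "data": {"increments": [0,0,1.4,30,0,0,0,1.4,60,0,0,0,1.4,85,0,0,0,1.4,100,0,0,0,1.4,106,0,0,0,1.4,106,0,255,0,1.4,106,0,255,0,1.4,106,0,255,0,1.4,106,0,255,0,1.4,106,0,255,0,1.4,106,0,255,0,1.4,106,0]}}

```text
t: 16.9
ee_pos: [624.5, -120.5, 4.2]
orientation: [2.171, 2.27, 0.001]
ft_force: [-1.5, 1.0, 5.9]
width: 63.7
```

```bash
cat >> h.py <<'E'
def boxp(v,z,u=0):
    c,s=np.cos(np.radians(BH)),np.sin(np.radians(BH))
    return (PIV[0]+u*c-v*s,PIV[1]+u*s+v*c,z,BH+90)
E
python3 - <<'E'
from h import *
o=st(); p=o['ee_pos'];show([(p[0],p[1],120,92.6),boxp(69,120),boxp(69,58)])
E
```

```text
t 16.9 p [ 624.5 -120.5    4.2] h 92.6 tilt [ 0.  0. -1.] F [-1.5  1.   5.9] w 63.7 q [-0.21  0.73  1.69  0.    0.71 -0.25]
[0.0, 0.0, -115.8, -0.0]
[-187.7, -133.7, -115.9, -5.2]
[-187.7, -133.8, -53.9, -5.2]
```

Call:
{"op": "move_arm", "data": {"increments": [255,0,0,-40,0,255,0,0,-80,0,255,0,0,-116,0,255,-30,-22,-116,-2,255,-60,-44,-116,-5,255,-95,-66,-116,-5,255,-130,-90,-116,-5,255,-160,-112,-116,-5,255,-187.7,-133.8,-116,-5.2,255,-187.7,-133.8,-116,-5.2,255,-187.7,-133.8,-90,-5.2,255,-187.7,-133.8,-80,-5.2]}}

```text
t: 18.4
ee_pos: [498.5, -312.7, 82.7]
orientation: [-2.064, -2.365, -0.0]
ft_force: [0.3, 0.8, -1.7]
width: 63.9
```

Run:
```python
from h import *
o=st(); show([boxp(69,55),boxp(69,44),boxp(69,30),boxp(63,15)])
zoom('scene','s9',170,60,130,140,4)
```

```text
t 18.4 p [ 498.5 -312.7   82.7] h 97.8 tilt [-0.002  0.002 -1.   ] F [ 0.3  0.8 -1.7] w 63.9 q [-0.58  0.56  1.79  0.    0.79 -0.72]
[-1.3, 0.5, 27.6, 0.0]
[-1.4, 0.6, 38.6, 0.0]
[-1.4, 0.6, 52.6, 0.0]
[-7.4, 0.6, 67.6, 0.0]
```

View pics/s9c.png

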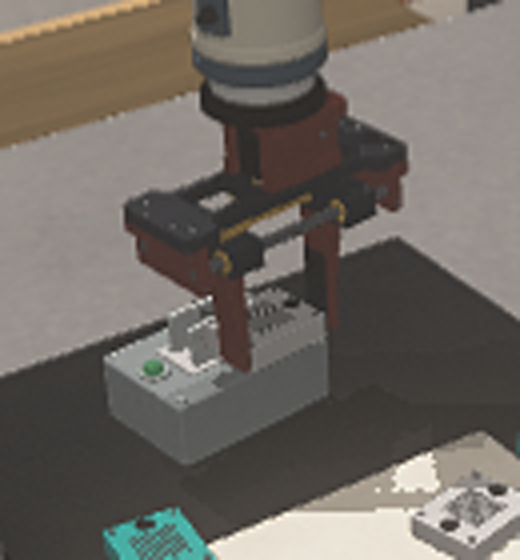

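Call:
{"op": "move_arm", "data": {"increments": [255,-1.4,0.6,10,0,255,-1.4,0.6,20,0,255,-1.4,0.6,26,0,255,-1.4,0.6,31,0,255,-1.4,0.6,35,0,255,-1.4,0.6,38.6,0,255,-1.4,0.6,38.6,0]}}

```text
t: 19.32
ee_pos: [499.2, -313.6, 44.3]
orientation: [-2.063, -2.365, -0.0]
ft_force: [-1.6, 3.1, 6.7]
width: 64.1
```

Run:
```python
from h import *
o=st(); show([boxp(69,44),boxp(69,30),boxp(63,15)])
zoom('scene','s10',170,60,130,140,4)
```

```text
t 19.32 p [ 499.2 -313.6   44.3] h 97.8 tilt [-0.002  0.002 -1.   ] F [-1.6  3.1  6.7] w 64.1 q [-0.58  0.62  1.8   0.    0.72 -0.72]
[-0.4, -0.0, 0.3, 0.0]
[-0.4, -0.0, 14.3, 0.0]
[-6.4, 0.0, 29.2, 0.0]
```

View pics/s10c.png

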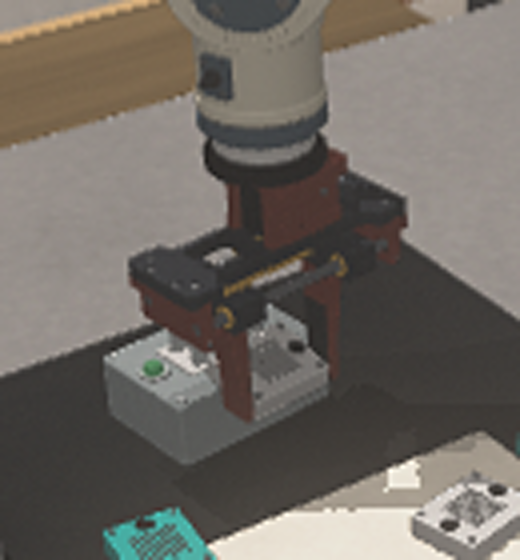

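It is rotating as intended, with only about 7 N. Continuing down.

Call:
{"op": "move_arm", "data": {"increments": [255,-0.4,0,4,0,255,-0.4,0,8,0,255,-0.4,0,12,0,255,-1.5,0,16,0,255,-3,0,20,0,255,-5,0,24,0,255,-6.4,0,27,0,255,-6.4,0,27,0]}}

```text
t: 20.38
ee_pos: [500.4, -319.3, 18.5]
orientation: [-2.064, -2.365, -0.002]
ft_force: [-2.2, 6.7, 10.9]
width: 63.5
```

Run:
```python
from h import *
o=st(); show([boxp(61,15),boxp(60,12)])
zoom('scene','s11',170,60,130,140,4)
```

```text
t 20.38 p [ 500.4 -319.3   18.5] h 97.8 tilt [-0.002  0.003 -1.   ] F [-2.2  6.7 10.9] w 63.5 q [-0.59  0.67  1.79  0.    0.68 -0.73]
[-2.5, -0.4, 3.5, 0.0]
[-3.5, -0.4, 6.5, 0.0]
```

View pics/s11c.png

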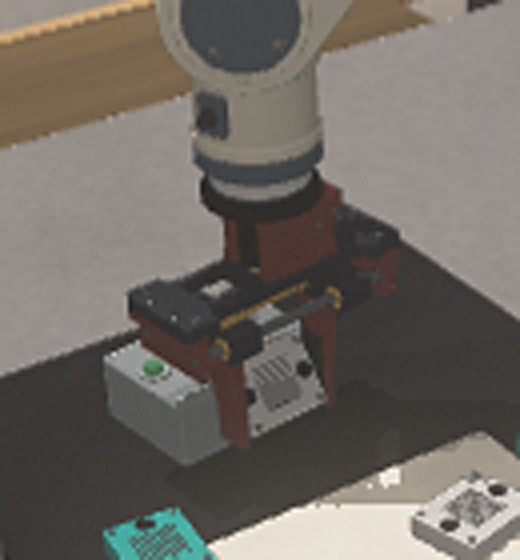

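Call:
{"op": "move_arm", "data": {"increments": [255,-1.5,0,2,0,255,-3,0,4,0,255,-4.5,0,5,0,255,-5.5,0,5,0,255,-5.5,0,5,0]}}

```text
t: 21.05
ee_pos: [500.7, -322.3, 15.0]
orientation: [-2.062, -2.362, -0.004]
ft_force: [-3.9, 14.9, 18.9]
width: 63.5
```

Run:
```python
from h import *
o=st()
zoom('scene','s12',170,60,130,140,4)
```

```text
t 21.05 p [ 500.7 -322.3   15. ] h 97.8 tilt [-0.003  0.006 -1.   ] F [-3.9 14.9 18.9] w 63.5 q [-0.59  0.68  1.79  0.01  0.68 -0.73]
```

View pics/s12c.png

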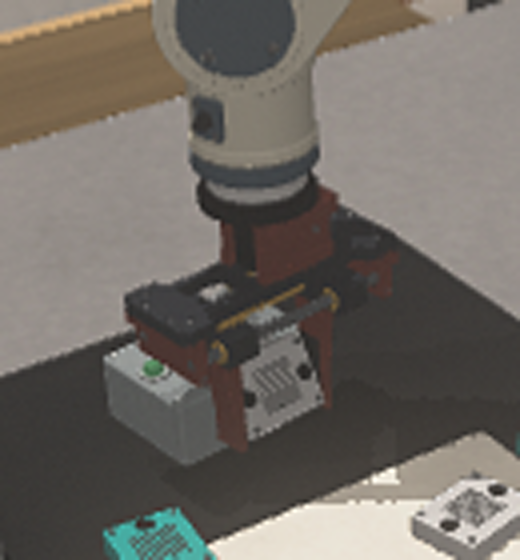

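Call:
{"op": "move_arm", "data": {"increments": [255,8,0,-2,0,255,20,0,-10,0,255,35,0,-50,0,255,50,0,-90,0,255,60,0,-110,0,255,60,0,-110,0,255,60,0,-110,0]}}

```text
t: 21.98
ee_pos: [492.6, -263.4, 124.7]
orientation: [-2.061, -2.362, -0.003]
ft_force: [-0.3, -0.1, -1.0]
width: 63.9
```

Run:
```python
from h import *
o=st()
zoom('scene','s13',180,40,120,130,5)
```

```text
t 21.98 p [ 492.6 -263.4  124.7] h 97.8 tilt [-0.004  0.006 -1.   ] F [-0.3 -0.1 -1. ] w 63.9 q [-0.51  0.46  1.84  0.    0.85 -0.65]
```

View pics/s13c.png

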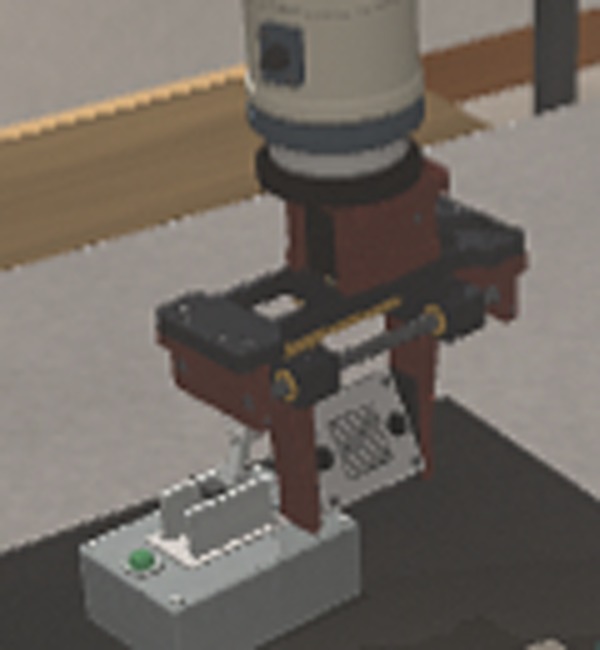

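```bash
cat >> h.py <<'E'
def pnp(im,uv,obj):
    ok,r,t=cv2.solvePnP(np.array(obj,float),np.array(uv,float),K(im),np.array(im['distortion'],float),flags=cv2.SOLVEPNP_SQPNP)
    P=np.array(im['pose']);R=P[:3,:3]@cv2.Rodrigues(r)[0];c=P[:3,:3]@t.ravel()+P[:3,3]
    e=cv2.projectPoints(np.array(obj,float),r,t,K(im),np.array(im['distortion'],float))[0].reshape(-1,2)-uv
    return R,c,np.abs(e).max()
E
python3 - <<'E'
from h import *
np.set_printoptions(precision=3,suppress=True)
im=load('s13')
uv=[(180+(x+.5)/5-.5,40+(y+.5)/5-.5) for x,y in[(322,458),(397,423),(380,377),(417,463),(335,500)]]
obj=[(24,0,0),(-24,0,0),(-27,21.5,0),(-27,-21.5,0),(27,-21.5,0)]
R,c,e=pnp(im,uv,obj);print(R,c,e)
print('tilt of face normal from horizontal deg',np.degrees(np.arcsin(R[2,2])))
E
```

```text
[[ 0.433  0.04  -0.901]
 [-0.701 -0.613 -0.365]
 [-0.566  0.789 -0.237]] [ 508.158 -232.967  177.36 ] 0.4281711175851797
tilt of face normal from horizontal deg -13.708284437428228
```

```bash
cat >> h.py <<'E'
def angfit(im,uv,obj,lh,c0,a0=70):
    """length axis horizontal at heading lh (deg) ; plate y dir elevated by angle a (deg) pointing to -(lh+90) side... returns a, centre"""
    from scipy.optimize import least_squares
    l=np.array([np.cos(np.radians(lh)),np.sin(np.radians(lh)),0]);w=np.array([l[1],-l[0],0])
    def X(p):
        a=np.radians(p[0]); y=w*np.cos(a)+np.array([0,0,1])*np.sin(a)
        return p[1:4]+np.array(obj)[:,:1]*l+np.array(obj)[:,1:2]*y
    r=least_squares(lambda p:(proj(im,X(p))-uv).ravel(),[a0,*c0]); return r.x,np.abs(r.fun).max()
E
python3 - <<'E'
from h import *
np.set_printoptions(precision=2,suppress=True)
im=load('s13')
uv=[(180+(x+.5)/5-.5,40+(y+.5)/5-.5) for x,y in[(322,458),(397,423),(380,377),(417,463),(335,500)]]
obj=[(24,0,0),(-24,0,0),(-27,21.5,0),(-27,-21.5,0),(27,-21.5,0)]
for a0 in(60,90,110):print(angfit(im,uv,obj,7.8,(492,-263,140),a0))
E
```

```text
(array([  54.82,  498.56, -247.77,  167.55]), np.float64(0.49045158385098375))
(array([  54.82,  498.56, -247.77,  167.55]), np.float64(0.49045171949812527))
(array([  54.82,  498.56, -247.77,  167.55]), np.float64(0.4904512536398187))
```

```bash
cat >> h.py <<'E'
def angfit2(im,uv,obj,lh,piv,off=15,a0=70,sig=3.):
    from scipy.optimize import least_squares
    l=np.array([np.cos(np.radians(lh)),np.sin(np.radians(lh)),0]);w=np.array([l[1],-l[0],0]);k=np.array([0,0,1.])
    def X(p):
        a=np.radians(p[0]); y=w*np.cos(a)+k*np.sin(a); n=-w*np.sin(a)+k*np.cos(a)
        return np.array(piv)+p[1:4]+off*y+9*n+np.array(obj)[:,:1]*l+np.array(obj)[:,1:2]*y
    r=least_squares(lambda p:np.r_[(proj(im,X(p))-uv).ravel()/.4,p[1:4]/sig],[a0,0,0,0]); return r.x,np.abs(r.fun[:-3]).max()*.4
E
python3 - <<'E'
from h import *
np.set_printoptions(precision=2,suppress=True)
im=load('s13')
uv=[(180+(x+.5)/5-.5,40+(y+.5)/5-.5) for x,y in[(322,458),(397,423),(380,377),(417,463),(335,500)]]
obj=[(24,0,0),(-24,0,0),(-27,21.5,0),(-27,-21.5,0),(27,-21.5,0)]
print(angfit2(im,uv,obj,7.8,(492.6,-263.4,131)))
E
```

```text
(array([55.47, -5.11, -0.81,  7.07]), np.float64(0.8001214055637007))
```

```bash
cat > ov.py <<'E'
from h import *
im=load('s13');outs=[]
for a,dz in((55,7),(65,3),(75,0)):
    f=cv2.resize(im['frame'][100:160,225:285,::-1],None,fx=8,fy=8,interpolation=cv2.INTER_CUBIC)
    lh=7.8;l=np.array([np.cos(np.radians(lh)),np.sin(np.radians(lh)),0]);w=np.array([l[1],-l[0],0]);k=np.array([0,0,1.])
    A=np.radians(a);y=w*np.cos(A)+k*np.sin(A);n=-w*np.sin(A)+k*np.cos(A);c=np.array([492.6,-263.4,131+dz])+15*y
    def dr(pts,col):
        q=(proj(im,pts)-[225,100]+.5)*8-.5; cv2.polylines(f,[q.astype(int)],True,col,1)
    for s in(9,-9): dr([c+s*n+i*32*l+j*26*y for i,j in((1,1),(1,-1),(-1,-1),(-1,1))],(0,0,255) if s>0 else (255,0,0))
    outs.append(f[:, :])
cv2.imwrite('pics/ov13.png',cv2.resize(np.hstack(outs),None,fx=.55,fy=.55))
E
python3 ov.py
```

```text
(no output)
```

View pics/ov13.png

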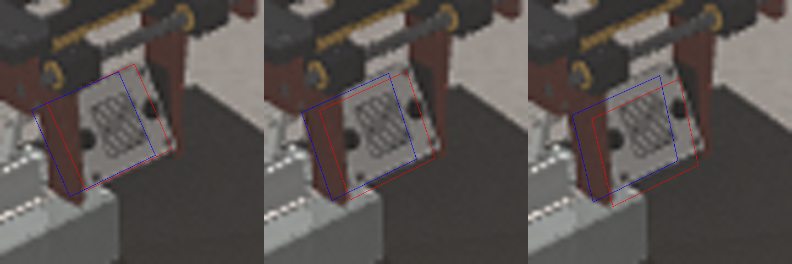

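Fitted to the view, the plate stands about 60° up and has slipped a little in the pads. I'll return to the box edge and push horizontally with the long lever, which needs less force.

Run:
```python
from h import *
o=st(); show([boxp(82,60),boxp(82,12),boxp(62,12),boxp(57,12)])
```

```text
t 22.02 p [ 492.4 -263.4  124.4] h 97.8 tilt [-0.004  0.007 -1.   ] F [-0.1  0.6 -2.6] w 63.8 q [-0.51  0.46  1.84  0.    0.85 -0.65]
[-38.5, 0.1, 64.1, 0.0]
[-38.8, 0.3, 112.1, 0.0]
[-58.8, 0.3, 112.0, 0.0]
[-63.8, 0.3, 111.9, 0.0]
```

Call:
{"op": "move_arm", "data": {"increments": [255,-20,0,30,0,255,-38,0,64,0,255,-38,0,95,0,255,-38,0,112,0,255,-38,0,112,0,255,-43,0,112,0,255,-47,0,112,0,255,-50,0,112,0,255,-53,0,112,0,255,-56,0,112,0,255,-58,0,112,0,255,-58,0,112,0]}}

```text
t: 23.52
ee_pos: [499.8, -320.1, 11.9]
orientation: [-2.061, -2.361, -0.003]
ft_force: [-1.0, 0.6, -1.2]
width: 63.9
```

Run:
```python
from h import *
o=st(); show([boxp(62,12),boxp(57,12)])
zoom('scene','s14',170,60,130,140,5)
```

```text
t 23.52 p [ 499.8 -320.1   11.9] h 97.7 tilt [-0.005  0.007 -1.   ] F [-1.   0.6 -1.2] w 63.9 q [-0.59  0.68  1.79  0.    0.68 -0.73]
[-0.8, 0.3, -0.1, -0.0]
[-5.8, 0.3, -0.1, -0.0]
```

View pics/s14c.png

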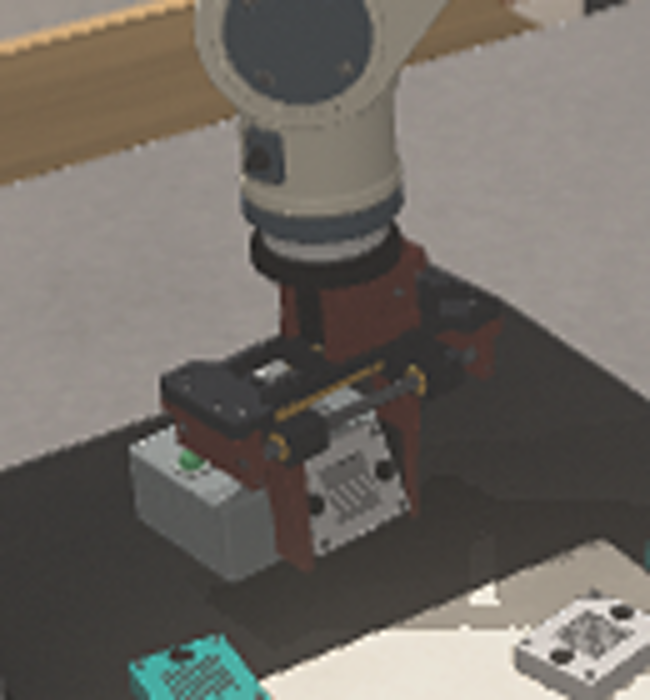

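No contact force even at 17 mm from the wall, so the plate is steeper than estimated. Pushing on in small steps.

Call:
{"op": "move_arm", "data": {"increments": [255,-1.5,0,0,0,255,-3,0,0,0,255,-4,0,0,0,255,-5,0,0,0,255,-5,0,0,0]}}

```text
t: 24.2
ee_pos: [499.5, -320.4, 11.9]
orientation: [-2.057, -2.355, -0.007]
ft_force: [3.3, 22.5, 8.8]
width: 64.1
```

Run:
```python
from h import *
o=st(); show([boxp(57,12),boxp(55,12)])
zoom('scene','s15',170,60,130,140,5)
```

```text
t 24.2 p [ 499.5 -320.4   11.9] h 97.7 tilt [-0.008  0.013 -1.   ] F [ 3.3 22.5  8.8] w 64.1 q [-0.59  0.68  1.78  0.01  0.69 -0.74]
[-5.6, 0.5, -0.2, -0.0]
[-7.6, 0.5, -0.2, -0.0]
```

View pics/s15c.png

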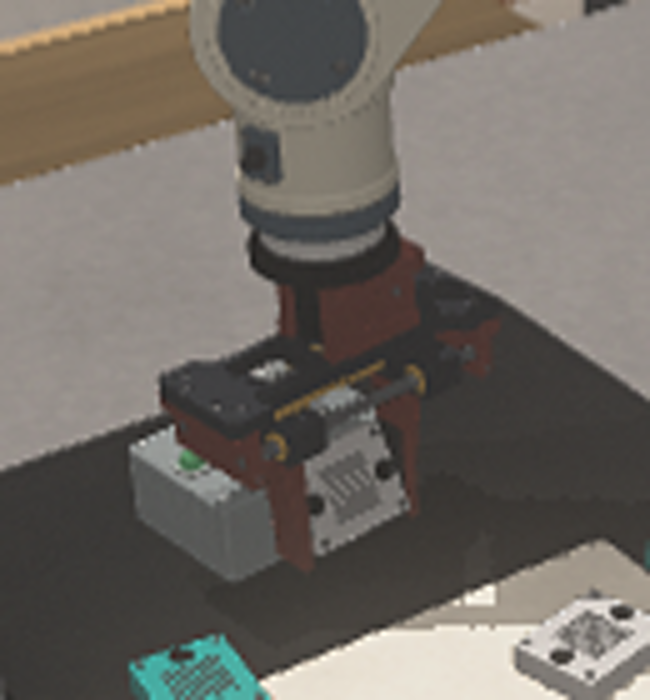

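The sideways push is now met by the fingers on the box wall, at about 16 mm. That contact geometry puts the plate near 77°. I'll back off and take it to lane 3, where pressing on the floor should square it up.

Call:
{"op": "move_arm", "data": {"increments": [255,8,0,0,0,255,25,0,-10,0,255,50,0,-60,0,255,80,0,-110,0,255,110,0,-120,0,255,110,0,-120,0]}}

```text
t: 25.0
ee_pos: [485.7, -211.5, 135.1]
orientation: [-2.056, -2.359, -0.008]
ft_force: [1.4, -0.3, -2.1]
width: 63.8
```

```bash
cat >> h.py <<'E'
def lane(i,z,dv=0,du=0):
    c,s=np.cos(np.radians(LH)),np.sin(np.radians(LH)); x,y=LN[i]
    return (x-dv*s+du*c,y+dv*c+du*s,z,LH+90)
E
python3 - <<'E'
from h import *
o=st(); show([lane(3,100)])
E
```

```text
t 25.0 p [ 485.7 -211.5  135.1] h 97.9 tilt [-0.006  0.012 -1.   ] F [ 1.4 -0.3 -2.1] w 63.8 q [-0.44  0.41  1.9   0.01  0.84 -0.58]
[506.2, 122.8, 41.0, 3.1]
```

Call:
{"op": "move_arm", "data": {"increments": [255,45,11,0,0,255,95,23,0,0,255,145,35,0,1,255,195,47,0,2,255,245,60,0,3,255,295,72,0,3,255,345,84,0,3,255,395,96,10,3,255,445,108,20,3,255,490,119,32,3,255,506,122.8,40,3,255,506,122.8,40,3]}}

```text
t: 26.5
ee_pos: [537.3, 306.7, 99.7]
orientation: [-2.115, -2.305, -0.004]
ft_force: [-0.0, -0.0, -2.3]
width: 63.8
```

Run:
```python
from h import *
o=st(); show([lane(3,100),lane(3,30),lane(3,24)])
zoom('scene','s16',270,150,160,200,4);zoom('top','t16',90,180,140,100,5)
```

```text
t 26.5 p [537.3 306.7  99.7] h 94.9 tilt [-0.008  0.011 -1.   ] F [-0.  -0.  -2.3] w 63.8 q [0.49 0.57 1.72 0.02 0.86 0.4 ]
[0.4, 0.5, -0.3, 0.1]
[-0.4, 1.0, 69.7, 0.1]
[-0.4, 1.0, 75.7, 0.1]
```

View pics/s16c.png

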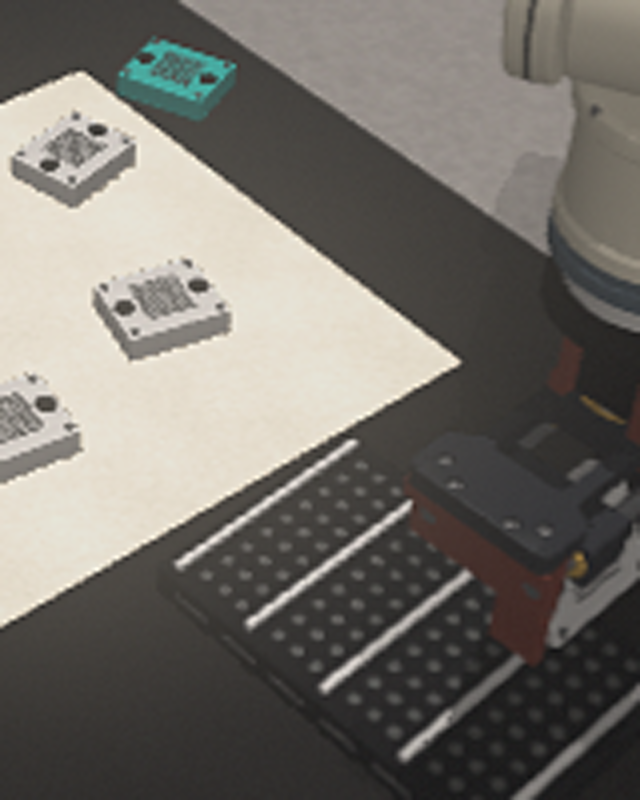

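View pics/t16c.png

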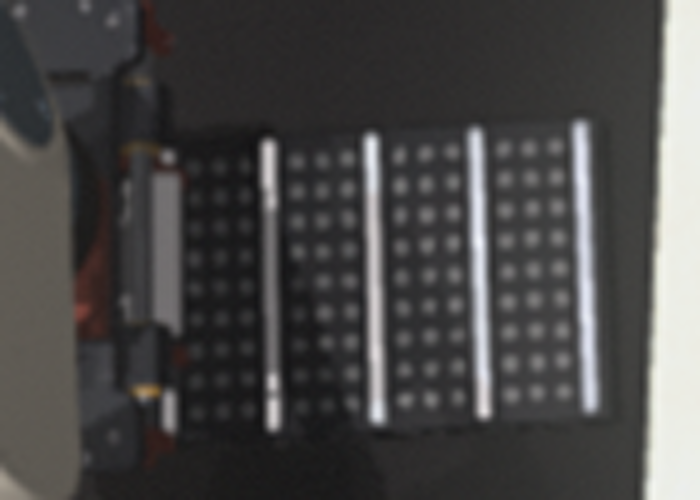

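Call:
{"op": "move_arm", "data": {"increments": [255,0,0.8,30,0,255,0,0.8,55,0,255,0,0.8,66,0,255,0,0.8,70,0,255,0,0.8,72,0,255,0,0.8,72,0]}}

```text
t: 27.35
ee_pos: [538.3, 306.5, 29.3]
orientation: [-2.117, -2.304, -0.007]
ft_force: [-0.4, 0.4, -0.4]
width: 63.9
```

Call:
{"op": "move_arm", "data": {"increments": [255,0,0,2,0,255,0,0,2,0]}}

```text
t: 27.6
ee_pos: [538.5, 306.7, 27.6]
orientation: [-2.117, -2.304, -0.008]
ft_force: [0.3, -0.6, -2.6]
width: 63.9
```

Run:
```python
from h import *
o=st()
zoom('scene','s17',350,180,120,160,5)
```

```text
t 27.6 p [538.5 306.7  27.6] h 94.8 tilt [-0.006  0.012 -1.   ] F [ 0.3 -0.6 -2.6] w 63.9 q [0.49 0.68 1.73 0.02 0.73 0.39]
```

View pics/s17c.png

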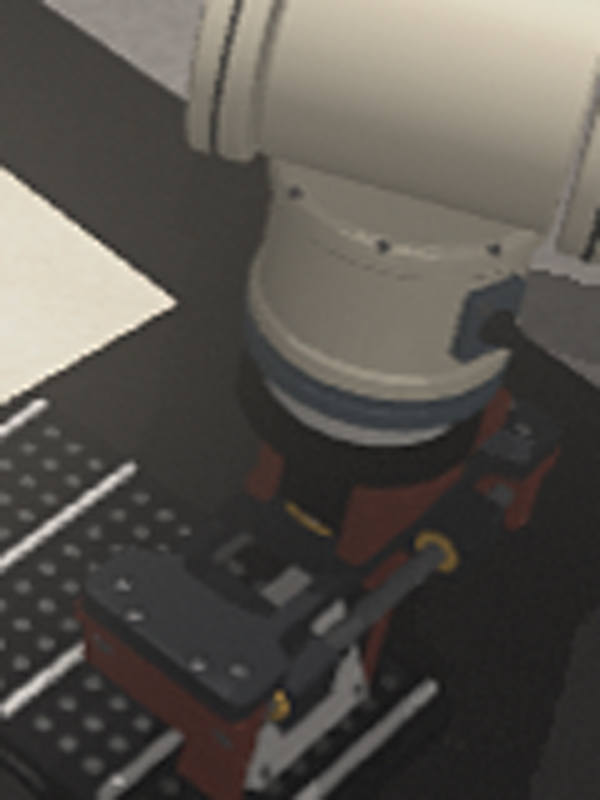

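Almost there. Lowering by force in small steps.

Call:
{"op": "move_arm", "data": {"increments": [255,0,0,1.5,0,255,0,0,2,0]}}

```text
t: 27.9
ee_pos: [538.3, 306.7, 25.4]
orientation: [-2.117, -2.304, -0.007]
ft_force: [-0.1, -0.4, -1.6]
width: 63.6
```

Call:
{"op": "move_arm", "data": {"increments": [255,0,0,1.5,0,255,0,0,2,0]}}

```text
t: 28.15
ee_pos: [538.2, 306.7, 23.2]
orientation: [-2.117, -2.304, -0.007]
ft_force: [0.1, 0.4, -1.6]
width: 64.1
```

Call:
{"op": "move_arm", "data": {"increments": [255,0,0,1,0,255,0,0,1.5,0]}}

```text
t: 28.4
ee_pos: [538.1, 306.7, 21.6]
orientation: [-2.117, -2.304, -0.006]
ft_force: [-0.4, -0.0, -2.9]
width: 64.1
```

Run:
```python
from h import *
f=load('t16')['frame'][200:262,105:150,::-1]
cv2.imwrite('pics/t16d.png',cv2.resize(f,None,fx=12,fy=12,interpolation=cv2.INTER_CUBIC)[:600])
T=load('t16')
for a in (60,70,77,90):
  for dz in (0,4):
    lh=4.8;l=np.array([np.cos(np.radians(lh)),np.sin(np.radians(lh)),0]);w=np.array([l[1],-l[0],0]);k=np.array([0,0,1.])
    A=np.radians(a);y=w*np.cos(A)+k*np.sin(A);n=-w*np.sin(A)+k*np.cos(A);c=np.array([537.3,306.7,99.7+7+dz])+15*y-2*n
    print(a,dz,[( (proj(T,c+26*s*y+t*9*n)[0]-[105,200])*12).astype(int) for s,t in((1,1),(1,-1),(-1,-1))])
```

```text
60 0 [array([191, 364]), array([300, 365]), array([240, 404])]
60 4 [array([182, 361]), array([292, 362]), array([232, 402])]
70 0 [array([146, 365]), array([257, 363]), array([252, 403])]
70 4 [array([137, 362]), array([249, 361]), array([245, 400])]
77 0 [array([115, 366]), array([226, 363]), array([260, 402])]
77 4 [array([106, 363]), array([218, 360]), array([252, 399])]
90 0 [array([ 61, 370]), array([166, 364]), array([271, 399])]
90 4 [array([ 52, 367]), array([158, 361]), array([263, 397])]
```

View pics/t16d.png

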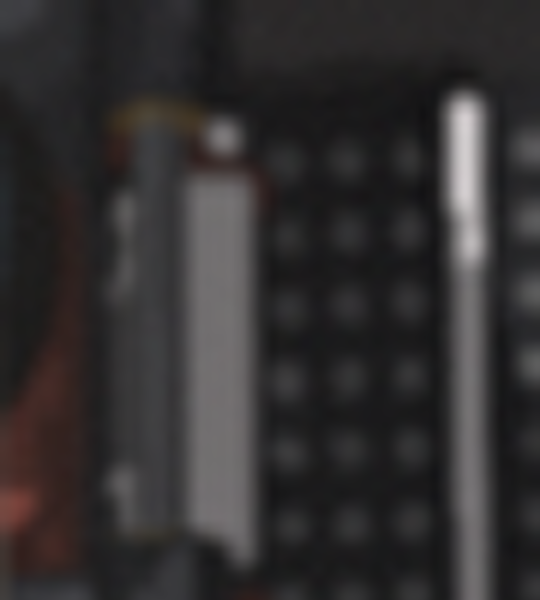

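The top view puts the plate at about 75°, its long edge strip ending near pixel (126,221). It has also slid up in the pads: the fingertips are 1.6 mm above the floor with no contact. Releasing here is risky, so I'll lean it against the box wall, push it upright there and re-grip high.

Run:
```python
from h import *
o=st(); show([boxp(90,120)])
```

```text
t 28.4 p [538.1 306.7  21.6] h 94.8 tilt [-0.006  0.011 -1.   ] F [-0.4 -0.  -2.9] w 64.1 q [0.49 0.69 1.73 0.02 0.72 0.39]
[-592.9, -92.8, -105.0, -2.9]
```

Call:
{"op": "move_arm", "data": {"increments": [255,0,0,-40,0,255,0,0,-80,0,255,0,0,-100,0,255,0,0,-100,0]}}

```text
t: 28.9
ee_pos: [539.5, 305.9, 122.8]
orientation: [-2.118, -2.305, -0.011]
ft_force: [-0.9, -0.7, -2.3]
width: 64.1
```

Run:
```python
from h import *
o=st(); show([boxp(90,100)])
```

```text
t 28.9 p [539.5 305.9 122.8] h 94.8 tilt [-0.004  0.013 -1.   ] F [-0.9 -0.7 -2.3] w 64.1 q [0.49 0.54 1.71 0.02 0.89 0.4 ]
[-593.5, -93.5, 15.4, -2.9]
```

Call:
{"op": "move_arm", "data": {"increments": [255,-45,-7,0,0,255,-100,-16,0,0,255,-155,-24,0,-1,255,-210,-33,0,-2,255,-265,-42,0,-2.9,255,-320,-50,0,-2.9,255,-375,-59,0,-2.9,255,-430,-68,0,-2.9,255,-485,-76,0,-2.9,255,-540,-85,5,-2.9,255,-593.5,-93.5,15,-2.9,255,-593.5,-93.5,15,-2.9]}}

```text
t: 30.4
ee_pos: [494.8, -295.8, 97.9]
orientation: [-2.063, -2.351, -0.01]
ft_force: [-1.3, 0.1, -1.6]
width: 63.8
```

Run:
```python
from h import *
o=st(); show([boxp(85,4),boxp(63,4)])
```

```text
t 30.4 p [ 494.8 -295.8   97.9] h 97.5 tilt [-0.006  0.014 -1.   ] F [-1.3  0.1 -1.6] w 63.8 q [-0.56  0.53  1.81  0.01  0.82 -0.7 ]
[-3.9, 2.3, 93.9, -0.3]
[-25.9, 2.4, 93.6, -0.3]
```

Call:
{"op": "move_arm", "data": {"increments": [255,0,2,40,0,255,-3,2,75,0,255,-4,2,90,0,255,-4,2,94,0,255,-10,2,94,0,255,-16,2,94,0,255,-22,2,94,0,255,-25,2,94,0,255,-25,2,94,0]}}

```text
t: 31.52
ee_pos: [499.6, -316.7, 4.3]
orientation: [-2.061, -2.349, -0.013]
ft_force: [3.6, 15.2, 4.3]
width: 64.1
```

Run:
```python
from h import *
o=st(); show([boxp(63,3)])
zoom('scene','s18',170,60,130,140,5)
```

```text
t 31.52 p [ 499.6 -316.7    4.3] h 97.5 tilt [-0.007  0.017 -1.   ] F [ 3.6 15.2  4.3] w 64.1 q [-0.59  0.7   1.79  0.02  0.67 -0.73]
[-3.2, 0.0, 1.2, -0.3]
```

View pics/s18c.png

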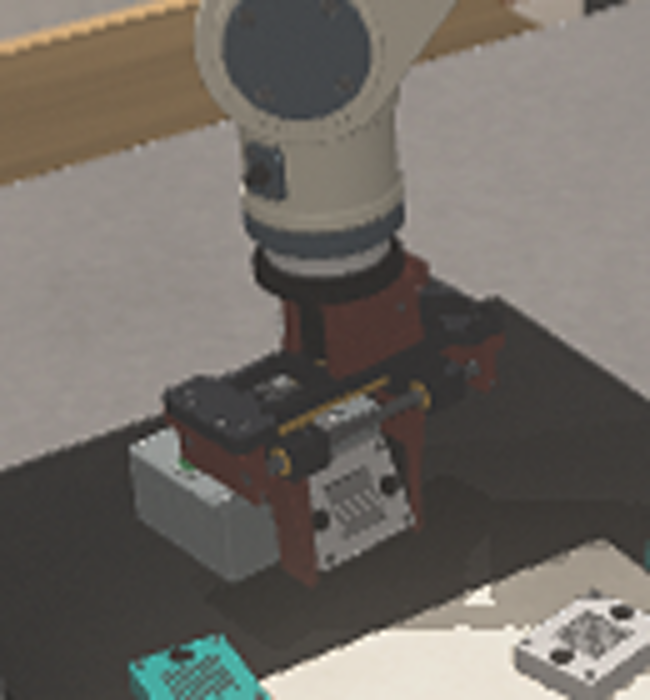

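The gripper's shank meets the box edge at 20 mm. I'll back off a little, release so the plate leans on the wall, and lift clear.

Call:
{"op": "move_arm", "data": {"increments": [255,3,0,0.5,0,255,3,0,0.5,0,40,3,0,0.5,0,0,3,0,0.5,0,0,3,0,0.5,0,0,3,0,0.5,0,0,3,0,-40,0,0,30,0,-80,0,0,60,0,-110,0,0,90,0,-130,0,0,90,0,-130,0]}}

```text
t: 32.95
ee_pos: [489.3, -228.8, 137.4]
orientation: [-2.06, -2.353, -0.014]
ft_force: [0.7, -1.1, 0.3]
width: 87.6
```

Run:
```python
from h import *
o=st()
zoom('scene','s19',170,100,130,120,5)
zoom('top','t19',380,190,110,120,5)
```

```text
t 32.95 p [ 489.3 -228.8  137.4] h 97.6 tilt [-0.005  0.016 -1.   ] F [ 0.7 -1.1  0.3] w 87.6 q [-0.47  0.42  1.87  0.02  0.86 -0.61]
```

View pics/s19c.png

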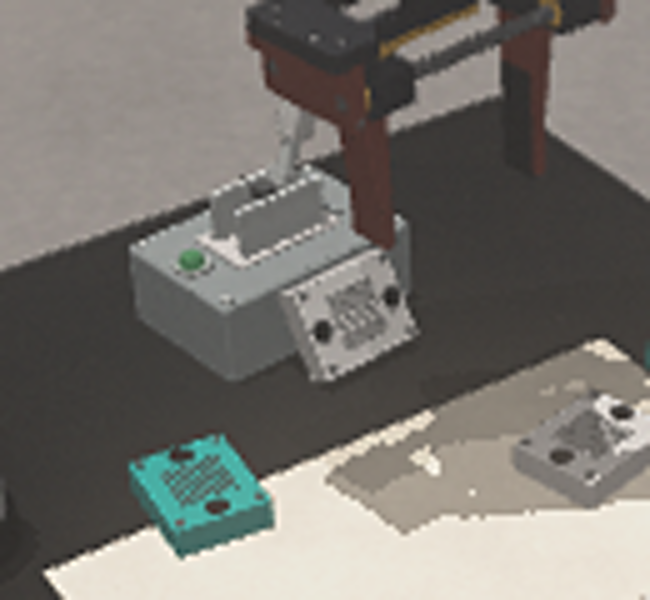

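View pics/t19c.png

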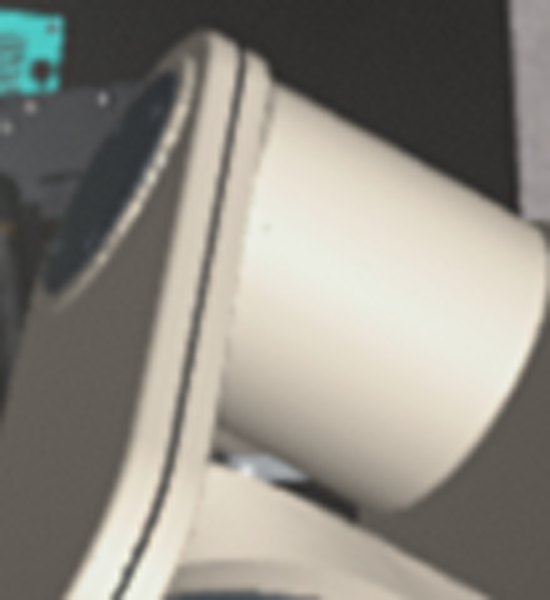

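Run:
```python
from h import *
np.set_printoptions(precision=1,suppress=True)
im=load('s19')
def px(p):return (170+(p[0]+.5)/5-.5,100+(p[1]+.5)/5-.5)
def uv(X):
    c,s=np.cos(np.radians(BH)),np.sin(np.radians(BH));d=X[:,:2]-PIV[:2];return np.c_[d@[c,s],d@[-s,c]]
# front bottom corners (z~? front face bottom edge raised by 18*cos(a))
for z in(0,5,10): print(z,uv(onz(im,[px((325,381)),px((418,331))],z)))
# top edge front corners
for z in(45,50,55): print(z,uv(onz(im,[px((285,292)),px((382,247))],z)))
```

```text
0 [[ 23.8  72.9]
 [-43.7  72. ]]
5 [[ 28.   78.5]
 [-39.1  77.6]]
10 [[ 32.2  84.2]
 [-34.4  83.3]]
45 [[ 25.1  45.5]
 [-41.1  47.6]]
50 [[ 29.6  51.7]
 [-36.2  53.8]]
55 [[ 34.1  57.9]
 [-31.2  60. ]]
```

Run:
```python
from h import *
o=st(); show([boxp(110,100,-5),boxp(110,4,-5),boxp(82,4,-5)])
```

```text
t 33.05 p [ 489.  -230.   135.8] h 97.5 tilt [-0.006  0.016 -1.   ] F [-0.4  0.6  0.7] w 87.9 q [-0.47  0.43  1.87  0.02  0.86 -0.61]
[-44.1, -5.9, 35.0, -0.2]
[-45.8, -5.5, 131.0, -0.2]
[-73.8, -5.4, 130.6, -0.2]
```

Call:
{"op": "move_arm", "data": {"increments": [168,-20,-3,20,0,168,-44,-5,50,0,168,-45,-5.5,80,0,168,-45,-5.5,110,0,168,-45,-5.5,130,0,168,-45,-5.5,130,0,168,-52,-5.5,130,0,168,-58,-5.5,130,0,168,-63,-5.5,130,0,168,-67,-5.5,130,0,168,-70,-5.5,130,0,168,-72,-5.5,130,0]}}

```text
t: 34.55
ee_pos: [492.2, -300.2, 4.7]
orientation: [-2.061, -2.35, -0.013]
ft_force: [-0.7, 1.2, 0.8]
width: 29.7
```

Run:
```python
from h import *
o=st(); show([boxp(82,4,-5)])
zoom('scene','s20',170,100,130,120,5)
```

```text
t 34.55 p [ 492.2 -300.2    4.7] h 97.5 tilt [-0.006  0.016 -1.   ] F [-0.7  1.2  0.8] w 29.7 q [-0.57  0.68  1.82  0.02  0.65 -0.72]
[-1.6, 0.1, 0.6, -0.2]
```

View pics/s20c.png

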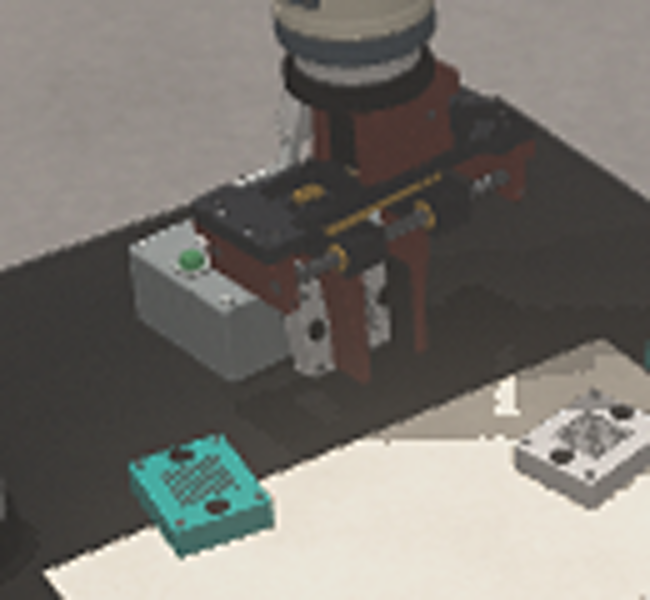

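The plate now looks nearly upright, with its near end at about (232,166). Pushing further while watching force.

Call:
{"op": "move_arm", "data": {"increments": [168,-2,0,0,0,168,-4,0,0,0,168,-6,0,0,0,168,-6,0,0,0]}}

```text
t: 35.1
ee_pos: [493.1, -306.5, 4.6]
orientation: [-2.061, -2.351, -0.013]
ft_force: [0.1, 0.9, -0.8]
width: 29.9
```

Call:
{"op": "move_arm", "data": {"increments": [168,-1.5,0,0,0,168,-3,0,0,0,168,-3,0,0,0]}}

```text
t: 35.48
ee_pos: [493.6, -309.7, 4.6]
orientation: [-2.062, -2.351, -0.013]
ft_force: [-0.5, 0.0, -0.7]
width: 30.1
```

Call:
{"op": "move_arm", "data": {"increments": [168,15,0,0,0,168,30,0,-20,0,60,60,0,-70,0,0,90,0,-120,0,0,100,0,-130,0,0,100,0,-130,0]}}

```text
t: 36.22
ee_pos: [481.5, -211.9, 136.6]
orientation: [-2.061, -2.353, -0.013]
ft_force: [-0.6, 0.1, 0.3]
width: 66.7
```

Run:
```python
from h import *
o=st()
zoom('scene','s21',170,100,130,120,5)
```

```text
t 36.23 p [ 481.5 -211.9  136.6] h 97.6 tilt [-0.004  0.015 -1.   ] F [-0.6  0.1  0.3] w 66.7 q [-0.44  0.41  1.9   0.02  0.84 -0.59]
```

View pics/s21c.png

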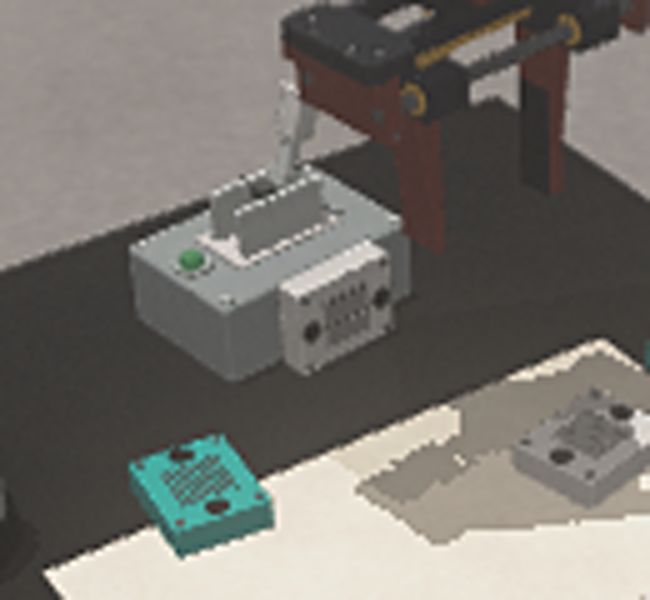

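Run:
```python
from h import *
np.set_printoptions(precision=1,suppress=True)
im=load('s21')
def px(p):return (170+(p[0]+.5)/5-.5,100+(p[1]+.5)/5-.5)
def uv(X):
    c,s=np.cos(np.radians(BH)),np.sin(np.radians(BH));d=X[:,:2]-PIV[:2];return np.c_[d@[c,s],d@[-s,c]]
print('bottom',uv(onz(im,[px((305,376)),px((397,327))],1.7)))
print('top front',uv(onz(im,[px((300,299)),px((392,249))],53.7)))
print('top back',uv(onz(im,[px((282,286)),px((372,241))],53.7)))
o=st();show([boxp(61,80,-3),boxp(61,27,-3)])
```

```text
bottom [[ 30.   63.7]
 [-36.3  62.8]]
top front [[ 31.4  67. ]
 [-35.1  63.7]]
top back [[ 30.5  50.6]
 [-32.5  49.9]]
t 36.27 p [ 481.  -212.3  135.6] h 97.5 tilt [-0.  0. -1.] F [ 0.4  1.  -0.3] w 70.0 q [-0.5  0.4  1.9  0.   0.8 -0.6]
[-112.0, 1.9, 53.8, -0.2]
[-112.9, 2.1, 106.8, -0.2]
```

It now stands upright against the wall: front face at v≈63–65, centre u≈−2.5. Gripping high at its ends.

Call:
{"op": "move_arm", "data": {"increments": [0,-40,1,10,0,0,-80,1.5,30,0,0,-112,2,50,0,0,-112,2,54,0,0,-112.5,2,75,0,0,-113,2,95,0,0,-113,2,106,0,0,-113,2,106,0]}}

```text
t: 37.28
ee_pos: [496.6, -321.6, 26.8]
orientation: [-2.059, -2.35, -0.012]
ft_force: [0.3, 0.4, 0.1]
width: 87.6
```

Call:
{"op": "move_arm", "data": {"increments": [255,0,0,0,0,255,0,0,0,0,255,0,0,0,0,255,0,0,0,0,255,0,0,0,0,255,0,0,0,0]}}

```text
t: 38.02
ee_pos: [497.1, -321.8, 27.4]
orientation: [-2.06, -2.351, -0.012]
ft_force: [1.2, 0.3, 5.6]
width: 63.7
```

Run:
```python
from h import *
o=st()
zoom('scene','s22',170,60,130,140,5)
```

```text
t 38.02 p [ 497.1 -321.8   27.4] h 97.6 tilt [-0.007  0.016 -1.   ] F [1.2 0.3 5.6] w 63.7 q [-0.6   0.66  1.79  0.02  0.71 -0.74]
```

View pics/s22c.png

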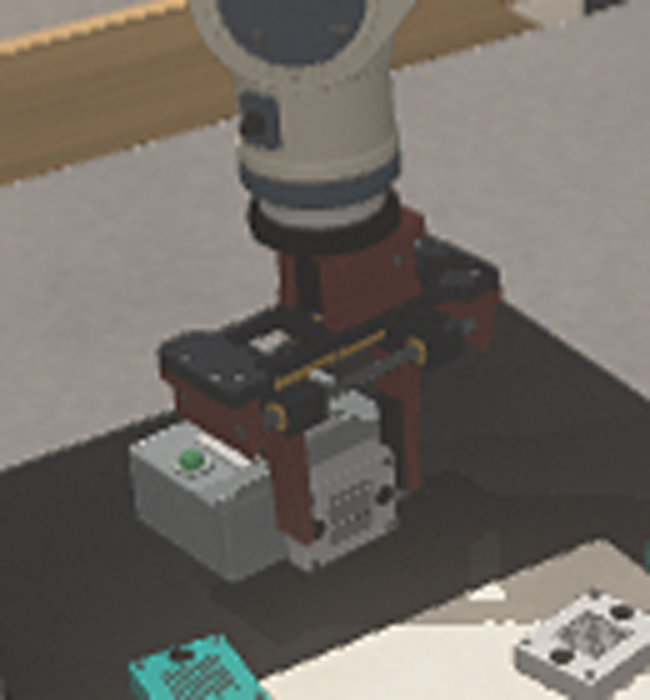

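Call:
{"op": "move_arm", "data": {"increments": [255,2,0,-10,0,255,6,0,-40,0,255,15,0,-80,0,255,50,0,-110,0,255,95,0,-110,0,255,145,0,-110,0,255,195,0,-110,0,255,195,0,-110,0]}}

```text
t: 39.08
ee_pos: [470.6, -127.6, 140.8]
orientation: [-2.054, -2.353, -0.011]
ft_force: [-0.5, -0.7, -1.9]
width: 64.1
```

Run:
```python
from h import *
o=st(); show([lane(3,130,5),lane(3,48,5)])
```

```text
t 39.08 p [ 470.6 -127.6  140.8] h 97.8 tilt [-0.009  0.017 -1.   ] F [-0.5 -0.7 -1.9] w 64.1 q [-0.3   0.35  1.98  0.02  0.82 -0.45]
[426.5, 125.5, 17.8, 3.0]
[425.0, 126.0, 99.8, 3.0]
```

Call:
{"op": "move_arm", "data": {"increments": [255,40,12,0,1,255,90,27,0,2,255,140,42,0,3,255,190,57,0,3,255,240,71,0,3,255,290,86,0,3,255,340,100,5,3,255,390,115,10,3,255,420,124,15,3,255,426.5,125.5,18,3,255,426.5,125.5,18,3]}}

```text
t: 40.45
ee_pos: [537.1, 311.3, 129.3]
orientation: [-2.115, -2.298, -0.008]
ft_force: [-0.7, -0.1, -2.4]
width: 63.5
```

Run:
```python
from h import *
o=st(); show([lane(3,60,5),lane(3,48,5)])
zoom('scene','s23',330,100,140,160,5)
```

```text
t 40.45 p [537.1 311.3 129.3] h 94.8 tilt [-0.01   0.016 -1.   ] F [-0.7 -0.1 -2.4] w 63.5 q [0.5  0.53 1.7  0.02 0.91 0.4 ]
[-0.3, 0.9, 69.3, -0.0]
[-0.5, 1.0, 81.3, -0.0]
```

View pics/s23c.png

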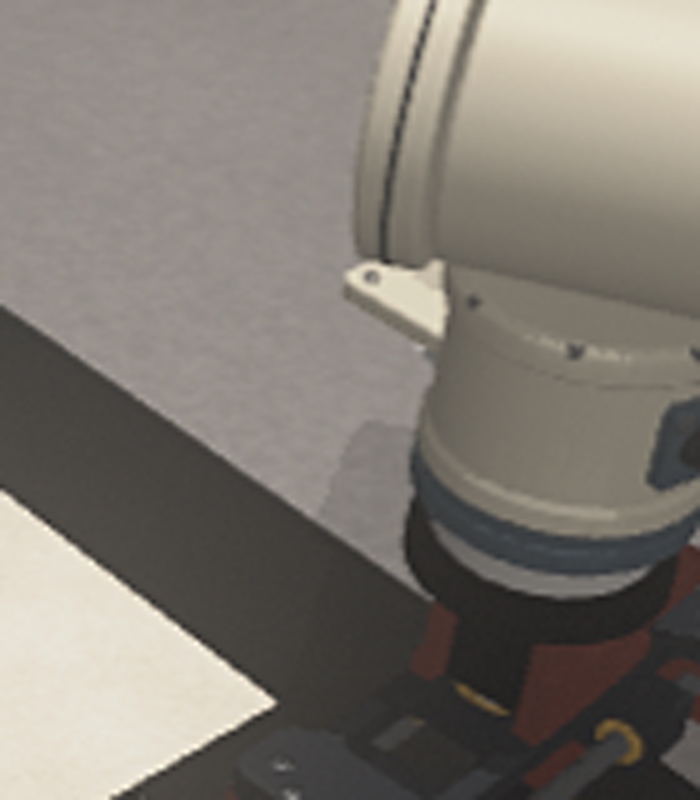

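Lowering in small steps until it touches.

Call:
{"op": "move_arm", "data": {"increments": [255,0,0.8,30,0,255,0,0.8,55,0,255,0,0.8,70,0,255,0,0.8,76,0,255,0,0.8,78,0,255,0,0.8,78,0]}}

```text
t: 41.25
ee_pos: [537.6, 312.3, 52.1]
orientation: [-2.116, -2.298, -0.01]
ft_force: [-0.0, 1.5, -2.5]
width: 63.4
```

Call:
{"op": "move_arm", "data": {"increments": [255,0,0,1.5,0,255,0,0,2.5,0,255,0,0,2.5,0]}}

```text
t: 41.62
ee_pos: [537.6, 312.4, 49.7]
orientation: [-2.116, -2.298, -0.01]
ft_force: [0.1, 0.3, -2.4]
width: 64.0
```

Run:
```python
from h import *
o=st(); show([lane(3,60,5),lane(3,48,5)])
```

```text
t 41.62 p [537.6 312.4  49.7] h 94.7 tilt [-0.009  0.017 -1.   ] F [ 0.1  0.3 -2.4] w 64.0 q [0.5  0.65 1.72 0.03 0.77 0.4 ]
[-0.0, -0.4, -10.3, -0.1]
[-0.2, -0.3, 1.7, -0.1]
```

Call:
{"op": "move_arm", "data": {"increments": [255,0,0,1.5,0,255,0,0,2,0,255,0,0,2,0]}}

```text
t: 42.0
ee_pos: [537.5, 312.4, 47.6]
orientation: [-2.116, -2.298, -0.01]
ft_force: [0.3, -0.3, -2.2]
width: 63.8
```

Call:
{"op": "move_arm", "data": {"increments": [255,0,0,1,0,255,0,0,1.5,0,255,0,0,1.5,0]}}

```text
t: 42.38
ee_pos: [537.5, 312.5, 47.4]
orientation: [-2.116, -2.298, -0.01]
ft_force: [-4.1, -2.0, 10.3]
width: 64.1
```

Floor contact at TCP 47.4, as predicted. Releasing and backing straight up.

Call:
{"op": "move_arm", "data": {"increments": [255,0,0,0,0,40,0,0,0,0,0,0,0,0,0,0,0,0,0,0,0,0,0,0,0,0,0,0,-30,0,0,0,0,-60,0,0,-40,0,-90,0,0,-80,0,-100,0,0,-130,0,-100,0,0,-180,0,-100,0,0,-180,0,-100,0]}}

```text
t: 43.88
ee_pos: [553.2, 128.7, 144.2]
orientation: [-2.12, -2.294, -0.01]
ft_force: [0.6, -0.4, -0.6]
width: 87.9
```

Run:
```python
from h import *
o=st()
zoom('scene','s24',290,200,160,150,5);snap('top','t24')
```

```text
t 43.88 p [553.2 128.7 144.2] h 94.5 tilt [-0.009  0.017 -1.   ] F [ 0.6 -0.4 -0.6] w 87.9 q [0.2  0.45 1.81 0.02 0.89 0.1 ]
```

View pics/s24c.png

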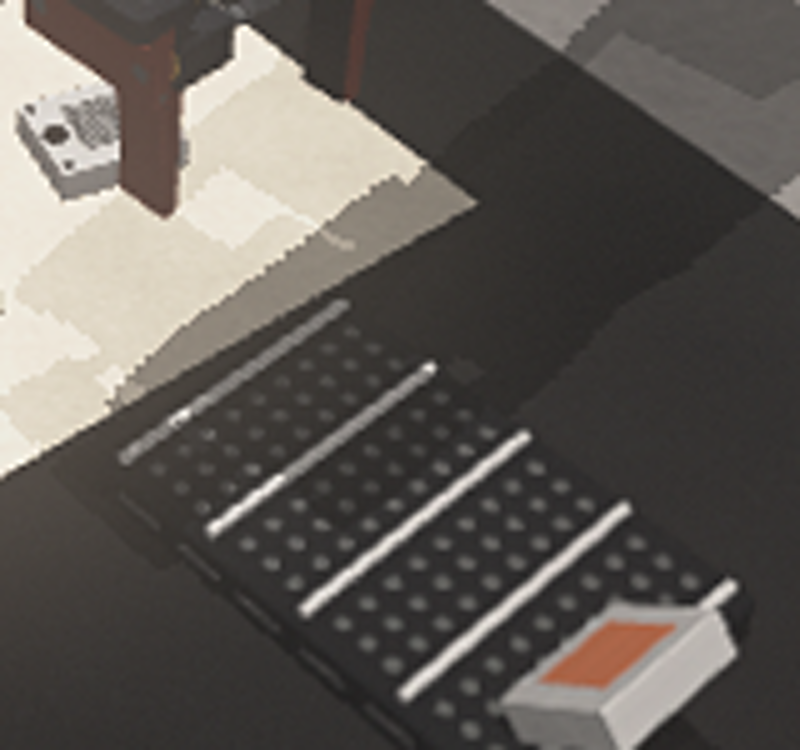

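View pics/t24.png

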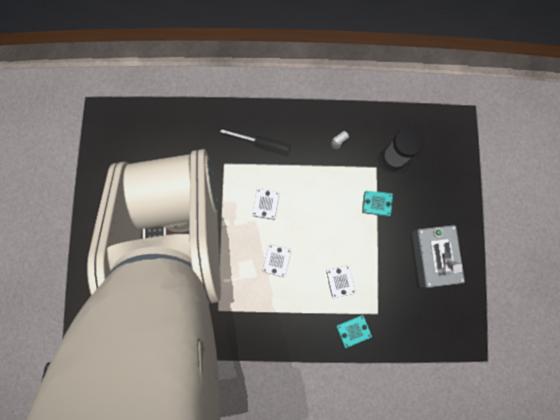

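The plate in lane 3 has toppled: its copper face is up, around scene pixel (410,335). Either the release tipped it or this was the announced knock. I'll move the arm clear and measure.

Call:
{"op": "move_arm", "data": {"increments": [0,-45,0,0,0,0,-95,0,0,0,0,-145,0,0,0,0,-195,0,0,0,0,-245,0,0,0,0,-295,0,0,0,0,-345,0,0,0,0,-395,0,0,0,0,-440,0,0,0,0,-440,0,0,0]}}

```text
t: 45.22
ee_pos: [590.0, -308.8, 136.3]
orientation: [-2.12, -2.296, -0.011]
ft_force: [0.3, -0.2, -0.9]
width: 87.7
```

Run:
```python
from h import *
o=st()
zoom('scene','s25',370,290,90,110,6);zoom('top','t25',95,190,130,90,6)
zoom('top','t25b',235,180,130,120,6)
```

```text
t 45.23 p [ 590.  -308.8  136.3] h 94.6 tilt [-0.007  0.017 -1.   ] F [ 0.3 -0.2 -0.9] w 87.7 q [-0.51  0.59  1.58  0.01  0.99 -0.59]
```

View pics/s25c.png

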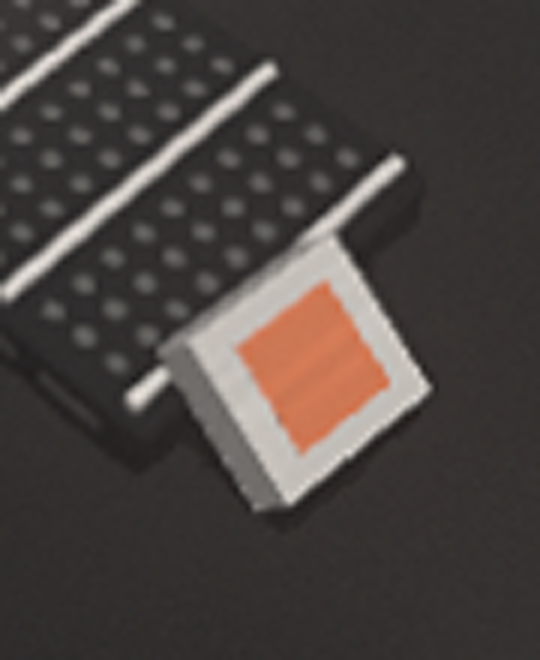

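View pics/t25c.png

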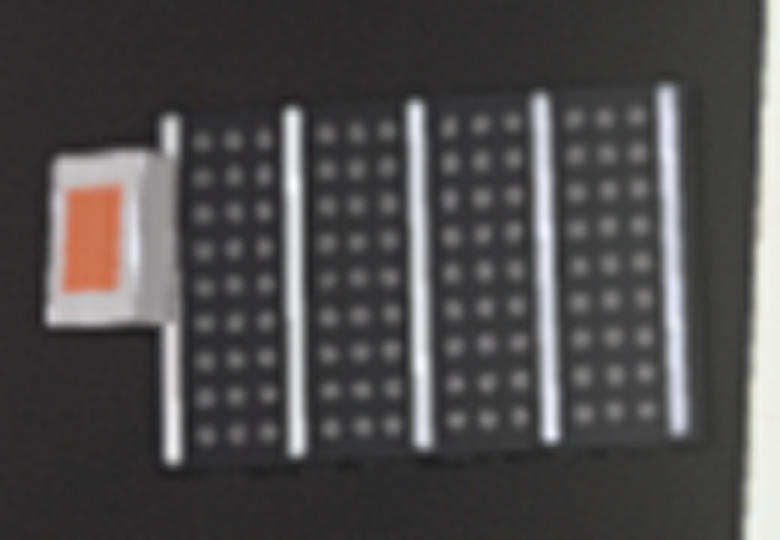

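View pics/t25bc.png

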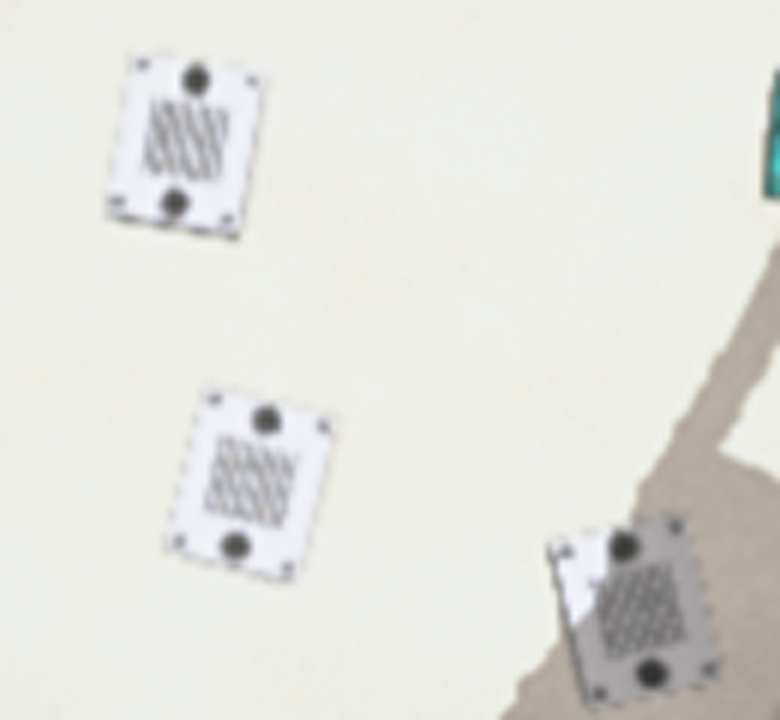

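Run:
```python
from h import *
np.set_printoptions(precision=1,suppress=True)
T=load('t25');S=load('s25')
def pt(p):return (95+(p[0]+.5)/6-.5,190+(p[1]+.5)/6-.5)
def ps(p):return (370+(p[0]+.5)/6-.5,290+(p[1]+.5)/6-.5)
P=[]
for a,b in(((142,150),(190,342)),((137,320),(332,235)),((52,155),(290,507)),((45,325),(432,387))):
    X=tri([(T,pt(a)),(S,ps(b))]);P.append(X);print(X,proj(T,X)[0]-pt(a),proj(S,X)[0]-ps(b))
P=np.array(P);print(P.mean(0),np.linalg.norm(P[0]-P[1]),np.linalg.norm(P[0]-P[2]))
d=P[0]-P[1]+P[2]-P[3];print('lh',np.degrees(np.arctan2(d[1],d[0])))
w=P[2]+P[3]-P[0]-P[1];print('slope',np.degrees(np.arctan2(w[2],np.hypot(w[0],w[1]))))
# D via scene+top
T=load('t25b');
```

```text
[585.  339.1  44.1] [-0.2  0.2] [-0.3 -0. ]
[521.7 337.4  40.5] [-0.2  0.1] [-0.3 -0. ]
[586.3 383.7  19.5] [-0.  0.] [-0. -0.]
[521.3 381.8  16.6] [ 0.2 -0.1] [0.3 0. ]
[553.6 360.5  30.2] 63.50602224606993 50.91723973010005
lh 1.6437162540467622
slope -28.559240693067995
```

B lies outside the bay, tilted 28° on the outer rib, with its -y edge raised. That is the right way round for the box-edge move, so I'll pick it up by its low side.

Run:
```python
from h import *
show([(553.2,367.6,110,91.6)])
```

```text
[673.1, 19.7, 38.6, 3.1]
```

Call:
{"op": "move_arm", "data": {"increments": [0,50,1,0,0,0,110,3,0,1,0,170,5,0,2,0,232,7,0,3,0,294,9,0,3,0,356,10,5,3,0,418,12,10,3,0,480,14,15,3,0,540,16,20,3,0,600,18,30,3,0,650,19,38,3,0,673,19.7,38,3]}}

```text
t: 46.88
ee_pos: [550.8, 371.1, 110.1]
orientation: [-2.169, -2.246, -0.009]
ft_force: [0.9, -0.6, -0.1]
width: 87.7
```

Run:
```python
from h import *
st();show([(553.2,367.6,60,91.6),(553.2,367.6,5,91.6)])
```

```text
t 46.88 p [550.8 371.1 110.1] h 92.0 tilt [-0.01   0.018 -1.   ] F [ 0.9 -0.6 -0.1] w 87.7 q [0.57 0.61 1.61 0.03 0.92 0.52]
[-4.5, 2.8, 50.0, 0.4]
[-5.5, 3.3, 104.9, 0.4]
```

Call:
{"op": "move_arm", "data": {"increments": [0,-4,2.8,30,0,0,-5,3,60,0,0,-5.5,3.3,85,0,0,-5.5,3.3,100,0,0,-5.5,3.3,105,0,255,-5.5,3.3,105,0,255,-5.5,3.3,105,0,255,-5.5,3.3,105,0,255,-5.5,3.3,105,0,255,-5.5,3.3,105,0,255,-5.5,3.3,105,0]}}

```text
t: 48.25
ee_pos: [553.7, 367.9, 5.6]
orientation: [-2.169, -2.246, -0.011]
ft_force: [0.4, 0.1, 5.8]
width: 64.1
```

Call:
{"op": "move_arm", "data": {"increments": [255,0,0,0,0,255,3,0,-20,0,255,3,0,-60,0,255,3,0,-120,0,255,3,0,-120,0]}}

```text
t: 48.88
ee_pos: [557.7, 370.7, 131.8]
orientation: [-2.171, -2.247, -0.025]
ft_force: [-0.2, 0.1, -2.4]
width: 64.2
```

Run:
```python
from h import *
st();show([boxp(100,120)])
snap('scene','s26')
```

```text
t 48.88 p [557.7 370.7 131.8] h 92.0 tilt [-0.001  0.024 -1.   ] F [-0.2  0.1 -2.4] w 64.2 q [0.56 0.59 1.59 0.03 0.95 0.51]
[-651.4, -85.3, -3.5, -5.8]
```

View pics/s26.png

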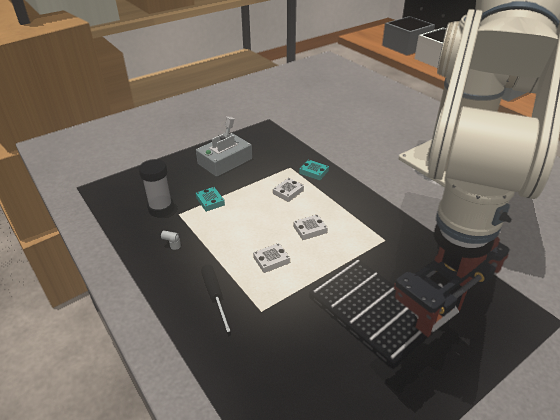

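Call:
{"op": "move_arm", "data": {"increments": [255,-50,-6,0,0,255,-110,-14,0,-1,255,-170,-22,0,-2,255,-230,-30,0,-3,255,-290,-38,0,-4,255,-350,-46,0,-5,255,-410,-54,0,-5.8,255,-470,-62,0,-5.8,255,-530,-70,0,-5.8,255,-590,-78,0,-5.8,255,-640,-84,0,-5.8,255,-651,-85,0,-5.8]}}

```text
t: 50.42
ee_pos: [492.2, -286.0, 114.1]
orientation: [-2.057, -2.349, -0.019]
ft_force: [0.3, 0.2, -1.2]
width: 64.0
```

Run:
```python
from h import *
st();show([boxp(88,62),boxp(80,62),boxp(78,40),boxp(74,30),boxp(68,20),boxp(67,12)])
zoom('scene','s27',170,40,140,150,5)
```

```text
t 50.42 p [ 492.2 -286.   114.1] h 97.6 tilt [-0.007  0.022 -1.   ] F [ 0.3  0.2 -1.2] w 64.0 q [-0.56  0.5   1.81  0.02  0.85 -0.7 ]
[-10.8, 3.4, 51.8, -0.2]
[-18.8, 3.5, 51.7, -0.2]
[-21.3, 3.5, 73.6, -0.2]
[-25.6, 3.6, 83.5, -0.2]
[-31.8, 3.7, 93.4, -0.2]
[-33.0, 3.7, 101.3, -0.2]
```

View pics/s27c.png

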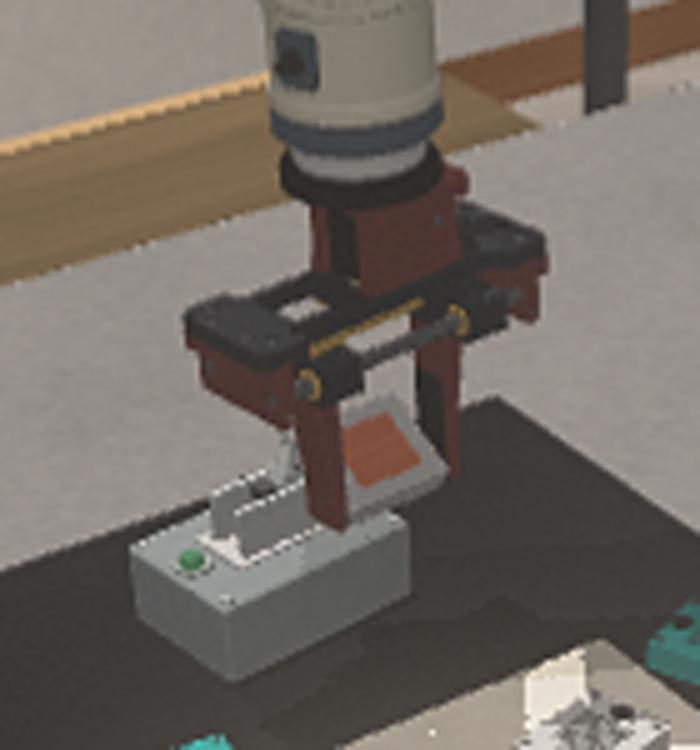

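Call:
{"op": "move_arm", "data": {"increments": [255,-15,3.5,30,0,255,-25,3.5,55,0,255,-25,3.5,62,0,255,-25.5,3.5,68,0,255,-26,3.5,74,0,255,-26.5,3.5,80,0,255,-27,3.5,86,0,255,-28,3.5,92,0,255,-29,3.5,97,0,255,-29.5,3.5,102,0,255,-29.5,3.5,106,0,255,-29.5,3.5,106,0]}}

```text
t: 51.98
ee_pos: [499.7, -311.4, 8.3]
orientation: [-2.056, -2.35, -0.02]
ft_force: [0.8, 7.2, 5.3]
width: 63.9
```

Run:
```python
from h import *
st();show([boxp(68,5),boxp(66,5)])
zoom('scene','s28',170,60,130,140,5)
```

```text
t 51.98 p [ 499.7 -311.4    8.3] h 97.6 tilt [-0.006  0.022 -1.   ] F [0.8 7.2 5.3] w 63.9 q [-0.59  0.69  1.79  0.02  0.68 -0.74]
[-3.5, -0.8, 3.2, -0.1]
[-5.5, -0.8, 3.2, -0.1]
```

View pics/s28c.png

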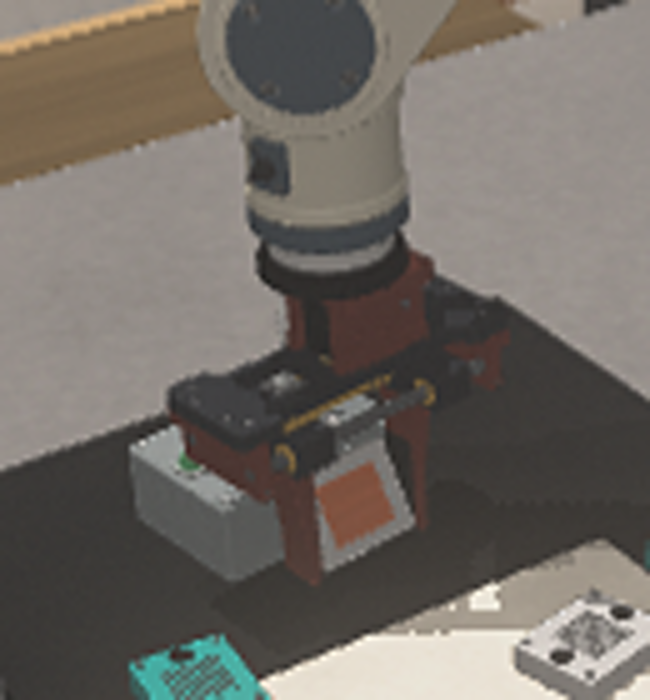

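Call:
{"op": "move_arm", "data": {"increments": [255,0,0,2,0,255,0,0,3.5,0,30,0,0,3.5,0,20,0,0,3.5,0,20,0,0,3.5,0,20,25,0,3.5,0,40,45,0,3.5,0,168,50,0,3.5,0,168,50,0,3.5,0,168,50,0,3.5,0,168,50,0,3.5,0,168,50,0,3.5,0]}}

```text
t: 53.52
ee_pos: [493.0, -262.1, 5.9]
orientation: [-2.057, -2.35, -0.02]
ft_force: [0.2, 1.3, 0.2]
width: 31.1
```

Run:
```python
from h import *
st();show([boxp(110,4.5,-1),boxp(74,4.5,-1)])
zoom('scene','s29',170,60,130,140,5)
```

```text
t 53.52 p [ 493.  -262.1    5.9] h 97.6 tilt [-0.006  0.022 -1.   ] F [0.2 1.3 0.2] w 31.1 q [-0.52  0.66  1.86  0.03  0.63 -0.67]
[-11.2, -1.9, 1.2, -0.2]
[-47.2, -1.8, 0.3, -0.2]
```

View pics/s29c.png

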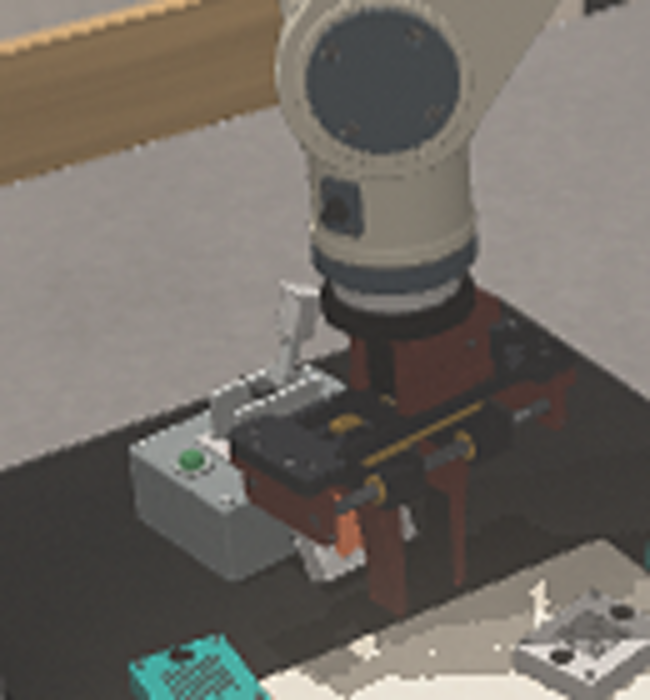

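Call:
{"op": "move_arm", "data": {"increments": [168,-10,-1.8,1,0,168,-16,-1.8,1,0,168,-21,-1.8,1,0,168,-26,-1.8,1,0,168,-30,-1.8,1,0,168,-34,-1.8,1,0,168,-38,-1.8,1,0,168,-41,-1.8,1,0,168,-44,-1.8,1,0,168,-46,-1.8,1,0,168,-47,-1.8,1,0]}}

```text
t: 54.95
ee_pos: [497.5, -308.9, 3.9]
orientation: [-2.057, -2.349, -0.02]
ft_force: [-0.2, 2.0, -0.2]
width: 30.1
```

Run:
```python
from h import *
st();show([boxp(74,4.5,-1)])
zoom('scene','s30',170,60,130,140,5)
```

```text
t 54.95 p [ 497.5 -308.9    3.9] h 97.6 tilt [-0.006  0.022 -1.   ] F [-0.2  2.  -0.2] w 30.1 q [-0.58  0.69  1.8   0.03  0.67 -0.74]
[-0.2, 0.0, -0.6, -0.2]
```

View pics/s30c.png

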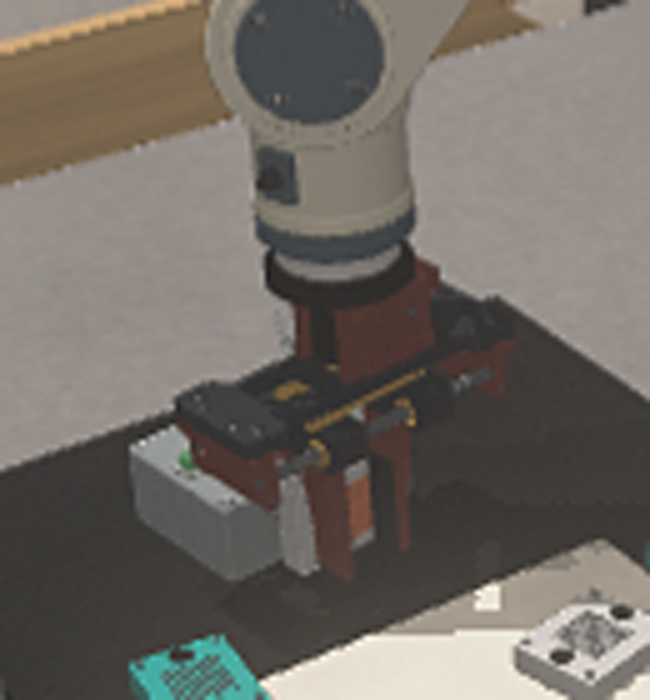

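Upright again. Backing out, rising, opening, then coming down over it for the high grip, with a look before the final descent.

Call:
{"op": "move_arm", "data": {"increments": [168,15,0,0,0,120,30,0,-20,0,60,30,0,-60,0,0,30,0,-90,0,0,20,0,-90,0,0,0,0,-90,0,0,-13,-0.5,-88,0,0,-13,-0.5,-85,0,0,-13,-0.5,-85,0]}}

```text
t: 56.12
ee_pos: [498.3, -323.4, 87.3]
orientation: [-2.056, -2.347, -0.02]
ft_force: [-0.5, -0.9, 0.6]
width: 87.6
```

Run:
```python
from h import *
st();show([boxp(61,80,-1),boxp(61,27,-1)])
zoom('scene','s31',170,60,130,140,5)
```

```text
t 56.12 p [ 498.3 -323.4   87.3] h 97.6 tilt [-0.008  0.024 -1.   ] F [-0.5 -0.9  0.6] w 87.6 q [-0.6   0.57  1.77  0.02  0.83 -0.75]
[1.1, 1.2, 7.3, -0.2]
[-0.2, 1.4, 60.3, -0.2]
```

View pics/s31c.png

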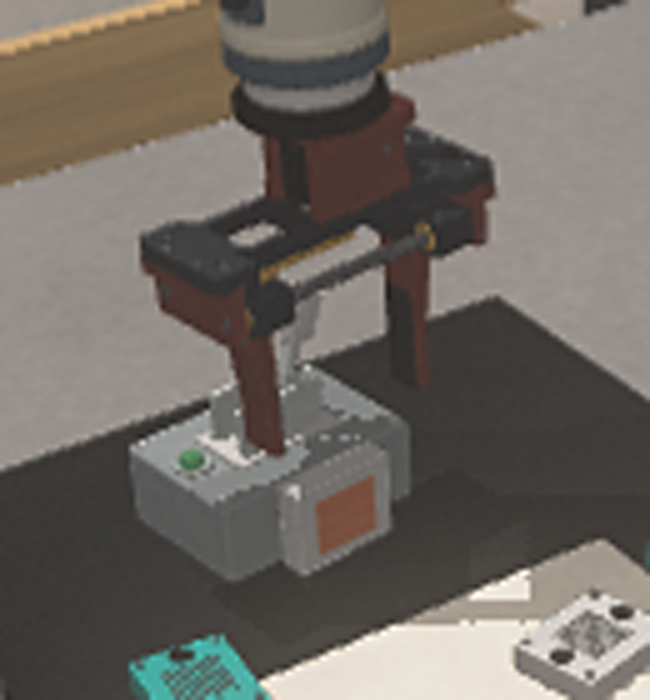

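Call:
{"op": "move_arm", "data": {"increments": [0,0,1.4,25,0,0,0,1.4,45,0,0,-0.2,1.4,58,0,0,-0.2,1.4,60,0,255,-0.2,1.4,60,0,255,-0.2,1.4,60,0,255,-0.2,1.4,60,0,255,-0.2,1.4,60,0,255,-0.2,1.4,60,0,255,-0.2,1.4,60,0]}}

```text
t: 57.42
ee_pos: [500.0, -322.2, 28.3]
orientation: [-2.057, -2.349, -0.02]
ft_force: [0.1, 0.5, 6.3]
width: 63.7
```

Run:
```python
from h import *
st()
```

```text
t 57.42 p [ 500.  -322.2   28.3] h 97.6 tilt [-0.006  0.023 -1.   ] F [0.1 0.5 6.3] w 63.7 q [-0.6   0.66  1.78  0.02  0.72 -0.75]
```

Call:
{"op": "move_arm", "data": {"increments": [255,2,0,-10,0,255,6,0,-40,0,255,15,0,-80,0,255,50,0,-110,0,255,95,0,-110,0,255,145,0,-110,0,255,200,0,-110,0,255,260,0,-110,0,255,320,20,-110,0,255,380,40,-110,0,255,440,60,-110,1,255,490,80,-110,3]}}

```text
t: 58.92
ee_pos: [514.9, 173.6, 149.9]
orientation: [-2.117, -2.293, -0.019]
ft_force: [1.0, -0.8, -1.3]
width: 63.9
```

Run:
```python
from h import *
st(); show([lane(3,130,5),lane(3,49,5)])
zoom('scene','s32',280,80,170,160,4)
```

```text
t 58.92 p [514.9 173.6 149.9] h 94.6 tilt [-0.006  0.023 -1.   ] F [ 1.  -0.8 -1.3] w 63.9 q [0.29 0.4  1.86 0.03 0.87 0.19]
[135.8, 33.4, 22.9, -0.2]
[133.9, 33.8, 103.8, -0.2]
```

View pics/s32c.png

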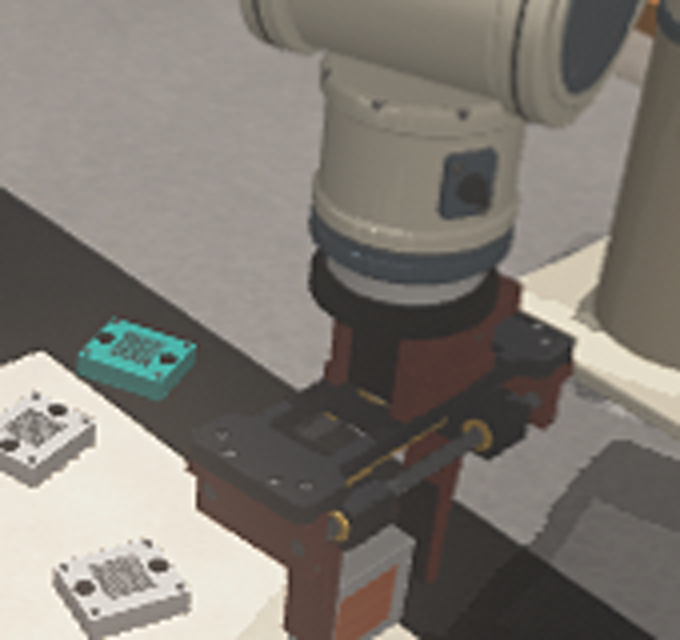

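Call:
{"op": "move_arm", "data": {"increments": [255,45,11,5,0,255,95,23,12,0,255,130,33,20,0,255,135,33.5,30,0,255,135,33.5,60,0,255,134.5,33.5,85,0,255,134,33.8,96,0,255,134,33.8,100,0,255,134,33.8,100,0]}}

```text
t: 60.1
ee_pos: [540.6, 317.8, 54.6]
orientation: [-2.118, -2.293, -0.028]
ft_force: [0.1, -0.4, -2.1]
width: 63.5
```

Run:
```python
from h import *
st(); show([lane(3,49,5)])
zoom('scene','s33',340,150,140,160,5); zoom('top','t33',95,190,130,90,6)
```

```text
t 60.1 p [540.6 317.8  54.6] h 94.5 tilt [-0.002  0.026 -1.   ] F [ 0.1 -0.4 -2.1] w 63.5 q [0.5  0.64 1.72 0.03 0.77 0.4 ]
[-5.5, -3.7, 5.5, -0.3]
```

View pics/s33c.png

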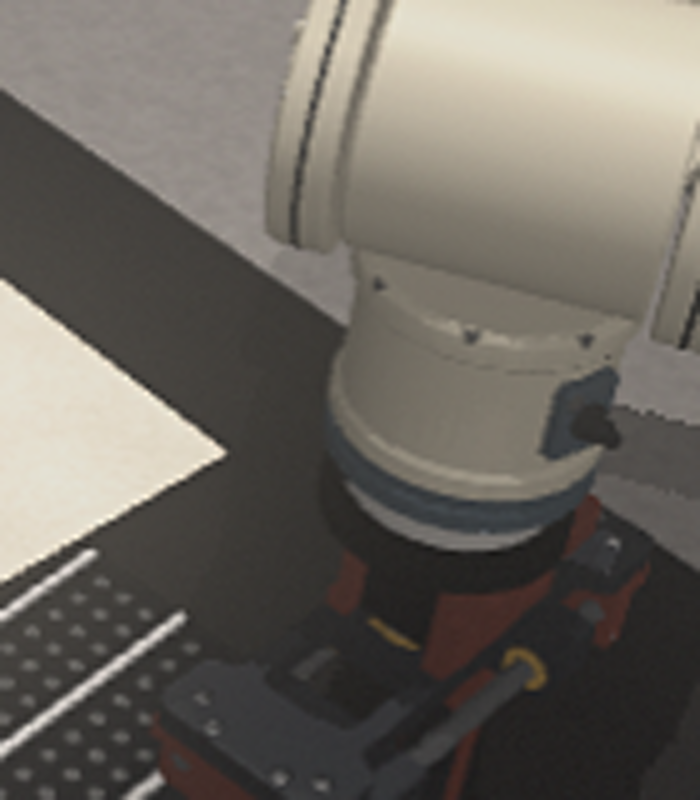

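View pics/t33c.png

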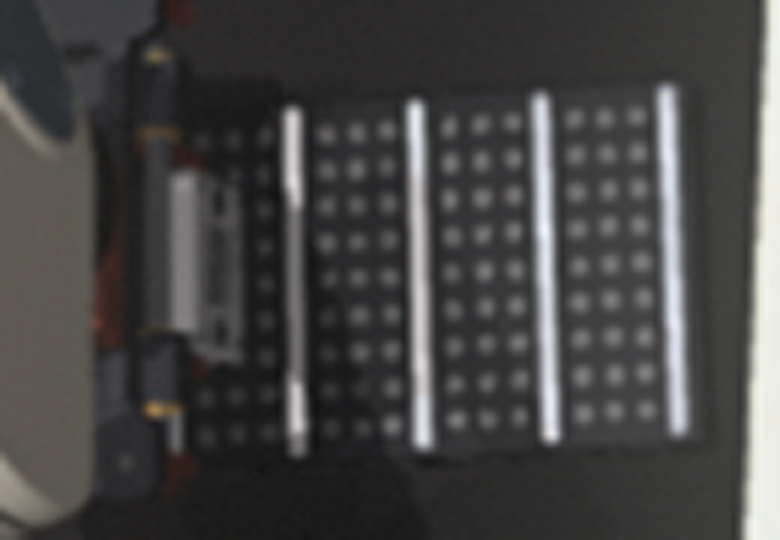

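Run:
```python
from h import *
T=load('t33')
for a in(80,85,90,95,100):
    lh=4.5;l=np.array([np.cos(np.radians(lh)),np.sin(np.radians(lh)),0]);w=np.array([l[1],-l[0],0]);k=np.array([0,0,1.])
    A=np.radians(a);y=w*np.cos(A)+k*np.sin(A);n=-w*np.sin(A)+k*np.cos(A);c=np.array([540.6,317.8,54.6+12])+w*5.2+ -14*(y)
    print(a,[((proj(T,c+26*s*y+t*9*n+l*32*q)[0]-[95,190]+.5)*6).astype(int) for q in(1,-1) for s,t in((1,1),(1,-1),(-1,-1))])
```

```text
80 [array([149, 171]), array([200, 170]), array([222, 191]), array([150, 349]), array([201, 347]), array([223, 360])]
85 [array([147, 172]), array([197, 170]), array([231, 191]), array([147, 349]), array([197, 347]), array([232, 359])]
90 [array([145, 172]), array([193, 169]), array([239, 190]), array([145, 349]), array([194, 347]), array([240, 358])]
95 [array([143, 173]), array([189, 169]), array([247, 189]), array([143, 350]), array([190, 347]), array([249, 358])]
100 [array([141, 173]), array([186, 169]), array([255, 188]), array([141, 350]), array([187, 347]), array([256, 357])]
```

The top view matches a plate about 87° upright in the grip: top edge right border at x≈200 and bottom border at x≈240 in the crop. Correcting the offset and lowering.

Call:
{"op": "move_arm", "data": {"increments": [255,-5.5,-3.7,1,0,255,-5.5,-3.7,2.5,0,255,-5.5,-3.7,4,0,255,-5.5,-3.7,4.5,0,255,-5.5,-3.7,4.5,0]}}

```text
t: 60.82
ee_pos: [537.6, 312.5, 50.3]
orientation: [-2.118, -2.294, -0.029]
ft_force: [0.6, -0.8, -2.5]
width: 63.6
```

Call:
{"op": "move_arm", "data": {"increments": [255,0,0,1,0,255,0,0,1.7,0,255,0,0,1.7,0]}}

```text
t: 61.2
ee_pos: [537.6, 312.6, 48.6]
orientation: [-2.118, -2.294, -0.029]
ft_force: [0.3, -0.2, -2.2]
width: 63.7
```

Call:
{"op": "move_arm", "data": {"increments": [255,0,0,0.7,0,255,0,0,1,0,255,0,0,1,0]}}

```text
t: 61.58
ee_pos: [537.6, 312.7, 48.4]
orientation: [-2.118, -2.294, -0.029]
ft_force: [-2.2, -0.8, 6.2]
width: 63.9
```

Touching (6 N). Releasing with the hand kept still, then looking.

Call:
{"op": "move_arm", "data": {"increments": [255,0,0,0,0,20,0,0,0,0,0,0,0,0,0,0,0,0,0,0,0,0,0,0,0]}}

```text
t: 62.2
ee_pos: [537.6, 312.7, 48.3]
orientation: [-2.118, -2.294, -0.029]
ft_force: [-0.2, -0.3, -0.1]
width: 87.7
```

Run:
```python
from h import *
st()
zoom('top','t34',95,190,130,90,6)
```

```text
t 62.2 p [537.6 312.7  48.3] h 94.6 tilt [-0.002  0.027 -1.   ] F [-0.2 -0.3 -0.1] w 87.7 q [0.5  0.65 1.73 0.04 0.75 0.39]
```

View pics/t34c.png

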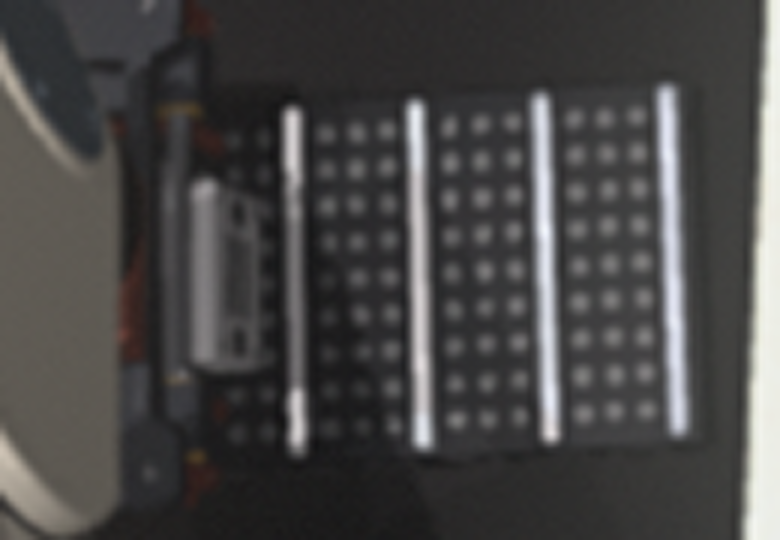

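The plate is standing in lane 3, base about 4 mm off the lane's middle. Retreating straight up.

Call:
{"op": "move_arm", "data": {"increments": [0,0,0,-15,0,0,0,0,-40,0,0,0,0,-80,0,0,0,0,-110,0,0,-40,0,-110,0,0,-90,0,-110,0,0,-150,0,-110,0,0,-210,0,-110,0,0,-270,0,-110,0,0,-330,0,-110,0,0,-330,0,-110,0,0,-330,0,-110,0]}}

```text
t: 63.75
ee_pos: [564.1, -18.9, 150.1]
orientation: [-2.119, -2.293, -0.03]
ft_force: [0.5, 0.4, 0.5]
width: 87.5
```

Run:
```python
from h import *
st()
zoom('top','t35',95,190,130,90,6); zoom('scene','s35',330,230,130,140,5)
```

```text
t 63.75 p [564.1 -18.9 150.1] h 94.5 tilt [-0.001  0.027 -1.   ] F [0.5 0.4 0.5] w 87.5 q [-0.07  0.43  1.82  0.03  0.9  -0.17]
```

View pics/s35c.png

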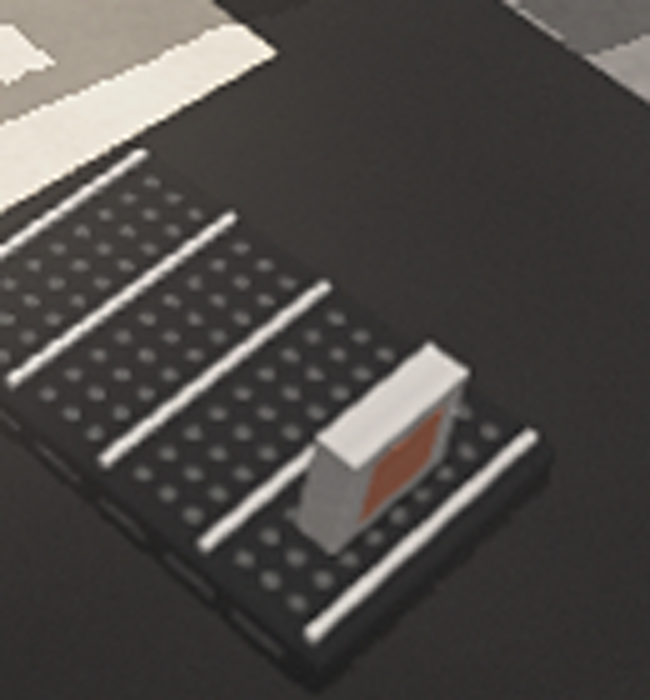

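B stands upright in lane 3, copper face at about scene pixel (410,325). Next is plate A.

Run:
```python
from h import *
np.set_printoptions(precision=1,suppress=True)
T=load('t25b');S=load('s21')
q=lambda p:(235+(p[0]+.5)/6-.5,180+(p[1]+.5)/6-.5)
r=lambda p:(170+(p[0]+.5)/5-.5,100+(p[1]+.5)/5-.5)
a=tri([(T,q((624,547))),(S,r((562,457)))]);b=tri([(T,q((652,672))),(S,r((620,412)))])
d=a-b;print('D',a,b,(a+b)/2,np.degrees(np.arctan2(d[1],d[0])),np.linalg.norm(d))
g=grasp('A',4,14);show([(g[0],g[1],100,g[3]),g])
```

```text
D [ 473.  -157.9   18.4] [ 427.4 -168.7   20.1] [ 450.2 -163.3   19.2] 13.316081927186218 46.86162276121633
[34.4, 64.2, 50.8, 12.4]
[31.8, 64.1, 146.8, 12.4]
```

Call:
{"op": "move_arm", "data": {"increments": [0,20,30,20,6,0,34,64,50,12.4,0,33,64,80,12.4,0,33,64,110,12.4,0,32,64,135,12.4,0,32,64,146,12.4,0,32,64,146,12.4,255,32,64,146,12.4,255,32,64,146,12.4,255,32,64,146,12.4,255,32,64,146,12.4,255,32,64,146,12.4]}}

```text
t: 65.35
ee_pos: [625.7, 23.2, 5.7]
orientation: [-2.351, -2.052, -0.028]
ft_force: [0.0, 0.8, 6.4]
width: 63.6
```

Call:
{"op": "move_arm", "data": {"increments": [255,0,0,0,0,255,0,0,0,0]}}

```text
t: 65.6
ee_pos: [625.6, 23.1, 5.7]
orientation: [-2.351, -2.052, -0.028]
ft_force: [-0.6, -0.5, 2.0]
width: 63.7
```

Run:
```python
from h import *
st(); show([boxp(95,120)])
zoom('scene','s36',220,130,110,150,5)
```

```text
t 65.6 p [625.6  23.1   5.7] h 82.2 tilt [ 0.     0.027 -1.   ] F [-0.6 -0.5  2. ] w 63.7 q [0.   0.72 1.72 0.04 0.7  0.11]
[-322.8, -87.0, -122.7, -15.5]
```

View pics/s36c.png

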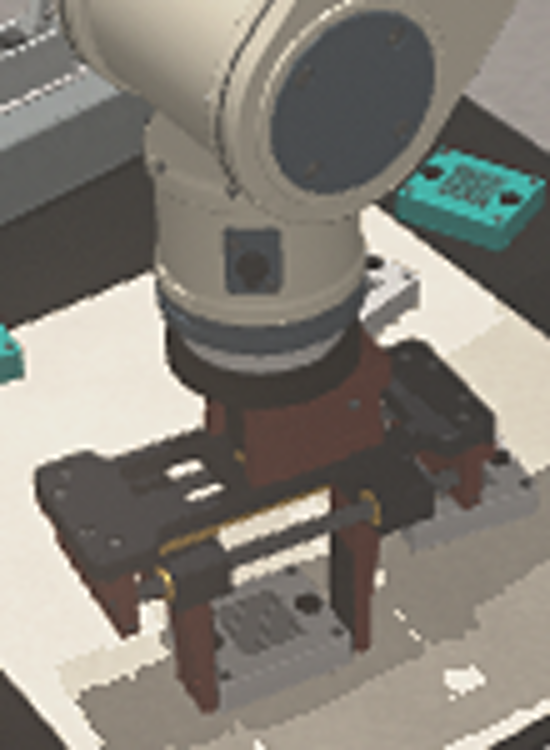

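Call:
{"op": "move_arm", "data": {"increments": [255,0,0,-40,0,255,-5,0,-90,-3,255,-30,-8,-122,-6,255,-80,-21,-122,-10,255,-130,-35,-122,-15.5,255,-180,-48,-122,-15.5,255,-230,-62,-122,-15.5,255,-280,-75,-122,-15.5,255,-322,-87,-122,-15.5,255,-322,-87,-122,-15.5,255,-322,-87,-122,-15.5]}}

```text
t: 67.03
ee_pos: [495.6, -287.0, 119.1]
orientation: [-2.055, -2.351, -0.032]
ft_force: [0.2, 0.2, -1.3]
width: 63.9
```

Run:
```python
from h import *
st(); show([boxp(v,z) for v,z in((70,60),(70,48),(70,40),(69.5,32),(69,25),(69,18),(69,12),(69.5,7))])
```

```text
t 67.03 p [ 495.6 -287.   119.1] h 97.7 tilt [-0.001  0.028 -1.   ] F [ 0.2  0.2 -1.3] w 63.9 q [-0.56  0.49  1.81  0.03  0.86 -0.71]
[-27.8, -0.2, 58.3, -0.1]
[-28.1, -0.2, 70.3, -0.1]
[-28.3, -0.3, 78.3, -0.1]
[-29.1, -0.3, 86.3, -0.1]
[-29.8, -0.3, 93.3, -0.1]
[-30.0, -0.3, 100.3, -0.1]
[-30.1, -0.4, 106.3, -0.1]
[-29.8, -0.4, 111.3, -0.1]
```

Call:
{"op": "move_arm", "data": {"increments": [255,-20,0,30,0,255,-28,0,58,0,255,-28,0,64,0,255,-28,0,70,0,255,-28,0,76,0,255,-28.5,0,82,0,255,-29,0,88,0,255,-30,0,94,0,255,-30,0,100,0,255,-30,0,105,0,255,-30,0,109,0,255,-30,0,111,0]}}

```text
t: 68.53
ee_pos: [500.6, -311.5, 8.9]
orientation: [-2.053, -2.352, -0.034]
ft_force: [-1.0, 8.0, 11.6]
width: 63.7
```

Run:
```python
from h import *
st(); show([boxp(69,5)])
zoom('scene','s37',170,60,130,140,5)
```

```text
t 68.53 p [ 500.6 -311.5    8.9] h 97.8 tilt [-0.     0.029 -1.   ] F [-1.   8.  11.6] w 63.7 q [-0.59  0.69  1.79  0.04  0.68 -0.75]
[-2.3, -1.7, 3.9, 0.0]
```

View pics/s37c.png

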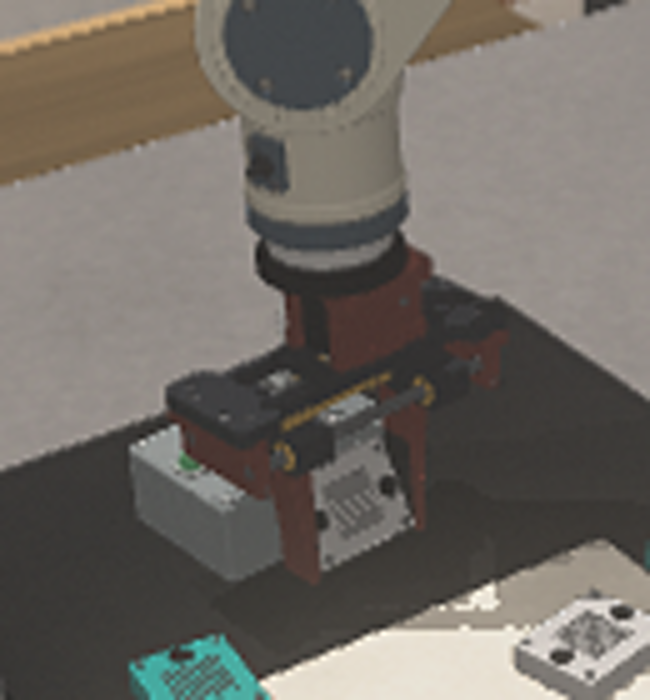

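Same state as before. Lowering, releasing, sliding out and narrowing the fingers.

Call:
{"op": "move_arm", "data": {"increments": [255,-1,0,3,0,255,-1,0,4,0,30,-1,0,4,0,20,-1,0,4,0,20,-1,0,4,0,20,25,0,4,0,40,45,0,3,0,168,50,0,3,0,168,50,0,3,0,168,50,0,3,0,168,50,0,3,0,168,50,0,3,0]}}

```text
t: 70.08
ee_pos: [493.8, -262.1, 7.1]
orientation: [-2.054, -2.352, -0.034]
ft_force: [0.3, 0.5, -0.4]
width: 30.7
```

Run:
```python
from h import *
st();show([boxp(110,4.5,-1),boxp(74,4.5,-1)])
zoom('scene','s38',170,60,130,140,5)
```

```text
t 70.08 p [ 493.8 -262.1    7.1] h 97.8 tilt [-0.     0.029 -1.   ] F [ 0.3  0.5 -0.4] w 30.7 q [-0.52  0.66  1.86  0.04  0.63 -0.69]
[-11.1, -2.7, 2.3, 0.0]
[-47.1, -2.7, 1.2, 0.0]
```

View pics/s38c.png

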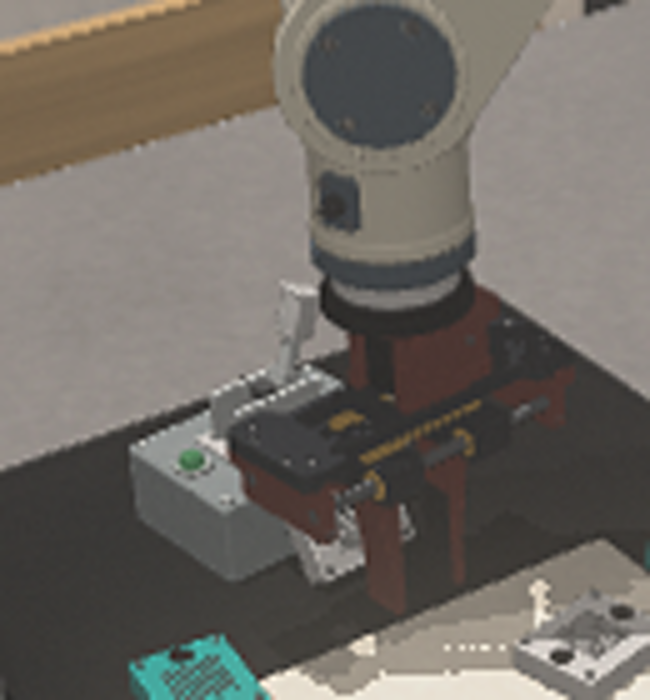

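Plate A is leaning on the wall. Pushing its foot in.

Call:
{"op": "move_arm", "data": {"increments": [168,-10,-2.5,2,0,168,-16,-2.5,2,0,168,-21,-2.5,2,0,168,-26,-2.5,2,0,168,-30,-2.5,2,0,168,-34,-2.5,2,0,168,-38,-2.5,2,0,168,-41,-2.5,2,0,168,-44,-2.5,2,0,168,-46,-2.5,2,0,168,-47.5,-2.5,2,0,168,-47.5,-2.5,2,0]}}

```text
t: 71.62
ee_pos: [497.6, -308.6, 3.8]
orientation: [-2.053, -2.351, -0.035]
ft_force: [0.2, 5.0, 1.6]
width: 30.1
```

Call:
{"op": "move_arm", "data": {"increments": [168,15,0,0,0,120,30,0,-20,0,60,30,0,-60,0,0,30,0,-90,0,0,20,0,-90,0,0,0,0,-90,0,0,-12,0,-88,0,0,-12,0,-85,0,0,-12,0,-85,0]}}

```text
t: 72.75
ee_pos: [498.5, -322.7, 87.2]
orientation: [-2.052, -2.348, -0.034]
ft_force: [0.2, -0.2, -1.1]
width: 87.6
```

Run:
```python
from h import *
st();show([boxp(61,80,-1),boxp(61,27,-1)])
zoom('scene','s39',170,60,130,140,5)
```

```text
t 72.75 p [ 498.5 -322.7   87.2] h 97.7 tilt [-0.003  0.031 -1.   ] F [ 0.2 -0.2 -1.1] w 87.6 q [-0.61  0.57  1.77  0.03  0.83 -0.76]
[0.3, 0.9, 7.2, -0.0]
[-1.4, 0.8, 60.2, -0.0]
```

View pics/s39c.png

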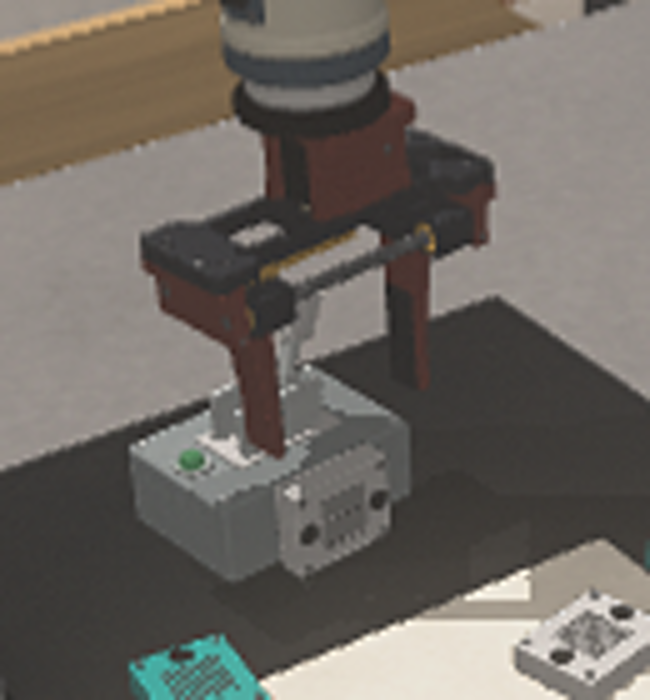

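A stands against the wall, at about scene pixel (237,163). Gripping it high.

Call:
{"op": "move_arm", "data": {"increments": [0,0,1,25,0,0,-1,1,45,0,0,-1.4,1,58,0,0,-1.4,1,60,0,255,-1.4,1,60,0,255,-1.4,1,60,0,255,-1.4,1,60,0,255,-1.4,1,60,0,255,-1.4,1,60,0,255,-1.4,1,60,0]}}

```text
t: 74.05
ee_pos: [500.3, -322.3, 28.2]
orientation: [-2.053, -2.35, -0.035]
ft_force: [0.7, 0.2, 6.4]
width: 63.9
```

Run:
```python
from h import *
st()
```

```text
t 74.05 p [ 500.3 -322.3   28.2] h 97.7 tilt [-0.001  0.03  -1.   ] F [0.7 0.2 6.4] w 63.9 q [-0.61  0.66  1.78  0.04  0.72 -0.77]
```

Call:
{"op": "move_arm", "data": {"increments": [255,2,0,-10,0,255,6,0,-40,0,255,15,0,-80,0,255,50,0,-110,0,255,95,0,-110,0,255,145,10,-110,0,255,200,20,-110,0,255,260,35,-110,0,255,320,50,-110,0,255,370,60,-110,1,255,400,70,-110,3,255,400,70,-110,3]}}

```text
t: 75.55
ee_pos: [515.8, 81.8, 150.7]
orientation: [-2.109, -2.299, -0.034]
ft_force: [-0.3, 0.1, -0.8]
width: 63.9
```

Run:
```python
from h import *
st(); show([lane(2,130,5),lane(2,52,5)])
zoom('scene','s40',260,80,170,160,4)
```

```text
t 75.55 p [515.8  81.8 150.7] h 94.9 tilt [-0.001  0.03  -1.   ] F [-0.3  0.1 -0.8] w 63.9 q [0.12 0.37 1.91 0.04 0.85 0.  ]
[179.1, 41.1, 26.2, 0.1]
[176.7, 41.0, 104.2, 0.1]
```

View pics/s40c.png

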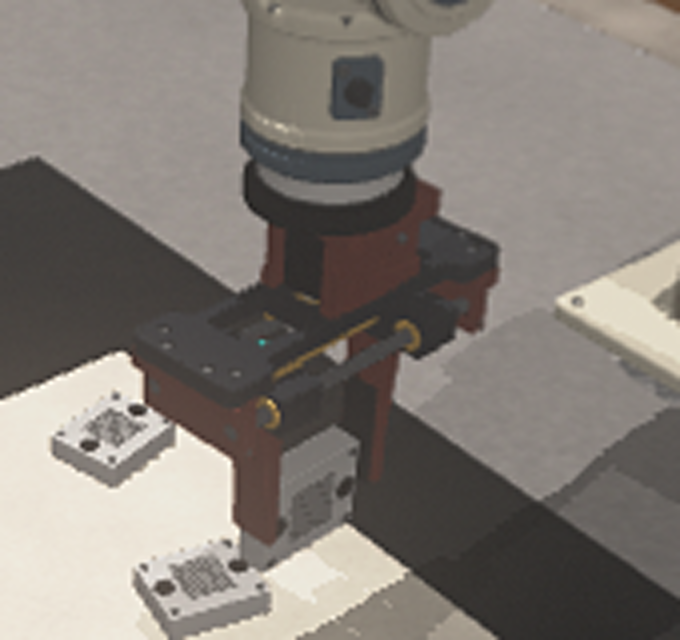

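Call:
{"op": "move_arm", "data": {"increments": [255,50,11,5,0,255,100,23,12,0,255,150,35,20,0,255,178,41,26,0,255,179,41,30,0,255,178,41,60,0,255,177,41,85,0,255,176.7,41,98,0,255,176.7,41,103,0,255,176.7,41,103,0]}}

```text
t: 76.85
ee_pos: [541.4, 262.7, 53.2]
orientation: [-2.111, -2.298, -0.033]
ft_force: [0.7, 0.4, -0.8]
width: 64.1
```

Run:
```python
from h import *
st(); show([lane(2,49,5)])
zoom('top','t41',95,190,130,90,6)
```

```text
t 76.85 p [541.4 262.7  53.2] h 94.9 tilt [-0.001  0.03  -1.   ] F [ 0.7  0.4 -0.8] w 64.1 q [0.42 0.62 1.78 0.04 0.74 0.3 ]
[1.6, 0.1, 4.3, 0.1]
```

View pics/t41c.png

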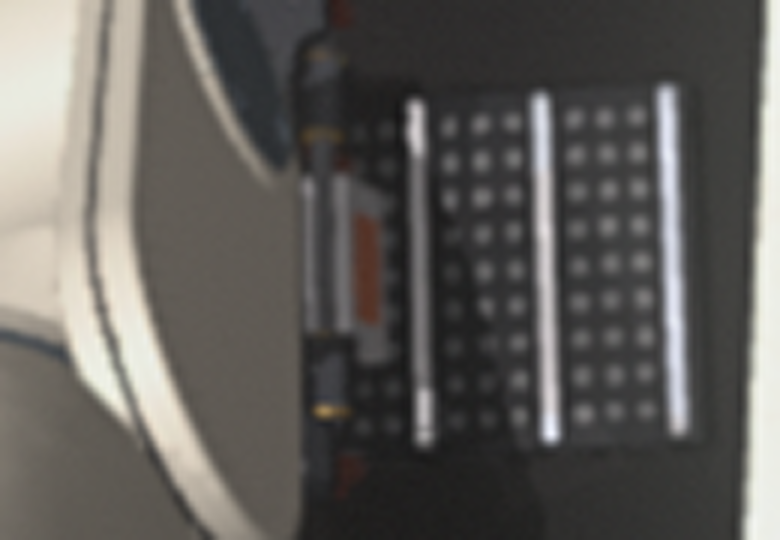

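Call:
{"op": "move_arm", "data": {"increments": [255,3,0,1,0,255,4.5,0,2.5,0,255,4.5,0,3.5,0,255,4.5,0,4.5,0,255,4.5,0,4.5,0]}}

```text
t: 77.53
ee_pos: [541.1, 267.6, 49.1]
orientation: [-2.111, -2.298, -0.034]
ft_force: [-0.5, 0.1, -1.3]
width: 63.6
```

Call:
{"op": "move_arm", "data": {"increments": [255,0,0,0.7,0,255,0,0,1,0,255,0,0,1,0]}}

```text
t: 77.9
ee_pos: [541.1, 267.6, 48.2]
orientation: [-2.111, -2.298, -0.034]
ft_force: [-0.0, -1.1, 1.6]
width: 64.0
```

Call:
{"op": "move_arm", "data": {"increments": [255,0,0,0.4,0,255,0,0,0.4,0,20,0,0,0,0,0,0,0,0,0,0,0,0,0,0,0,0,0,0,0,0,0,0,-15,0,0,0,0,-40,0,0,0,0,-80,0,0,0,0,-105,0,0,0,0,-105,0]}}

```text
t: 79.28
ee_pos: [542.8, 265.1, 156.2]
orientation: [-2.112, -2.299, -0.041]
ft_force: [0.6, 0.3, -0.4]
width: 88.1
```

Run:
```python
from h import *
st(); g=grasp('C',4,14);show([(g[0],g[1],110,g[3])])
```

```text
t 79.28 p [542.8 265.1 156.2] h 94.9 tilt [ 0.004  0.032 -0.999] F [ 0.6  0.3 -0.4] w 88.1 q [0.42 0.47 1.74 0.04 0.92 0.31]
[-266.5, -68.5, 37.2, 17.6]
```

Call:
{"op": "move_arm", "data": {"increments": [0,-45,-12,0,5,0,-100,-26,0,10,0,-155,-40,5,15,0,-210,-54,20,17.6,0,-255,-66,37,17.6,0,-266.5,-68.5,37,17.6,0,-266.5,-68.5,37,17.6]}}

```text
t: 80.15
ee_pos: [497.4, -5.1, 110.1]
orientation: [-2.437, -1.945, -0.036]
ft_force: [1.1, 0.1, -0.2]
width: 88.1
```

Run:
```python
from h import *
st(); g=grasp('C',4,14);show([(g[0],g[1],60,g[3]),g])
im=snap('scene','s42'); snap('top','t42')
```

```text
t 80.15 p [497.4  -5.1 110.1] h 77.2 tilt [ 0.004  0.033 -0.999] F [ 1.1  0.1 -0.2] w 88.1 q [-0.05  0.41  1.99  0.05  0.74  0.13]
[-1.5, 0.2, 50.1, -0.1]
[-3.3, 0.4, 106.1, -0.1]
```

View pics/s42.png

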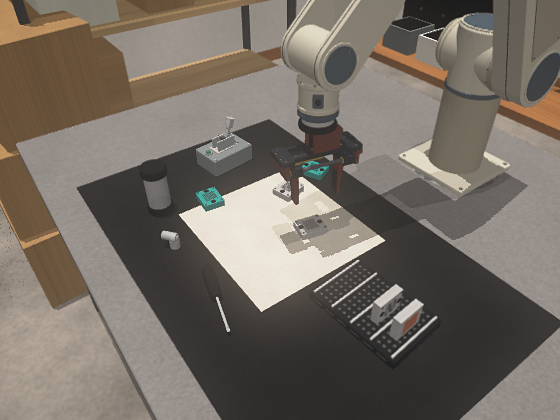

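View pics/t42.png

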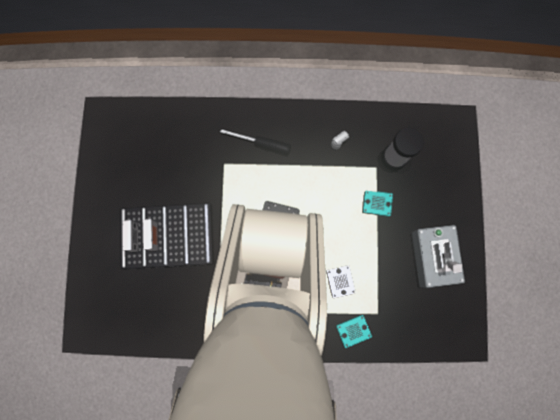

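Two plates are standing, at scene (386,303) and (407,318). Now plate C.

Call:
{"op": "move_arm", "data": {"increments": [0,-1,0.2,30,0,0,-1.5,0.2,60,0,0,-2.5,0.4,85,0,0,-3,0.4,100,0,0,-3.3,0.4,105.5,0,0,-3.3,0.4,105.5,0,255,-3.3,0.4,105.5,0,255,-3.3,0.4,105.5,0,255,-3.3,0.4,105.5,0,255,-3.3,0.4,105.5,0,255,-3.3,0.4,105.5,0,255,-3.3,0.4,105.5,0]}}

```text
t: 81.75
ee_pos: [498.5, -4.0, 5.5]
orientation: [-2.436, -1.948, -0.038]
ft_force: [-1.2, -0.6, 6.7]
width: 64.0
```

Run:
```python
from h import *
st(); show([boxp(95,120)])
```

```text
t 81.75 p [498.5  -4.    5.5] h 77.3 tilt [ 0.006  0.033 -0.999] F [-1.2 -0.6  6.7] w 64.0 q [-0.05  0.61  2.01  0.07  0.52  0.11]
[-273.9, 59.6, -123.7, -20.5]
```

Call:
{"op": "move_arm", "data": {"increments": [255,0,0,-40,0,255,-5,0,-90,-4,255,-40,9,-122,-9,255,-90,20,-122,-15,255,-140,30,-122,-20.5,255,-190,41,-122,-20.5,255,-240,52,-122,-20.5,255,-274,59.6,-122,-20.5,255,-274,59.6,-122,-20.5,255,-274,59.6,-122,-20.5]}}

```text
t: 83.0
ee_pos: [495.0, -287.5, 117.8]
orientation: [-2.053, -2.352, -0.044]
ft_force: [-0.8, 0.4, -1.3]
width: 63.9
```

Run:
```python
from h import *
st(); show([boxp(v,z) for v,z in((70,60),(70,40),(69,12),(69.5,7))])
```

```text
t 83.0 p [ 495.  -287.5  117.8] h 97.8 tilt [ 0.004  0.034 -0.999] F [-0.8  0.4 -1.3] w 63.9 q [-0.56  0.49  1.81  0.04  0.86 -0.73]
[-27.7, 0.0, 56.9, 0.0]
[-28.3, -0.1, 76.9, 0.0]
[-30.2, -0.4, 104.8, 0.0]
[-29.9, -0.4, 109.8, 0.0]
```

Call:
{"op": "move_arm", "data": {"increments": [255,-20,0,30,0,255,-28,0,57,0,255,-28,0,63,0,255,-28,0,69,0,255,-28,0,75,0,255,-28.5,0,81,0,255,-29,0,87,0,255,-30,0,93,0,255,-30,0,99,0,255,-30,0,104,0,255,-30,0,108,0,255,-30,0,110,0]}}

```text
t: 84.5
ee_pos: [500.0, -311.1, 8.4]
orientation: [-2.051, -2.353, -0.045]
ft_force: [-0.9, 6.9, 10.5]
width: 63.9
```

Run:
```python
from h import *
st(); show([boxp(69,5)])
zoom('scene','s43',170,60,130,140,5)
```

```text
t 84.5 p [ 500.  -311.1    8.4] h 97.8 tilt [ 0.004  0.035 -0.999] F [-0.9  6.9 10.5] w 63.9 q [-0.59  0.69  1.79  0.05  0.68 -0.77]
[-2.8, -1.2, 3.3, 0.1]
```

View pics/s43c.png

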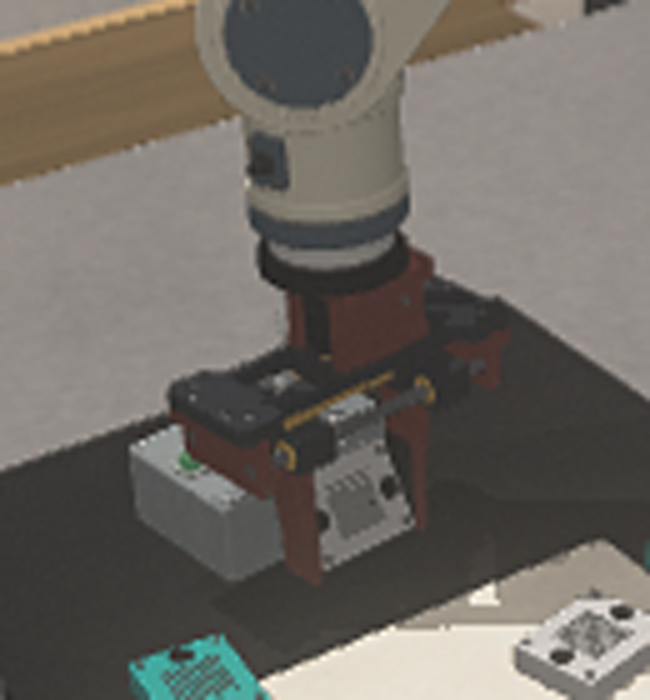

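Same as before. Releasing, sliding out, narrowing.

Call:
{"op": "move_arm", "data": {"increments": [255,-1,0,3,0,255,-1,0,3.5,0,30,-1,0,3.5,0,20,-1,0,3.5,0,20,-1,0,3.5,0,20,25,0,3.5,0,40,45,0,2,0,168,50,0,2,0,168,50,0,2,0,168,50,0,2,0,168,50,0,2,0,168,50,0,2,0]}}

```text
t: 86.05
ee_pos: [493.1, -261.8, 7.9]
orientation: [-2.051, -2.352, -0.046]
ft_force: [0.9, -0.3, 0.5]
width: 31.0
```

Run:
```python
from h import *
st();show([boxp(110,4.5,-1),boxp(74,4.5,-1)])
zoom('scene','s44',170,60,130,140,5)
```

```text
t 86.05 p [ 493.1 -261.8    7.9] h 97.8 tilt [ 0.004  0.035 -0.999] F [ 0.9 -0.3  0.5] w 31.0 q [-0.53  0.66  1.87  0.05  0.63 -0.71]
[-11.6, -2.1, 3.0, 0.1]
[-47.6, -2.1, 1.7, 0.1]
```

View pics/s44c.png

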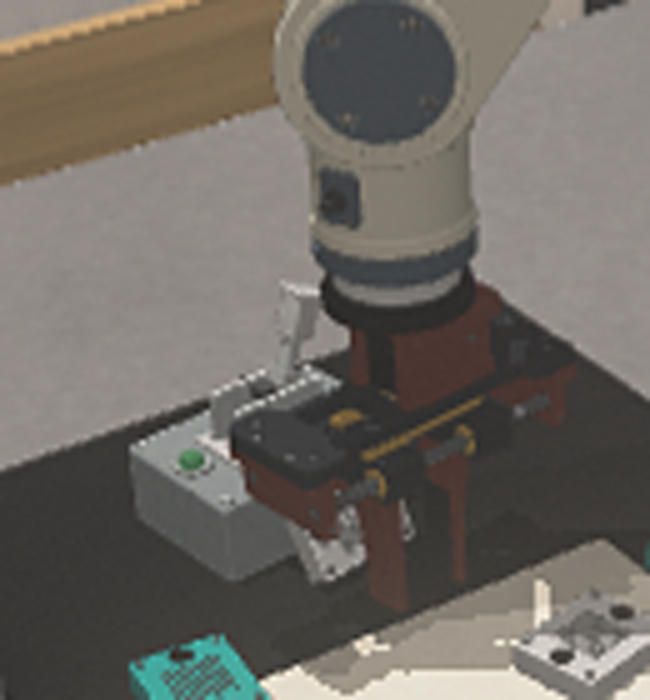

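Call:
{"op": "move_arm", "data": {"increments": [168,-10,-2,3,0,168,-16,-2,2.5,0,168,-21,-2,2.5,0,168,-26,-2,2.5,0,168,-30,-2,2.5,0,168,-34,-2,2.5,0,168,-38,-2,2.5,0,168,-41,-2,2.5,0,168,-44,-2,2.5,0,168,-46,-2,2.5,0,168,-47.8,-2,2.5,0,168,-47.8,-2,2.5,0]}}

```text
t: 87.6
ee_pos: [497.5, -308.3, 3.8]
orientation: [-2.051, -2.351, -0.046]
ft_force: [0.5, 5.6, 2.9]
width: 29.8
```

Call:
{"op": "move_arm", "data": {"increments": [168,15,0,0,0,120,30,0,-20,0,60,30,0,-60,0,0,30,0,-90,0,0,20,0,-90,0,0,0,0,-90,0,0,-12,0,-88,0,0,-12,0,-85,0,0,-12,0,-85,0]}}

```text
t: 88.72
ee_pos: [498.0, -322.9, 87.1]
orientation: [-2.05, -2.348, -0.046]
ft_force: [-0.5, -0.1, -0.0]
width: 87.6
```

Run:
```python
from h import *
st();show([boxp(62,80,-1),boxp(62,27,-1)])
zoom('scene','s45',170,60,130,140,5)
```

```text
t 88.72 p [ 498.  -322.9   87.1] h 97.8 tilt [ 0.001  0.038 -0.999] F [-0.5 -0.1 -0. ] w 87.6 q [-0.61  0.57  1.77  0.04  0.83 -0.78]
[1.5, 1.3, 7.2, 0.0]
[-0.5, 1.0, 60.1, 0.0]
```

View pics/s45c.png

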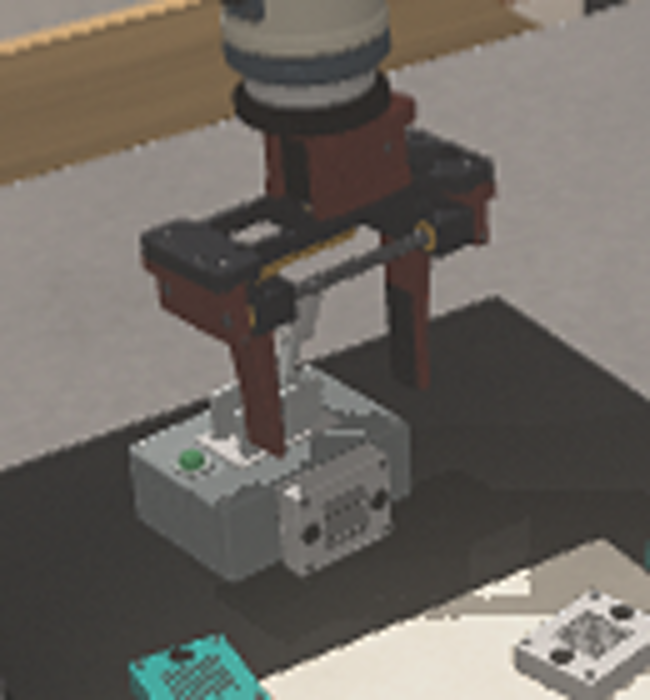

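Call:
{"op": "move_arm", "data": {"increments": [0,0,1,25,0,0,-0.5,1,45,0,0,-0.8,1,58,0,0,-0.8,1,60,0,255,-0.8,1,60,0,255,-0.8,1,60,0,255,-0.8,1,60,0,255,-0.8,1,60,0,255,-0.8,1,60,0,255,-0.8,1,60,0]}}

```text
t: 90.02
ee_pos: [500.1, -321.6, 28.2]
orientation: [-2.051, -2.35, -0.047]
ft_force: [1.3, 0.1, 6.3]
width: 63.8
```

Call:
{"op": "move_arm", "data": {"increments": [255,2,0,-10,0,255,6,0,-40,0,255,15,0,-80,0,255,50,0,-110,0,255,95,0,-110,0,255,145,10,-110,0,255,200,20,-110,0,255,260,35,-110,0,255,320,50,-110,0,255,370,60,-110,1,255,400,70,-110,3,255,400,70,-110,3]}}

```text
t: 91.52
ee_pos: [514.6, 81.7, 153.4]
orientation: [-2.107, -2.299, -0.046]
ft_force: [-0.5, -0.3, -1.9]
width: 63.9
```

Run:
```python
from h import *
st(); show([lane(1,130,8),lane(1,52,8)])
zoom('scene','s46',260,80,170,160,4)
```

```text
t 91.53 p [514.6  81.7 153.4] h 95.0 tilt [ 0.003  0.037 -0.999] F [-0.5 -0.3 -1.9] w 63.9 q [ 0.11  0.37  1.92  0.05  0.85 -0.01]
[133.8, 42.3, 28.5, 0.2]
[131.0, 41.8, 106.5, 0.2]
```

View pics/s46c.png

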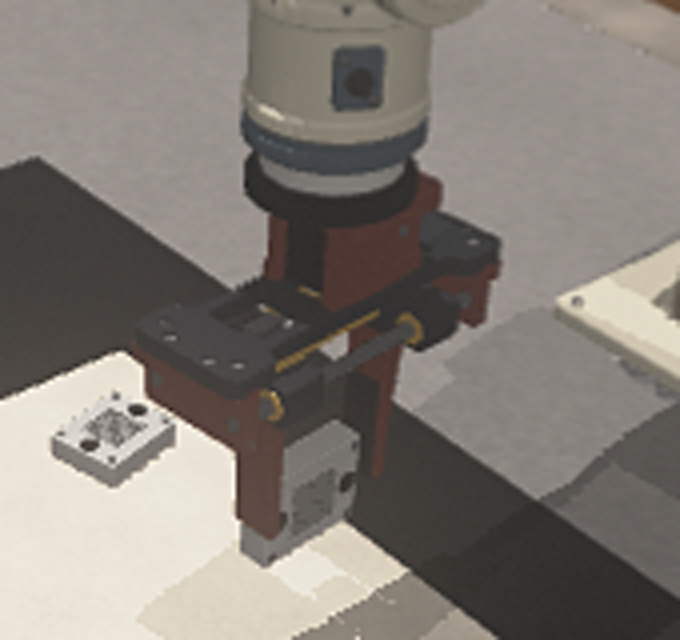

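Call:
{"op": "move_arm", "data": {"increments": [255,45,14,8,0,255,90,28,18,0,255,125,40,26,0,255,133.5,42,30,0,255,133,42,45,0,255,132,42,70,0,255,131,42,92,0,255,131,41.8,102,0,255,131,41.8,105.5,0,255,131,41.8,105.5,0]}}

```text
t: 92.82
ee_pos: [545.1, 218.0, 53.0]
orientation: [-2.108, -2.298, -0.045]
ft_force: [0.2, 0.4, -1.9]
width: 63.5
```

Run:
```python
from h import *
st(); show([lane(1,49,8)])
zoom('top','t47',95,190,130,90,6)
```

```text
t 92.83 p [545.1 218.   53. ] h 94.9 tilt [ 0.003  0.037 -0.999] F [ 0.2  0.4 -1.9] w 63.5 q [0.34 0.6  1.82 0.05 0.71 0.22]
[1.5, 0.2, 4.1, 0.1]
```

View pics/t47c.png

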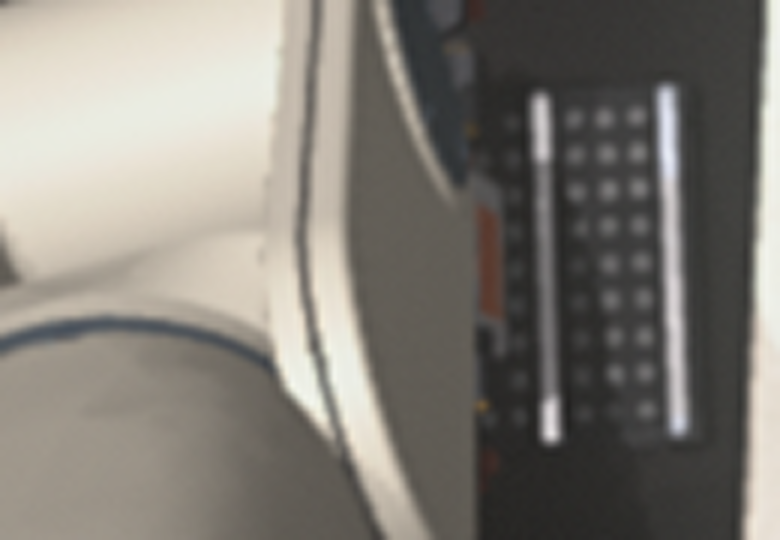

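Call:
{"op": "move_arm", "data": {"increments": [255,1,0,1.5,0,255,1,0,3,0,255,1,0,4,0,255,1,0,4.5,0,255,1,0,4.5,0]}}

```text
t: 93.5
ee_pos: [545.2, 219.4, 48.8]
orientation: [-2.108, -2.298, -0.046]
ft_force: [0.1, -0.4, -2.1]
width: 63.9
```

Call:
{"op": "move_arm", "data": {"increments": [255,0,0,0.7,0,255,0,0,1,0,255,0,0,1,0]}}

```text
t: 93.88
ee_pos: [545.2, 219.5, 48.2]
orientation: [-2.108, -2.298, -0.046]
ft_force: [-3.1, -0.6, 5.8]
width: 64.2
```

Touching. Releasing and going straight up, then to D.

Call:
{"op": "move_arm", "data": {"increments": [255,0,0,0,0,20,0,0,0,0,0,0,0,0,0,0,0,0,0,0,0,0,0,0,0,0,0,0,-15,0,0,0,0,-40,0,0,0,0,-80,0,0,0,0,-105,0,0,0,0,-105,0,0,0,0,-105,0]}}

```text
t: 95.25
ee_pos: [544.5, 215.5, 152.8]
orientation: [-2.108, -2.298, -0.045]
ft_force: [0.5, -0.0, 0.1]
width: 87.8
```

```bash
sed -i "s/'D':(452.8,-172.8,13.7)/'D':(450.2,-163.3,13.4)/" h.py
python3 - <<'E'
from h import *
st(); g=grasp('D',4,14);show([(g[0],g[1],110,g[3])])
zoom('scene','s48',330,230,130,140,5)
E
```

```text
t 95.25 p [544.5 215.5 152.8] h 94.9 tilt [ 0.003  0.037 -0.999] F [ 0.5 -0.   0.1] w 87.8 q [0.34 0.45 1.78 0.04 0.9  0.23]
[-356.7, -128.8, 29.1, -8.5]
```

View pics/s48c.png

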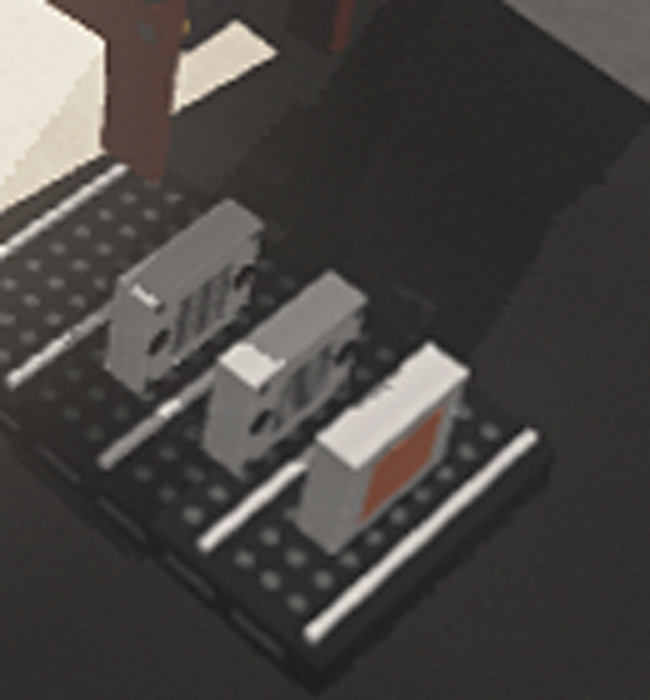

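Three plates stand cleanly, at crop (185,295), (285,370) and (385,450). On to plate D, viewing it first.

Call:
{"op": "move_arm", "data": {"increments": [0,-45,-16,0,-2,0,-100,-36,0,-4,0,-155,-56,0,-6,0,-210,-76,0,-8.5,0,-265,-96,10,-8.5,0,-320,-115,20,-8.5,0,-350,-126,29,-8.5,0,-356.7,-128.8,29,-8.5,0,-356.7,-128.8,29,-8.5]}}

```text
t: 96.42
ee_pos: [446.3, -149.5, 109.3]
orientation: [-1.933, -2.447, -0.046]
ft_force: [0.2, 1.6, 0.1]
width: 87.7
```

Run:
```python
from h import *
np.set_printoptions(precision=1,suppress=True)
st(); g=grasp('D',4,14);show([(g[0],g[1],60,g[3]),g])
zoom('scene','s49',230,90,120,130,5)
im=load('s49');print(proj(im,onz(im,[(282.4,191.4)],19.5)), )
```

```text
t 96.42 p [ 446.3 -149.5  109.3] h 103.4 tilt [ 0.  0. -1.] F [0.2 1.6 0.1] w 87.7 q [-0.4  0.4  2.   0.1  0.7 -0.6]
[-2.1, 0.2, 49.2, -0.0]
[-4.1, -0.4, 105.2, -0.0]
[[282.4 191.4]]
```

View pics/s49c.png

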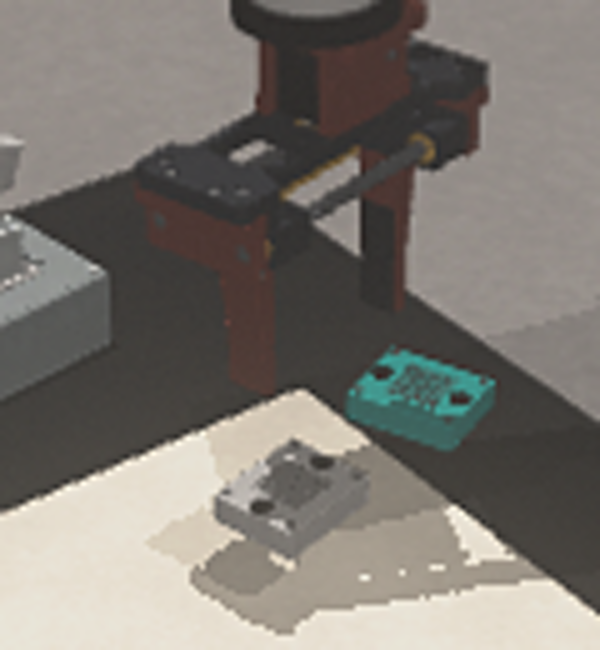

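Call:
{"op": "move_arm", "data": {"increments": [0,-1,0,30,0,0,-2,0,60,0,0,-3,0,85,0,0,-4,-0.3,100,0,0,-4,-0.3,105,0,0,-4,-0.3,105,0,255,-4,-0.3,105,0,255,-4,-0.3,105,0,255,-4,-0.3,105,0,255,-4,-0.3,105,0,255,-4,-0.3,105,0,255,-4,-0.3,105,0]}}

```text
t: 97.98
ee_pos: [447.7, -149.4, 5.0]
orientation: [-1.933, -2.449, -0.047]
ft_force: [-0.9, -0.6, 6.6]
width: 63.5
```

Run:
```python
from h import *
st(); show([boxp(95,120)])
```

```text
t 97.97 p [ 447.7 -149.4    5. ] h 103.4 tilt [ 0.002  0.037 -0.999] F [-0.9 -0.6  6.6] w 63.5 q [-0.37  0.59  2.06  0.07  0.5  -0.67]
[-142.0, 15.6, -119.9, 5.7]
```

Call:
{"op": "move_arm", "data": {"increments": [255,0,0,-40,0,255,0,0,-90,2,255,-40,5,-119,4,255,-85,10,-119,5.7,255,-125,14,-119,5.7,255,-142,15.6,-119,5.7,255,-142,15.6,-119,5.7,255,-142,15.6,-119,5.7]}}

```text
t: 98.98
ee_pos: [494.7, -286.7, 118.5]
orientation: [-2.05, -2.348, -0.045]
ft_force: [0.1, 0.3, -1.6]
width: 64.1
```

Run:
```python
from h import *
st(); show([boxp(v,z) for v,z in((70,60),(70,40),(69,12),(69.5,7))])
```

```text
t 98.97 p [ 494.7 -286.7  118.5] h 97.8 tilt [ 0.     0.038 -0.999] F [ 0.1  0.3 -1.6] w 64.1 q [-0.56  0.49  1.8   0.04  0.86 -0.73]
[-28.8, 0.5, 57.5, 0.0]
[-29.5, 0.4, 77.5, 0.0]
[-31.6, 0.2, 105.4, 0.0]
[-31.3, 0.2, 110.4, 0.0]
```

Call:
{"op": "move_arm", "data": {"increments": [255,-20,0.4,30,0,255,-29,0.4,57,0,255,-29,0.4,63,0,255,-29,0.4,69,0,255,-29,0.4,75,0,255,-29.5,0.4,81,0,255,-30,0.4,87,0,255,-31,0.4,93,0,255,-31,0.4,99,0,255,-31,0.4,104,0,255,-31,0.4,108,0,255,-31,0.4,110,0]}}

```text
t: 100.48
ee_pos: [499.7, -311.2, 9.4]
orientation: [-2.048, -2.348, -0.046]
ft_force: [-1.4, 7.8, 11.0]
width: 63.8
```

Run:
```python
from h import *
st(); show([boxp(69,5)])
zoom('scene','s50',170,60,130,140,5)
```

```text
t 100.47 p [ 499.7 -311.2    9.4] h 97.8 tilt [ 0.001  0.039 -0.999] F [-1.4  7.8 11. ] w 63.8 q [-0.59  0.69  1.79  0.05  0.69 -0.77]
[-2.8, -0.9, 4.3, 0.1]
```

View pics/s50c.png

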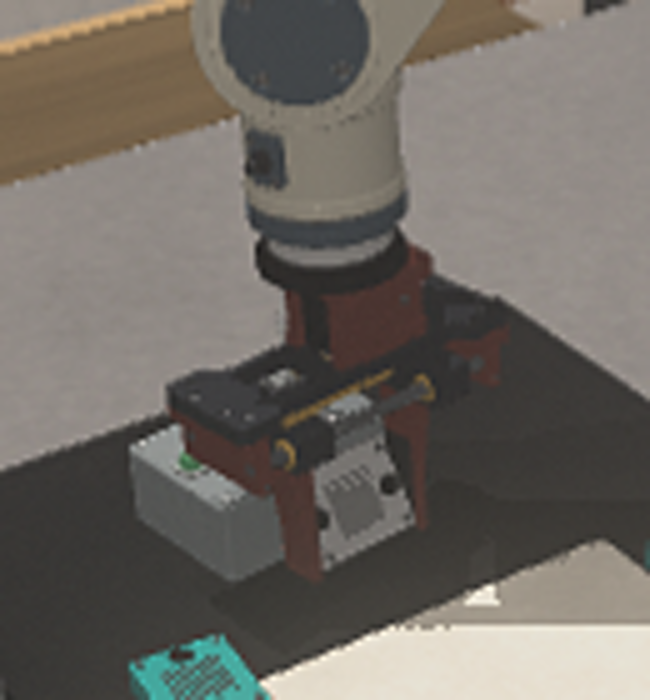

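Call:
{"op": "move_arm", "data": {"increments": [255,-1,0,3,0,255,-1,0,4.5,0,30,-1,0,4.5,0,20,-1,0,4.5,0,20,-1,0,4.5,0,20,25,0,4,0,40,45,0,2.5,0,168,50,0,2.5,0,168,50,0,2.5,0,168,50,0,2.5,0,168,50,0,2.5,0,168,50,0,2.5,0]}}

```text
t: 102.02
ee_pos: [492.9, -261.9, 8.6]
orientation: [-2.049, -2.348, -0.046]
ft_force: [-0.2, -0.3, -0.7]
width: 30.4
```

Run:
```python
from h import *
st();show([boxp(110,4.5,-1),boxp(74,4.5,-1)])
zoom('scene','s51',170,60,130,140,5)
```

```text
t 102.03 p [ 492.9 -261.9    8.6] h 97.8 tilt [ 0.001  0.039 -0.999] F [-0.2 -0.3 -0.7] w 30.4 q [-0.53  0.66  1.86  0.06  0.64 -0.71]
[-11.6, -1.8, 3.6, 0.0]
[-47.6, -1.8, 2.2, 0.0]
```

View pics/s51c.png

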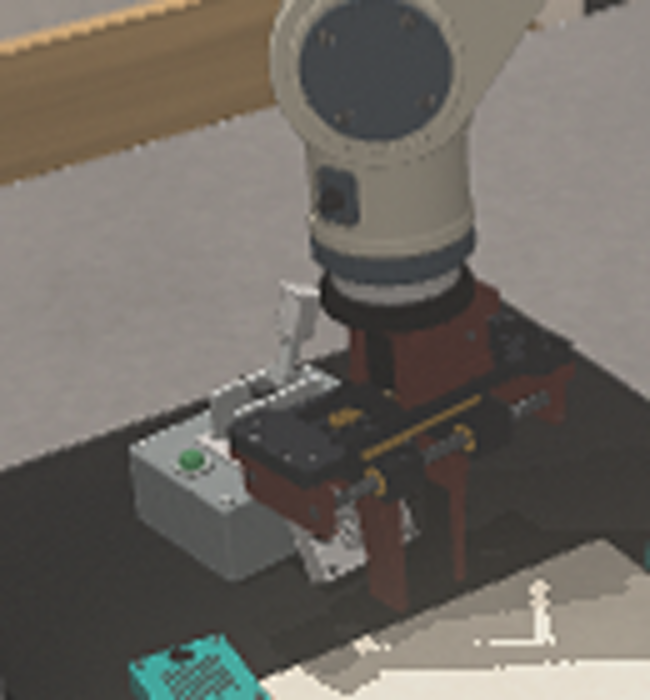

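Call:
{"op": "move_arm", "data": {"increments": [168,-10,-2,3.5,0,168,-16,-2,3.5,0,168,-21,-2,3.5,0,168,-26,-2,3.5,0,168,-30,-2,3,0,168,-34,-2,3,0,168,-38,-2,3,0,168,-41,-2,3,0,168,-44,-2,3,0,168,-46,-2,3,0,168,-47.8,-2,3,0,168,-47.8,-2,3,0]}}

```text
t: 103.58
ee_pos: [497.2, -308.2, 3.8]
orientation: [-2.048, -2.346, -0.048]
ft_force: [0.3, 6.8, 2.9]
width: 29.9
```

Call:
{"op": "move_arm", "data": {"increments": [168,15,0,0,0,120,30,0,-20,0,60,30,0,-60,0,0,30,0,-90,0,0,20,0,-90,0,0,0,0,-90,0,0,-12,0,-88,0,0,-12,0,-85,0,0,-12,0,-85,0]}}

```text
t: 104.7
ee_pos: [498.0, -323.1, 87.0]
orientation: [-2.047, -2.344, -0.047]
ft_force: [0.8, -0.3, 0.2]
width: 87.8
```

Run:
```python
from h import *
st();show([boxp(62,80,-1),boxp(62,27,-1)])
zoom('scene','s52',170,60,130,140,5)
```

```text
t 104.7 p [ 498.  -323.1   87. ] h 97.7 tilt [-0.002  0.042 -0.999] F [ 0.8 -0.3  0.2] w 87.8 q [-0.61  0.57  1.76  0.04  0.84 -0.78]
[1.6, 1.4, 7.0, -0.0]
[-0.6, 1.2, 60.0, -0.0]
```

View pics/s52c.png

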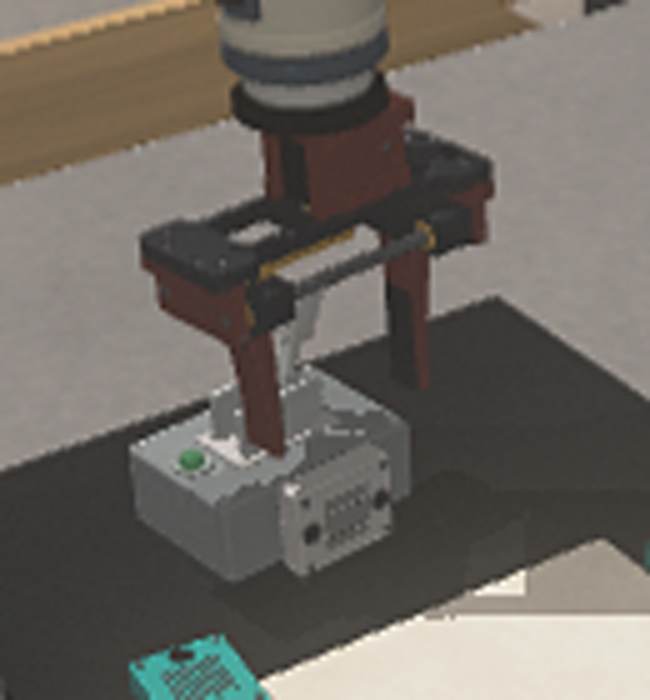

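D is upright at the wall. Gripping and carrying it to lane 0.

Call:
{"op": "move_arm", "data": {"increments": [0,0,1.2,25,0,0,-0.5,1.2,45,0,0,-0.8,1.2,58,0,0,-0.8,1.2,60,0,255,-0.8,1.2,60,0,255,-0.8,1.2,60,0,255,-0.8,1.2,60,0,255,-0.8,1.2,60,0,255,-0.8,1.2,60,0,255,-0.8,1.2,60,0]}}

```text
t: 106.0
ee_pos: [500.0, -321.5, 28.0]
orientation: [-2.048, -2.346, -0.048]
ft_force: [0.1, 1.0, 5.8]
width: 63.6
```

Call:
{"op": "move_arm", "data": {"increments": [255,2,0,-10,0,255,6,0,-40,0,255,15,0,-80,0,255,50,0,-110,0,255,95,0,-110,0,255,145,10,-110,0,255,200,20,-110,0,255,260,35,-110,0,255,320,50,-110,0,255,370,60,-110,1,255,400,70,-110,3,255,400,70,-110,3]}}

```text
t: 107.5
ee_pos: [515.3, 81.3, 154.9]
orientation: [-2.104, -2.294, -0.047]
ft_force: [-0.5, -0.1, -1.9]
width: 63.7
```

Run:
```python
from h import *
st(); show([lane(0,130,8),lane(0,53,8)])
zoom('scene','s53',260,80,170,160,4)
```

```text
t 107.5 p [515.3  81.3 154.9] h 95.0 tilt [-0.001  0.041 -0.999] F [-0.5 -0.1 -1.9] w 63.7 q [ 0.11  0.37  1.91  0.05  0.86 -0.01]
[86.1, 41.3, 28.6, 0.2]
[83.0, 41.1, 105.5, 0.2]
```

View pics/s53c.png

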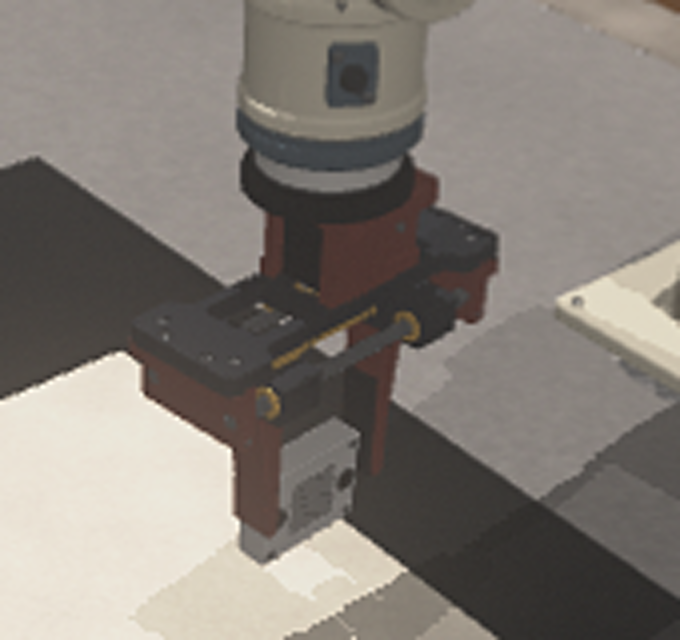

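Call:
{"op": "move_arm", "data": {"increments": [255,40,20,10,0,255,75,37,25,0,255,86,41,30,0,255,86,41,30,0,255,85,41,50,0,255,84,41,72,0,255,83,41,92,0,255,83,41,102,0,255,83,41,105.5,0,255,83,41,105.5,0]}}

```text
t: 108.8
ee_pos: [548.8, 170.2, 53.2]
orientation: [-2.105, -2.293, -0.046]
ft_force: [-1.1, -1.1, -1.7]
width: 63.8
```

Run:
```python
from h import *
st(); show([lane(0,49,8)])
zoom('scene','s54',300,150,150,160,5)
```

```text
t 108.8 p [548.8 170.2  53.2] h 94.9 tilt [-0.001  0.041 -0.999] F [-1.1 -1.1 -1.7] w 63.8 q [0.26 0.59 1.84 0.06 0.7  0.13]
[1.3, 0.3, 4.3, 0.1]
```

View pics/s54c.png

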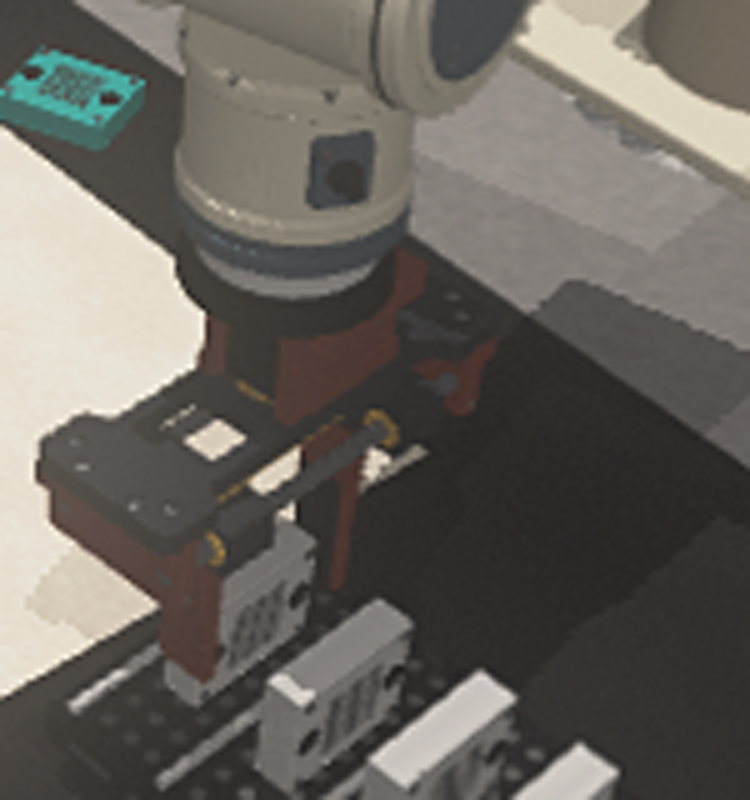

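Well placed between its ribs. Lowering to touch.

Call:
{"op": "move_arm", "data": {"increments": [255,1,0,1.5,0,255,1.3,0,3,0,255,1.3,0,4,0,255,1.3,0,4.8,0,255,1.3,0,4.8,0]}}

```text
t: 109.48
ee_pos: [548.8, 171.9, 48.6]
orientation: [-2.105, -2.293, -0.047]
ft_force: [0.2, -0.7, -1.8]
width: 64.1
```

Call:
{"op": "move_arm", "data": {"increments": [255,0,0,0.7,0,255,0,0,1,0,255,0,0,1,0]}}

```text
t: 109.85
ee_pos: [548.9, 172.0, 48.0]
orientation: [-2.105, -2.293, -0.047]
ft_force: [-2.3, -0.4, 5.3]
width: 63.7
```

Call:
{"op": "move_arm", "data": {"increments": [255,0,0,0,0,20,0,0,0,0,0,0,0,0,0,0,0,0,0,0,0,0,0,0,0,0,0,0,-15,0,0,0,0,-40,0,0,0,0,-80,0,0,0,0,-105,0,0,0,0,-130,0,0,0,0,-130,0]}}

```text
t: 111.22
ee_pos: [550.4, 166.9, 180.7]
orientation: [-2.107, -2.295, -0.054]
ft_force: [0.4, -0.7, -0.6]
width: 88.1
```

Run:
```python
from h import *
st(); b=bat(-.45,73); show([(b[0],b[1],200,BH)])
```

```text
t 111.22 p [550.4 166.9 180.7] h 94.9 tilt [ 0.005  0.042 -0.999] F [ 0.4 -0.7 -0.6] w 88.1 q [0.25 0.4  1.79 0.05 0.94 0.14]
[-543.9, -120.1, -43.1, 87.2]
```

Call:
{"op": "move_arm", "data": {"increments": [0,-30,-6,0,5,0,-80,-17,0,15,0,-135,-29,0,25,0,-190,-41,-10,35,0,-245,-53,-15,45,0,-300,-65,-20,55,0,-355,-77,-25,65,0,-410,-89,-30,75,0,-465,-101,-35,85,0,-515,-113,-40,87.2,0,-543,-120,-43,87.2,0,-544,-120,-43,87.2]}}

```text
t: 112.72
ee_pos: [476.3, -388.1, 198.9]
orientation: [-3.092, -0.204, -0.011]
ft_force: [0.4, 0.7, 0.8]
width: 87.6
```

Run:
```python
from h import *
st(); b=bat(-.45,73); show([(b[0],b[1],200,BH),b])
zoom('scene','s55',290,230,170,150,4);zoom('top','t55',95,190,130,90,6)
```

```text
t 112.72 p [ 476.3 -388.1  198.9] h 7.5 tilt [ 0.004  0.043 -0.999] F [0.4 0.7 0.8] w 87.6 q [-0.72  0.45  1.66  0.04  1.07  0.7 ]
[1.0, -1.5, -1.1, -0.2]
[-0.1, 3.1, 107.1, -0.2]
```

View pics/s55c.png

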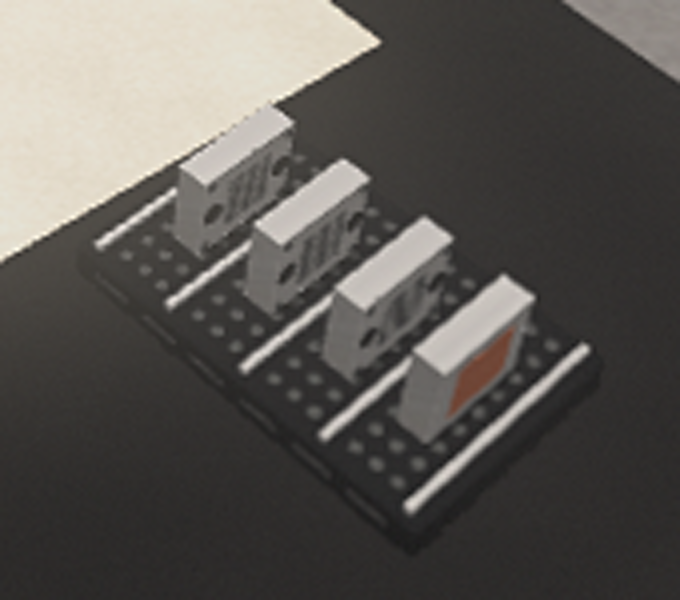

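View pics/t55c.png

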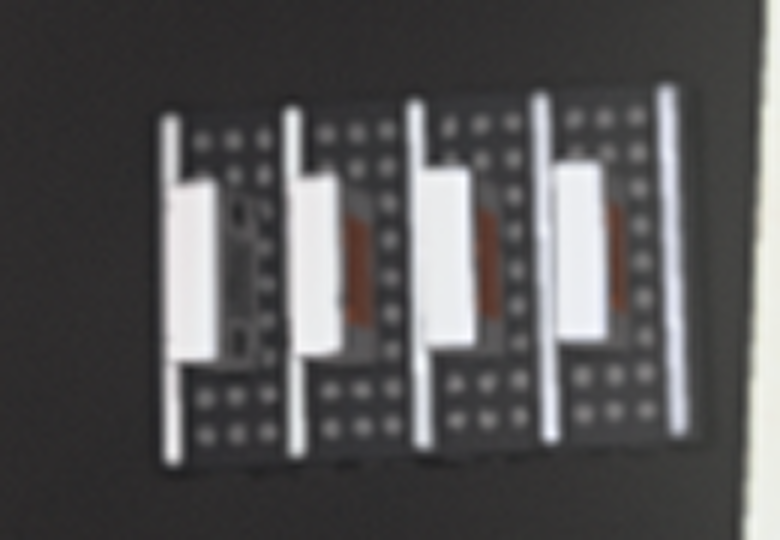

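All four stand. A quick numeric check of their tops against the lanes.

Run:
```python
from h import *
np.set_printoptions(precision=1,suppress=True)
T=load('t55');S=load('s55')
q=lambda p:(95+(p[0]+.5)/6-.5,190+(p[1]+.5)/6-.5)
r=lambda p:(290+(p[0]+.5)/4-.5,230+(p[1]+.5)/4-.5)
tc=[(194,271),(317,265),(447,257),(580,251)]
sc=[(474,326),(392,264),(310,203),(236,148)]
for i,(a,b) in zip((3,2,1,0),zip(tc,sc)):
    X=tri([(T,q(a)),(S,r(b))]); L=np.array(LN[i]);d=X[:2]-L;c,s=np.cos(np.radians(LH)),np.sin(np.radians(LH))
    print(i,X,'along',d@[c,s],'across',d@[-s,c], proj(S,X)[0]-r(b))
```

```text
3 [537.7 306.3  69.9] along -0.09807816318846588 across -0.8962126343068519 [-0.1 -0. ]
2 [541.2 260.8  70. ] along -0.5016164855144815 across 1.3767254561858895 [0. 0.]
1 [545.5 213.1  70.4] along -0.1657757960292989 across 1.4074309049399625 [0.2 0. ]
0 [548.8 165.6  68.9] along -0.7076772003088632 across 1.8362027105462528 [0.1 0. ]
```

All four are within 2 mm of their lane middles. Now the bat: descend and grip its head.

Call:
{"op": "move_arm", "data": {"increments": [0,0.5,-0.5,30,0,0,0,1,60,0,0,0,2.3,90,0,0,0,3,104,0,0,0,3.1,107,0,0,0,3.1,107,0,255,0,3.1,107,0,255,0,3.1,107,0,255,0,3.1,107,0,255,0,3.1,107,0,255,0,3.1,107,0,255,0,3.1,107,0]}}

```text
t: 114.32
ee_pos: [477.4, -384.2, 91.8]
orientation: [-3.091, -0.207, -0.01]
ft_force: [0.4, -0.1, -0.2]
width: 31.2
```

Call:
{"op": "move_arm", "data": {"increments": [255,0,0,0,0,255,0,0,0,0,255,0,0,0,0,255,0,0,0,0]}}

```text
t: 114.82
ee_pos: [478.2, -386.2, 92.1]
orientation: [-3.095, -0.207, -0.013]
ft_force: [0.5, -6.9, -3.1]
width: 16.2
```

Run:
```python
from h import *
st(); show([bat(-.45,r) for r in (73,76,79,82,84)]); zoom('scene','s56',180,80,90,100,6)
```

```text
t 114.83 p [ 478.2 -386.2   92.1] h 7.7 tilt [ 0.006  0.04  -0.999] F [ 0.5 -6.9 -3.1] w 16.2 q [-0.72  0.58  1.71  0.04  0.87  0.69]
[-1.2, 0.3, 0.3, -0.1]
[-2.5, 0.2, -2.4, -0.1]
[-3.7, 0.1, -5.1, -0.1]
[-5.0, -0.1, -7.8, -0.1]
[-5.9, -0.1, -9.6, -0.1]
```

View pics/s56c.png

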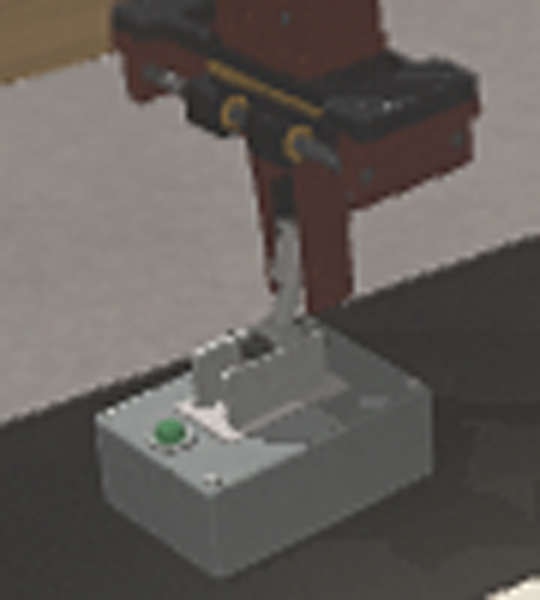

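Call:
{"op": "move_arm", "data": {"increments": [255,-1.3,0,-2.7,0,255,-2.6,0,-5.4,0,255,-4,0,-8.1,0,255,-5,0,-10,0,255,-5,0,-10,0,255,-5,0,-10,0]}}

```text
t: 115.62
ee_pos: [473.6, -387.4, 102.1]
orientation: [-3.095, -0.208, -0.014]
ft_force: [4.2, -3.5, -7.7]
width: 16.1
```

Run:
```python
from h import *
o=st(); p=o['ee_pos']+[0,0,19]-PIV; print(np.linalg.norm(p), np.arctan2(np.hypot(p[0],p[1]),p[2]))
show([bat(a,84) for a in np.linspace(-.36,-.18,3)])
```

```text
t 115.62 p [ 473.6 -387.4  102.1] h 7.7 tilt [ 0.007  0.04  -0.999] F [ 4.2 -3.5 -7.7] w 16.1 q [-0.72  0.57  1.72  0.04  0.88  0.69]
83.85157557163 0.4335818263416863
[5.7, -0.5, -2.4, -0.1]
[12.9, -0.6, -4.7, -0.1]
[20.3, -0.6, -6.3, -0.1]
```

Pulled out: the spring pulls about 8.8 N, with 10 mm of travel. First part of the arc.

Call:
{"op": "move_arm", "data": {"increments": [255,5.7,-0.3,-2.6,0,255,12.9,-0.3,-5,0,255,17,-0.3,-5.9,0,255,17,-0.3,-5.9,0]}}

```text
t: 116.12
ee_pos: [489.9, -385.4, 107.8]
orientation: [-3.096, -0.209, -0.012]
ft_force: [0.9, -5.1, -8.6]
width: 16.1
```

Run:
```python
from h import *
o=st(); p=o['ee_pos']+[0,0,19]-PIV; print(np.linalg.norm(p), np.arctan2(np.hypot(p[0],p[1]),p[2]))
show([bat(a,84) for a in np.linspace(-.18,.45,8)])
```

```text
t 116.12 p [ 489.9 -385.4  107.8] h 7.7 tilt [ 0.005  0.039 -0.999] F [ 0.9 -5.1 -8.6] w 16.1 q [-0.7   0.57  1.69  0.04  0.9   0.71]
83.95461741333081 0.22671009577967627
[3.8, -0.6, -0.8, -0.1]
[11.3, -0.6, -1.7, -0.1]
[18.9, -0.6, -2.0, -0.1]
[26.4, -0.6, -1.6, -0.1]
[33.9, -0.6, -0.5, -0.1]
[41.3, -0.5, 1.3, -0.1]
[48.4, -0.4, 3.7, -0.1]
[55.3, -0.3, 6.8, -0.1]
```

Call:
{"op": "move_arm", "data": {"increments": [255,3.8,-0.4,-0.9,0,255,11.3,-0.4,-1.8,0,255,18.9,-0.4,-2.1,0,255,26.4,-0.4,-1.7,0,255,33.9,-0.4,-0.6,0,255,41.3,-0.3,1.2,0,255,48.4,-0.2,3.7,0,255,55.3,-0.2,6.8,0,255,55.3,-0.2,6.8,0]}}

```text
t: 117.25
ee_pos: [543.1, -378.3, 100.9]
orientation: [-3.097, -0.21, -0.006]
ft_force: [-2.1, -7.5, -6.5]
width: 16.1
```

Run:
```python
from h import *
o=st(); p=o['ee_pos']+[0,0,19]-PIV; print(np.linalg.norm(p), np.arctan2(np.hypot(p[0],p[1]),p[2]))
show([bat(.45,r) for r in (84,80,76,73.5)])
```

```text
t 117.25 p [ 543.1 -378.3  100.9] h 7.8 tilt [ 0.002  0.038 -0.999] F [-2.1 -7.5 -6.5] w 16.1 q [-0.64  0.63  1.6   0.04  0.94  0.77]
82.6237266889954 0.43544677484736116
[1.7, -0.8, -0.7, 0.0]
[-0.1, -0.6, 2.9, 0.0]
[-1.8, -0.5, 6.5, 0.0]
[-2.9, -0.4, 8.7, 0.0]
```

Over the ridge with the spring still out. Lowering it home at the lamp end, releasing and rising clear.

Call:
{"op": "move_arm", "data": {"increments": [255,-0.1,0,2.9,0,255,-1.8,0,6.5,0,255,-2.9,0,8.5,0,255,-2.9,0,8.5,0,0,-2.9,0,8.5,0,0,-2.9,0,8.5,0,0,-2.9,0,8.5,0,0,-2.9,0,8.5,0,0,-2.9,0,0,0,0,-2.9,0,-40,0,0,-2.9,0,-80,0,0,-2.9,0,-80,0]}}

```text
t: 118.75
ee_pos: [542.1, -383.3, 185.2]
orientation: [-3.101, -0.211, -0.015]
ft_force: [-0.6, -0.5, 0.0]
width: 87.6
```

Call:
{"op": "move_arm", "data": {"increments": [0,-40,0,-20,0,0,-90,0,-40,0,0,-140,0,-60,0,0,-180,0,-60,0,0,-180,0,-60,0,0,-180,0,-60,0]}}

```text
t: 119.5
ee_pos: [363.6, -409.6, 242.7]
orientation: [-3.101, -0.21, -0.015]
ft_force: [0.1, 0.5, 0.2]
width: 87.8
```

Run:
```python
from h import *
st(); snap('scene','s57'); snap('top','t57')
zoom('scene','s58',180,95,80,90,7)
S=load('s57')
for a,r in((.45,86),(.45,92),(.35,86)): print(a,r,proj(S,np.array(bat(a,r)[:3])+[0,0,19]))
```

```text
t 119.5 p [ 363.6 -409.6  242.7] h 7.7 tilt [ 0.007  0.034 -0.999] F [0.1 0.5 0.2] w 87.8 q [-0.88  0.3   1.77  0.03  1.1   0.54]
0.45 86 [[209.81390181 128.05469018]]
0.45 92 [[208.80603011 126.5853738 ]]
0.35 86 [[212.11909537 125.86676406]]
```

View pics/s57.png

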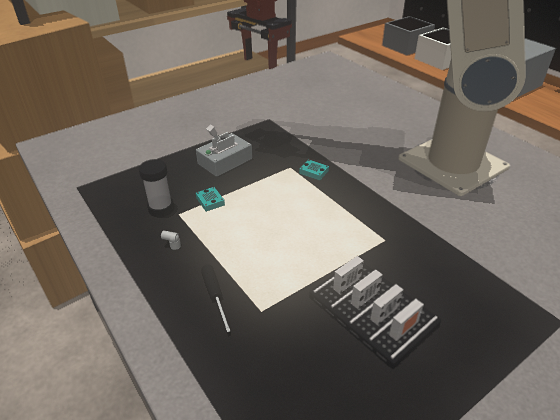

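View pics/s58c.png

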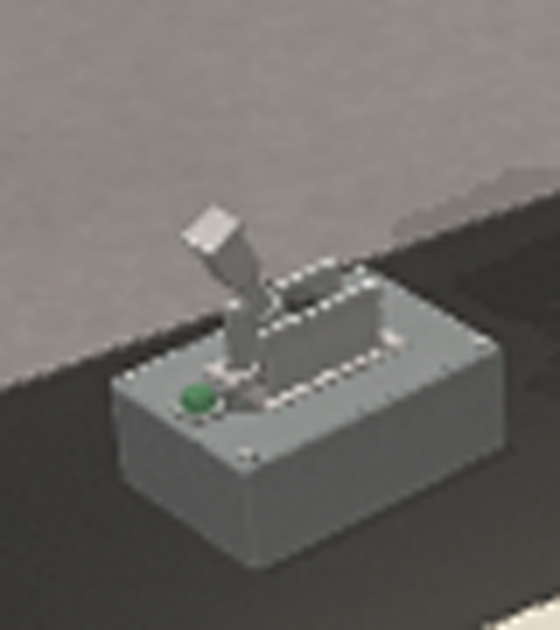

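View pics/t57.png

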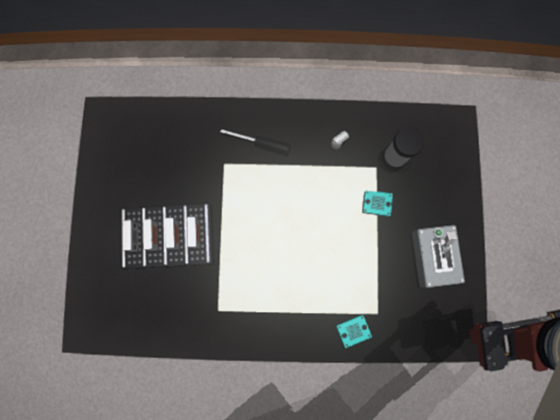

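The bat's end face is at (210.4,127.7). A bat that is home at the lamp end would show it at (209.8,128.1). Four plates stand, and the screwdriver, elbow and reservoir are unmoved. Handing in.

Run:
```python
from h import *
print(ctrl.close_job()); st()
```

```text
the job is handed in; nothing more can be done
None
the job is handed in; nothing more can be done
```

The job is handed in at about 119.5 s of the 210 s allowed, and my last checks found everything as the task asks.

**What I did:**
- I pulled the bat out about 10 mm, carried it over the ridge away from the lamp, and let it snap home there.
- All four plates were present, and each now stands in its own lane. The tool could only turn about its vertical axis. So I turned each plate up over the box's edge, pushed it upright against the box wall, gripped it again near the top and set it down.
- With all four standing, I pulled and flipped the bat back and let it lock at the lamp end.

**Last checks:**
- **Plates:** the tops are within 2 mm of the lane middles across and 1 mm along. All four look upright in both views.
- **Bat:** its end shows within about 1 px of where a bat that is home at the lamp end should be.
- **Other objects:** the screwdriver, reservoir, elbow and turquoise look-alikes look unmoved. The arm stood clear of everything.

**What went wrong or disagreed:**
- Loosening the grip to let the first plate swing only dropped it back flat, so I gave that up.
- The first plate set in lane 3 toppled over the bay's outer rib after release. It was probably the announced knock, but I could not prove it. I picked it up and set it again.
- Estimates of the first plate's tilt from the camera (about 55°) and from contact (about 77°) disagreed, so I stood the plates up at the wall instead.
- The gripper met the box edge with about 22 N while I worked the first plate there.
- The tool drifted to about 2.4° off vertical during the work. The plates still stood straight.

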